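Load the column rinse carousel by way of the regrip rest

TASK

Turn the rinse carousel by its upright knob to the load position, then take the steel columns that lie on the bench one at a time, longest first: lay each on the sloping rest with its foot against the stop, let go, take it again from above at a new angle, and stand it upright, fully down, in a free pocket of the carousel. When all of them are standing in pockets, turn the carousel back to the run position under the rinse head. Leave the other things on the bench where they are.

Things in the scene. Friction and masses are not known exactly. Their poses are not given: they have to be found in the camera images.
- col_long_mid (a point): Middle of the long steel chromatography column, 160 mm long overall, 150 g: round tube 13 mm in diameter with a hexagonal fitting, 12 mm long, 18 mm across flats, at each end, its last 2 mm a 12 mm square port; both ends alike. x runs along its length. Starts lying flat, its axis 9 mm above the bench. Of the three columns (160, 135 and 110 mm) one may be absent.
- col_medium_mid (a point): Middle of the medium steel chromatography column, 135 mm long overall, 130 g: round tube 13 mm in diameter with a hexagonal fitting, 12 mm long, 18 mm across flats, at each end, its last 2 mm a 12 mm square port; both ends alike. x runs along its length. Starts lying flat, its axis 9 mm above the bench. Of the three columns (160, 135 and 110 mm) one may be absent.
- col_short_mid (a point): Middle of the short steel chromatography column, 110 mm long overall, 110 g: round tube 13 mm in diameter with a hexagonal fitting, 12 mm long, 18 mm across flats, at each end, its last 2 mm a 12 mm square port; both ends alike. x runs along its length. Starts lying flat, its axis 9 mm above the bench. Of the three columns (160, 135 and 110 mm) one may be absent.
- bed: Bed of the fixed regrip rest (aluminium bracket on a 150 x 70 mm plate). Origin: where the middle of a column's lower end sits, against a stop plate (30 mm wide, 6 mm above the axis), 45 mm above the bench. x rises at 45 degrees, heading roughly away from the robot; y level; z square out of the bed. A seated column lies along x, self-holding.
- bed_gap (a point): Middle of the rest's free gap for fingers, on a seated column's axis, 62 mm up from the stop. Two open V saddles bear on the 13 mm tube, 16 to 36 and 86 to 96 mm up from the stop; their edges stay below the column's axis. The bracket's spine is 28 mm below the axis. Axes as the bed's.
- turntable (a joint): Turntable angle about its vertical axis, counter-clockwise from above: 0 = run (pockets under the rinse head; the start), 2.09 rad (120 degrees) = load (pockets on the robot's side, clear). Hard stops end its travel at both. An over-centre spring pushes it from half-way (1.05) to the nearer end and holds it there, 0.3 N m at most (3 N at the knob).
- hub (a point): Centre of the turntable (white disc 280 mm wide, top 44 mm above the bench), 52 mm above the bench; z is the turning axis. The fixed rinse head on a post beside the disc overhangs the run places: nozzle tips 228 mm, tube 258 mm above the bench, clear of the knob's path and of the load places.
- knob_mid (a point): Middle of the free part of the carousel's black upright knob, a round post 16 mm in diameter, 72 mm above the bench; its top is 89 mm and the disc 44 mm above the bench. It stands 105 mm from the hub and is carried round by the turntable.
- pocket0 (a point): Middle of the floor of the first (clockwise-most) round pocket of the carousel, 48 mm above the bench: a tube 24 mm wide inside (28 mm at its flared mouth), 4 mm walls, rim 42 mm above this floor. Pocket centres are 110 mm from the hub, 40 degrees apart. A column leans in it by up to 13 degrees. z is up.
- pocket1 (a point): Middle of the floor of the middle round pocket of the carousel, 48 mm above the bench: a tube 24 mm wide inside (28 mm at its flared mouth), 4 mm walls, rim 42 mm above this floor. Pocket centres are 110 mm from the hub, 40 degrees apart. A column leans in it by up to 13 degrees. z is up.
- pocket2 (a point): Middle of the floor of the third round pocket of the carousel, 48 mm above the bench: a tube 24 mm wide inside (28 mm at its flared mouth), 4 mm walls, rim 42 mm above this floor. Pocket centres are 110 mm from the hub, 40 degrees apart. A column leans in it by up to 13 degrees. z is up.
- wrench: Steel open-ended wrench lying on the bench, 150 mm. Bystander: leave it alone. Origin at the centre of its underside.
- solvent: Glass solvent bottle, 72 mm wide, 120 mm tall, standing beyond the rest. Bystander: leave it alone. Origin at the centre of its underside.
- jar: Amber jar with white cap, 54 mm wide, 65 mm tall. Bystander: leave it alone. Origin at the centre of its underside.
- vial0: Small amber vial, 17 mm wide, 34 mm tall. Bystander: leave it alone. Origin at the centre of its underside.
- vial1: Small amber vial, 17 mm wide, 34 mm tall. Bystander: leave it alone. Origin at the centre of its underside.
- tipbox: Pipette tip box, 80 x 120 mm, 57 mm tall, left of the carousel. Bystander: leave it alone. Origin at the centre of its underside.
- pen: Marker pen lying beyond the columns, 140 mm. Bystander: leave it alone. Origin at the centre of its underside.
Things that resemble listed ones, but are neither listed nor needed, are in the scene too. Leave any purple look-alike of the part that bears col_long_mid alone.

How it is judged:
On the way, in this order (a step that is already met when the one before it is completed fails the run):
1. the carousel is turned from the run position to the load position and clicks in (value of joint turntable between 1.994 and 2.194 rad), for 0.2 s.
2. the long column lies released on the sloping rest, its foot at the stop (x of col_long_mid in the frame of bed between 0.074 and 0.092 m and y of col_long_mid in the frame of bed between -0.006 and 0.006 m and z of col_long_mid in the frame of bed between -0.005 and 0.006 m and angle between the x axis of col_long_mid and the x axis of bed, either way round below 0.12 rad and contact force between the fingers and col_long below 0.3 N and linear speed of col_long below 0.05 m/s), for 0.2 s.
3. the long column stands released on the floor of a carousel pocket (((horizontal distance between col_long_mid and pocket0 below 0.025 m and z of col_long_mid in the frame of pocket0 between 0.072 and 0.088 m and angle between the x axis of col_long_mid and the z axis of pocket0, either way round below 0.32 rad and contact force between the fingers and col_long below 0.3 N and linear speed of col_long below 0.05 m/s) or (horizontal distance between col_long_mid and pocket1 below 0.025 m and z of col_long_mid in the frame of pocket1 between 0.072 and 0.088 m and angle between the x axis of col_long_mid and the z axis of pocket1, either way round below 0.32 rad and contact force between the fingers and col_long below 0.3 N and linear speed of col_long below 0.05 m/s) or (horizontal distance between col_long_mid and pocket2 below 0.025 m and z of col_long_mid in the frame of pocket2 between 0.072 and 0.088 m and angle between the x axis of col_long_mid and the z axis of pocket2, either way round below 0.32 rad and contact force between the fingers and col_long below 0.3 N and linear speed of col_long below 0.05 m/s))), for 0.2 s.
4. the medium column lies released on the sloping rest, its foot at the stop (x of col_medium_mid in the frame of bed between 0.0615 and 0.0795 m and y of col_medium_mid in the frame of bed between -0.006 and 0.006 m and z of col_medium_mid in the frame of bed between -0.005 and 0.006 m and angle between the x axis of col_medium_mid and the x axis of bed, either way round below 0.12 rad and contact force between the fingers and col_medium below 0.3 N and linear speed of col_medium below 0.05 m/s), for 0.2 s.
5. the medium column stands released on the floor of a carousel pocket (((horizontal distance between col_medium_mid and pocket0 below 0.025 m and z of col_medium_mid in the frame of pocket0 between 0.0595 and 0.0755 m and angle between the x axis of col_medium_mid and the z axis of pocket0, either way round below 0.32 rad and contact force between the fingers and col_medium below 0.3 N and linear speed of col_medium below 0.05 m/s) or (horizontal distance between col_medium_mid and pocket1 below 0.025 m and z of col_medium_mid in the frame of pocket1 between 0.0595 and 0.0755 m and angle between the x axis of col_medium_mid and the z axis of pocket1, either way round below 0.32 rad and contact force between the fingers and col_medium below 0.3 N and linear speed of col_medium below 0.05 m/s) or (horizontal distance between col_medium_mid and pocket2 below 0.025 m and z of col_medium_mid in the frame of pocket2 between 0.0595 and 0.0755 m and angle between the x axis of col_medium_mid and the z axis of pocket2, either way round below 0.32 rad and contact force between the fingers and col_medium below 0.3 N and linear speed of col_medium below 0.05 m/s))), for 0.2 s.
6. the short column lies released on the sloping rest, its foot at the stop (x of col_short_mid in the frame of bed between 0.049 and 0.067 m and y of col_short_mid in the frame of bed between -0.006 and 0.006 m and z of col_short_mid in the frame of bed between -0.005 and 0.006 m and angle between the x axis of col_short_mid and the x axis of bed, either way round below 0.12 rad and contact force between the fingers and col_short below 0.3 N and linear speed of col_short below 0.05 m/s), for 0.2 s.
7. the short column stands released on the floor of a carousel pocket (((horizontal distance between col_short_mid and pocket0 below 0.025 m and z of col_short_mid in the frame of pocket0 between 0.047 and 0.063 m and angle between the x axis of col_short_mid and the z axis of pocket0, either way round below 0.32 rad and contact force between the fingers and col_short below 0.3 N and linear speed of col_short below 0.05 m/s) or (horizontal distance between col_short_mid and pocket1 below 0.025 m and z of col_short_mid in the frame of pocket1 between 0.047 and 0.063 m and angle between the x axis of col_short_mid and the z axis of pocket1, either way round below 0.32 rad and contact force between the fingers and col_short below 0.3 N and linear speed of col_short below 0.05 m/s) or (horizontal distance between col_short_mid and pocket2 below 0.025 m and z of col_short_mid in the frame of pocket2 between 0.047 and 0.063 m and angle between the x axis of col_short_mid and the z axis of pocket2, either way round below 0.32 rad and contact force between the fingers and col_short below 0.3 N and linear speed of col_short below 0.05 m/s))), for 0.2 s.
8. the carousel is turned back to the run position, under the rinse head (value of joint turntable between -0.1 and 0.1 rad), for 0.3 s.
At the end, for the whole second after the job is handed in: Every column present stands released and at rest on the floor of a pocket (middle within 25 mm of the pocket's axis, foot within 8 mm of the floor, lean under 0.32 rad), and the turntable is at rest in the run detent (within 0.1 rad of 0) (all of step 8 and ((horizontal distance between col_long_mid and pocket0 below 0.025 m and z of col_long_mid in the frame of pocket0 between 0.072 and 0.088 m and angle between the x axis of col_long_mid and the z axis of pocket0, either way round below 0.32 rad and contact force between the fingers and col_long below 0.3 N and linear speed of col_long below 0.05 m/s) or (horizontal distance between col_long_mid and pocket1 below 0.025 m and z of col_long_mid in the frame of pocket1 between 0.072 and 0.088 m and angle between the x axis of col_long_mid and the z axis of pocket1, either way round below 0.32 rad and contact force between the fingers and col_long below 0.3 N and linear speed of col_long below 0.05 m/s) or (horizontal distance between col_long_mid and pocket2 below 0.025 m and z of col_long_mid in the frame of pocket2 between 0.072 and 0.088 m and angle between the x axis of col_long_mid and the z axis of pocket2, either way round below 0.32 rad and contact force between the fingers and col_long below 0.3 N and linear speed of col_long below 0.05 m/s)) and ((horizontal distance between col_medium_mid and pocket0 below 0.025 m and z of col_medium_mid in the frame of pocket0 between 0.0595 and 0.0755 m and angle between the x axis of col_medium_mid and the z axis of pocket0, either way round below 0.32 rad and contact force between the fingers and col_medium below 0.3 N and linear speed of col_medium below 0.05 m/s) or (horizontal distance between col_medium_mid and pocket1 below 0.025 m and z of col_medium_mid in the frame of pocket1 between 0.0595 and 0.0755 m and angle between the x axis of col_medium_mid and the z axis of pocket1, either way round below 0.32 rad and contact force between the fingers and col_medium below 0.3 N and linear speed of col_medium below 0.05 m/s) or (horizontal distance between col_medium_mid and pocket2 below 0.025 m and z of col_medium_mid in the frame of pocket2 between 0.0595 and 0.0755 m and angle between the x axis of col_medium_mid and the z axis of pocket2, either way round below 0.32 rad and contact force between the fingers and col_medium below 0.3 N and linear speed of col_medium below 0.05 m/s)) and ((horizontal distance between col_short_mid and pocket0 below 0.025 m and z of col_short_mid in the frame of pocket0 between 0.047 and 0.063 m and angle between the x axis of col_short_mid and the z axis of pocket0, either way round below 0.32 rad and contact force between the fingers and col_short below 0.3 N and linear speed of col_short below 0.05 m/s) or (horizontal distance between col_short_mid and pocket1 below 0.025 m and z of col_short_mid in the frame of pocket1 between 0.047 and 0.063 m and angle between the x axis of col_short_mid and the z axis of pocket1, either way round below 0.32 rad and contact force between the fingers and col_short below 0.3 N and linear speed of col_short below 0.05 m/s) or (horizontal distance between col_short_mid and pocket2 below 0.025 m and z of col_short_mid in the frame of pocket2 between 0.047 and 0.063 m and angle between the x axis of col_short_mid and the z axis of pocket2, either way round below 0.32 rad and contact force between the fingers and col_short below 0.3 N and linear speed of col_short below 0.05 m/s)) and velocity of joint turntable between -0.1 and 0.1 rad/s); the robot touches nothing.
It fails at once if a bystander (wrench, bottle, jar, vials, tip box, pen) is moved more than 5 cm (distance of any of wrench, solvent, jar, vial0, vial1, tipbox, pen from where it was at the start of the episode above 0.05 m).
Of col_long, col_medium, col_short only 2 to 3 are there at a start; the rules pass over those that are not, and their reading is None.
At some moment in a run one of col_long, col_medium, col_short may be knocked a few centimetres aside while the robot is not near it.
It also fails if it takes over 210 s, if anything falls off the work surface, if the arm or the gripper's body presses on something with over 40 N, if the wrist force passes 120 N, or if a joint passes its speed limit or range.

ROBOT

A 6-joint arm with a two-finger parallel gripper is mounted at the origin on the work surface. World frame = base frame: x ahead of the robot, y to its left, z up, the work surface at z = 0. Lengths are in m, angles in rad, forces in N, time in s.
With the tool pointing down it reaches from about 0.35 to 0.775 m from the base axis. Payload 7.3 kg.
Tool frame: the origin (TCP) lies at the very end of the fingers, on their centre line; the grasp point (between the pads) lies 19 mm behind it; z points along the fingers, y is the line along which they close (so a half turn about z gives the same grasp; the last joint's range is limited). The gripper opens to 92 mm and grips with 3 to 60 N. Pads are 19 mm wide; open, the fingers measure 130 mm over their backs; the gripper's body (75 mm by 190 mm) begins 47 mm behind the grasp point.
Start: joints at [0.957, 0.342, 1.524, -0, 1.275, -0.146], TCP at [0.237, 0.469, 0.227] pointing down, gripper open.
Joint ranges: [-2.53, 2.53], [-0.77, 2.02], [0.04, 2.7], [-1, 4.14], [0.28, 2.66], [-3.11, 3.11]. Speed limits (rad/s): [2.57, 2.57, 3.14, 3.14, 3.14, 3.14].

INTERFACE

Orientations are given as [roll, pitch, yaw] about the fixed x, y, z axes, in that order (R = Rz(yaw) Ry(pitch) Rx(roll)).
In Python, from cell import robot, read_camera, get_calibration gives the robot as it stands. The module is installed in compiled form; this text tells all that it offers.
- The arm moves only by the tool send_rows, never from a script. Its argument "plan" is a list of rows, each a list of 2 entries, a list of its own where there are three numbers: the shift along the tool's x, y, z as a fraction of full scale, then the turn, a rotation vector about the tool's x, y, z as a fraction of full scale. A call has exactly 10 rows; each row shifts and turns the commanded pose from where the row before left it, along the tool's axes as they then stand; what a row does not reach is not made up. Full scale, the value 1, is 0.025 m for a shift and 90 degrees for a turn. A row lasts 1/8 s, in which the tool goes at most 62.5 mm and 10.7 degrees, less where a joint would pass 70% of its speed; a pose out of reach is approached as far as the arm can. A call with a number of a shift or a turn outside -1 to 1 is refused whole. A call with a gripper value outside its range is refused whole. "gripper" is the opening, from -1 (shut) to 1 (fully open), so that 0 is half open, set as the call begins (left out, the last holds). The fingers move at their own pace and stop on an object; "force" is the grip in N (left out, the last holds). Time passes only in rows, so rows that do not move let the fingers close, or fill a call up. It gives the time, the measured TCP pose, the force, the opening and the grip force at its end, in the units of the state.
- robot.observe(): the state, without advancing time (a new reading comes with each control period).
- read_camera(name): name is "scene" or "top" or "wrist"; returns (picture, depth): 384x512x3 uint8, blue, green, red; 384x512 float32, m along the optical axis (not along the pixel's ray), 0 where there is no reading.
- get_calibration(name): a dict with "intrinsics" (3x3 intrinsics, pixels), "rvec" (rotation vector, rad) and "tvec" (3), from world to camera coordinates, as OpenCV has them. Camera axes: x right, y down, z forward; pixel columns grow to the right and rows downward; lengths in m; the calibration is good to about 2 mm. A picture is of the moment at which its call begins: read the wrist's pose just before it. get_calibration takes no time and is no camera call; for the wrist camera it gives the pose at the moment of the call.
- robot.hand_in(): hands the job in; it is judged then, once.
The state is a dict: "time": time; "qpos": joint angles; "qvel": joint speeds; "joint_efforts": joint torques, N m; "tool_pos": TCP position; "tool_rot": TCP orientation; "contact_force": force on the tool from outside, world axes, zero at the start; "torque": the same for the moment, N m; "opening": finger opening in m; "grip_force": force on a finger pad.
Only numpy, scipy, OpenCV 4.12 (cv2) and the standard library are available. Lean on these libraries where they do the work, as an engineer would, in place of code of your own. Each camera call takes 0.05 s, during which the arm holds its last target. There are 200 camera calls.

## Working session

There is one attempt and no reset: what is moved stays moved. The work goes in short steps, Python scripts to look and compute and a tool call to move; the robot and the scene stay as the last step left them, time stands still between calls to the robot, and variables do not carry over. Pictures are saved under pics/ and viewed, at most 14 in all, crops included, and the job is handed in when it is done.

Besides the shell and the picture viewer there is one more tool, called after "Call:" as name([rows], argument=value, ...), one row to a line, values as JSON. send_rows: Moves the arm, as the interface text tells. Shift numbers are shares of 0.025 m and turn numbers shares of 90 degrees, none past 1 either way. Its arguments: {"type":"object","properties":{"plan":{"type":"array"},"gripper":{"type":"number"},"force":{"type":"number"}},"required":["plan"]}

```bash
mkdir -p pics
cat > h.py <<'E'
import numpy as np, cv2
from scipy.spatial.transform import Rotation as R
from cell import robot, read_camera, get_calibration
def cal(n):
    c=get_calibration(n); return np.array(c["intrinsics"]),cv2.Rodrigues(np.array(c["rvec"],float))[0],np.array(c["tvec"],float).ravel()
def ray(c,px,z):
    K,r,t=c; d=r.T@np.linalg.solve(K,[px[0],px[1],1]); o=-r.T@t; return o+d*(z-o[2])/d[2]
def cloud(c,dep):
    K,r,t=c; v,u=np.mgrid[:384,:512]; p=np.stack([(u-K[0,2])/K[0,0]*dep,(v-K[1,2])/K[1,1]*dep,dep],-1)
    return (p-t)@r
def pose():
    s=robot.observe(); return s,np.array(s["tool_pos"]),R.from_euler('xyz',s["tool_rot"])
def togo(pos,rpy=None,rot=None):
    s,p,r=pose(); q=rot if rot is not None else R.from_euler('xyz',rpy)
    print("shift(tool,units)",np.round(r.inv().apply(np.array(pos)-p)/.025,3),"rotvec(units)",np.round((r.inv()*q).as_rotvec()/(np.pi/2),4))
E
python3 - <<'E'
from h import *
s=robot.observe(); print(s)
for n in("scene","top"):
    c=cal(n); im,d=read_camera(n); cv2.imwrite(f"pics/{n}0.png",cv2.resize(im,None,fx=1.5,fy=1.5)); np.savez(n+"0.npz",im=im,d=d)
    print(n,c[0][0],-c[1].T@c[2],c[1][2])
E
```

```text
{'time': 0.0, 'qpos': array([ 9.56960374e-01,  3.42721822e-01,  1.52502743e+00, -6.08702850e-06,
        1.27538996e+00, -1.45995961e-01]), 'qvel': array([ 1.37201786e-03, -9.33534167e-04,  1.06996818e-03,  3.68577344e-04,
       -6.86251626e-04, -3.47673269e-05]), 'joint_efforts': array([ 2.64350012e-03, -4.31240666e+01, -2.44222730e+01,  7.18633225e-02,
        5.56501374e-02, -1.46854982e-04]), 'tool_pos': array([0.23649492, 0.46825724, 0.2260418 ]), 'tool_rot': array([-3.14006170e+00, -2.19231251e-04,  2.67375427e+00]), 'contact_force': array([-0.05098   ,  0.54221749, -0.14945475]), 'torque': array([-0.01599627,  0.00208279,  0.00662748]), 'grip_force': 0.0, 'opening': 0.09149889224861496}
scene [402.8644248    0.         260.13102707] [ 0.98554772 -0.62354332  0.83967624] [-0.37697206  0.589609   -0.71432016]
top [354.18726656   0.         251.27559988] [0.37651429 0.01022241 1.30325064] [ 0.1555607   0.02339321 -0.9875493 ]
```

View pics/top0.png

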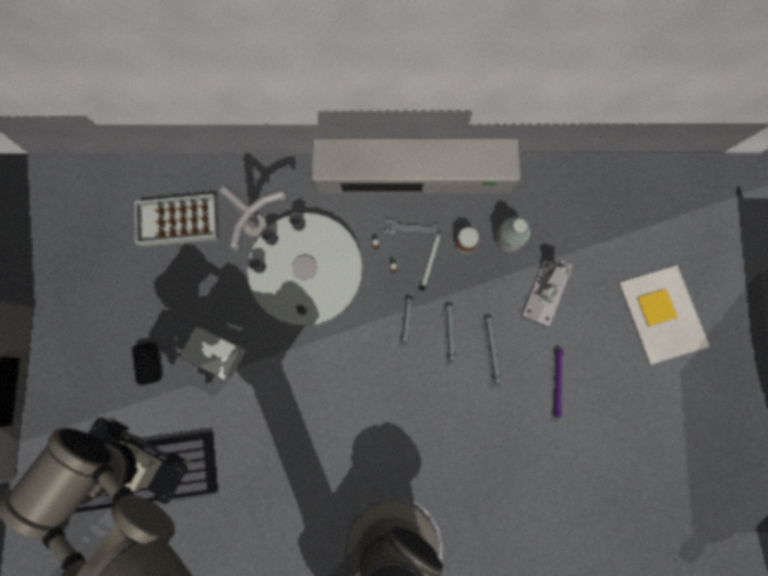

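View pics/scene0.png

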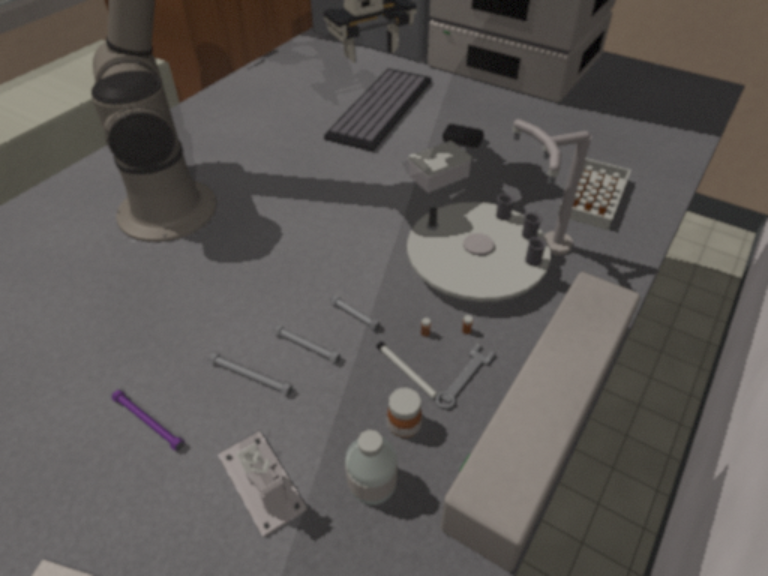

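The top view (x1.5) shows the hub at (304,266), the knob at (301,309), and the pockets at (258,259), (270,236) and (298,220). All three columns are there, around (407,318), (450,332) and (492,348). The rest is at (547,292) and the purple look-alike at (559,382). The scene view agrees. Next I'll measure them.

Run:
```python
from h import *
for n in("top","scene"):
    f=np.load(n+"0.npz"); im=f["im"];d=f["d"]; c=cal(n); P=cloud(c,d); g=cv2.cvtColor(im,cv2.COLOR_BGR2GRAY)
    Z=P[...,2]; print(n,"bench z",np.median(Z[(d>0)&(P[...,0]>.3)&(P[...,0]<.5)&(abs(P[...,1])<.05)]))
    # disc
    m=((g>120)&(Z>.03)&(Z<.06)&(P[...,0]>.35)&(P[...,0]<.85)&(P[...,1]>0.0)&(P[...,1]<.45)).astype(np.uint8)
    cs,_=cv2.findContours(m,cv2.RETR_EXTERNAL,cv2.CHAIN_APPROX_NONE); k=max(cs,key=cv2.contourArea)
    q=np.array([ray(c,p[0],.044)[:2] for p in cv2.convexHull(k)],np.float32)
    print("disc",cv2.minEnclosingCircle(q), "depth med",np.median(Z[m>0]))
    hub=np.array(cv2.minEnclosingCircle(q)[0])
    rr=np.hypot(P[...,0]-hub[0],P[...,1]-hub[1])
    dk=((g<90)&(Z>.055)&(Z<.1)&(rr<.14)).astype(np.uint8)
    nn,l,st,ce=cv2.connectedComponentsWithStats(dk)
    for i in range(1,nn):
        if st[i,4]>8:
            pp=P[l==i]; top=pp[pp[:,2]>pp[:,2].max()-.012]; print("dark",st[i,4],ce[i].round(1),pp.mean(0).round(3),"top",top.mean(0).round(3),pp[:,2].max().round(3),"ang",np.degrees(np.arctan2(*(top.mean(0)[:2]-hub)[::-1])).round(1))
    # columns & pieces above the bench
    hsv=cv2.cvtColor(im,cv2.COLOR_BGR2HSV)
    box=((P[...,0]>.3)&(P[...,0]<.75)&(P[...,1]>-.4)&(P[...,1]<.05)&(Z<.03)).astype(np.uint8)
    bg=cv2.medianBlur(g,31).astype(int)
    m=((g.astype(int)-bg>15)*box).astype(np.uint8)
    nn,l,st,ce=cv2.connectedComponentsWithStats(m)
    for i in range(1,nn):
        if st[i,4]<25: continue
        v,u=np.nonzero(l==i); X=np.array([ray(c,(a,b),.009)[:2] for a,b in zip(u,v)])
        r=cv2.minAreaRect(X.astype(np.float32)*1000); mu=X.mean(0); w,V=np.linalg.eigh(np.cov((X-mu).T)); a=np.degrees(np.arctan2(V[1,1],V[0,1]))
        print("blob",st[i,4],mu.round(4),"rectc",np.round(r[0],1),"size",np.round(r[1],0),"ang",a.round(1))
```

```text
top bench z -0.0009454394368814392
disc ((0.6521660685539246, 0.21711665391921997), 0.13950490951538086) depth med 0.0436062214053258
dark 77 [197.6 146.4] [0.762 0.234 0.079] top [0.764 0.235 0.088] 0.093 ang 9.1
dark 74 [179.2 156.3] [0.725 0.299 0.079] top [0.726 0.301 0.087] 0.092 ang 48.6
dark 74 [170.6 175.4] [0.655 0.327 0.078] top [0.655 0.328 0.088] 0.094 ang 88.3
dark 23 [200.1 205.4] [0.547 0.218 0.082] top [0.548 0.219 0.087] 0.09 ang 179.1
blob 122 [ 0.684  -0.0926] rectc [684. -93.] size [ 14. 132.] ang 163.3
blob 276 [ 0.5581 -0.3586] rectc [ 565.4 -361.1] size [69. 74.] ang 73.0
scene bench z 0.001063998500464031
disc ((0.6507728099822998, 0.21618914604187012), 0.14006368815898895) depth med 0.04514942923132216
dark 148 [336.6 135.9] [0.656 0.324 0.078] top [0.654 0.327 0.087] 0.093 ang 88.1
dark 62 [288.6 143.6] [0.55  0.216 0.076] top [0.549 0.218 0.088] 0.092 ang 179.1
dark 340 [355.8 157.3] [0.745 0.264 0.078] top [0.744 0.267 0.088] 0.093 ang 28.6
blob 43 [ 0.5298 -0.0313] rectc [527.2 -30. ] size [ 7. 79.] ang 174.0
blob 45 [ 0.4967 -0.1372] rectc [ 496.1 -137.2] size [99.  4.] ang -177.3
blob 229 [ 0.6816 -0.0927] rectc [679.8 -92. ] size [ 14. 131.] ang 163.3
blob 60 [ 0.4531 -0.2401] rectc [ 456.  -239.9] size [128.   4.] ang -173.1
blob 436 [ 0.5606 -0.3695] rectc [ 577.2 -367.6] size [70. 99.] ang 131.0
blob 30 [ 0.6163 -0.35  ] rectc [ 616.2 -350.3] size [ 9. 19.] ang 160.9
```

Run:
```python
from h import *
a=np.load("top0.npz"); b=np.load("scene0.npz")
x=cv2.resize(a["im"][165:225,340:400],(400,400),interpolation=cv2.INTER_CUBIC); y=cv2.resize(b["im"][280:360,135:215],(400,400),interpolation=cv2.INTER_CUBIC)
cv2.imwrite("pics/rest.png",cv2.convertScaleAbs(np.hstack([x,y]),alpha=1.3))
```

```text
(no output)
```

View pics/rest.png

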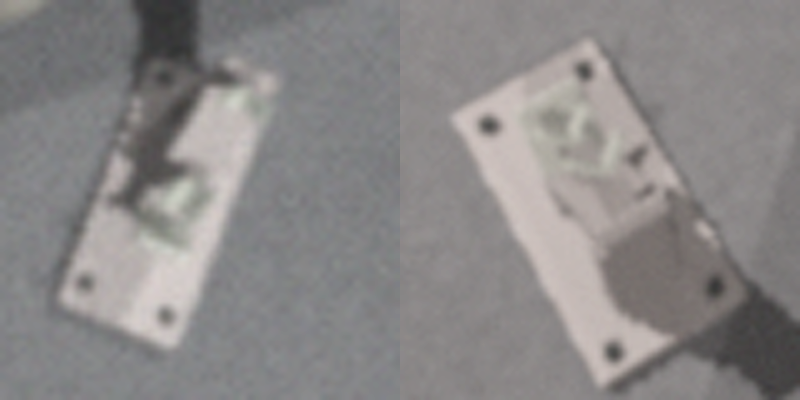

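The hub is at about (0.6515, 0.2167) and the knob at 179°. At load, pockets 0, 1 and 2 will be at about 129°, 168.6° and 208.4°. I'll add a helper that works out identical screw-motion rows, then plan the knob turn.

```bash
cat >> h.py <<'E'
def legs(L,start=None):
    """L: list of (pos,Rotation,nrows). Prints one row to be repeated nrows times per leg."""
    s,p,r=pose()
    if start: p,r=np.array(start[0]),start[1]
    else: print("t",round(s["time"],1),"at",p.round(4),np.round(s["tool_rot"],3),"open",round(s["opening"],4),"F",np.round(s["contact_force"],1),"q",np.round(s["qpos"],2))
    for q,ro,n in L:
        w=(r.inv()*ro).as_rotvec()/n; A=sum(R.from_rotvec(w*k).as_matrix() for k in range(n))
        u=np.linalg.solve(A,r.inv().apply(np.array(q)-p))/.025; w=w/(np.pi/2)
        print(n,"x [",np.round(u,3).tolist(),",",np.round(w,4).tolist(),"]","!!" if abs(u).max()>1 or np.degrees(np.linalg.norm(w)*1.5708)>10.5 else "")
        for k in range(n): p=p+r.apply(np.round(u,3)*.025); r=r*R.from_rotvec(np.round(w,4)*np.pi/2)
    print("end",p.round(4),r.as_euler('xyz').round(3))
def down(yaw): return R.from_euler('xyz',[np.pi,0,yaw])
E
python3 - <<'E'
from h import *
hub=np.array([.6515,.2167]); a=np.radians(179.1)
def arc(da,z): return [*(hub+.105*np.array([np.cos(a+da),np.sin(a+da)])),z]
y0=2.69
legs([(arc(0,.17),down(y0),20),(arc(0,.056),down(y0),10),(arc(0.01,.056),down(y0),1),(arc(np.radians(120),.056),down(y0+np.radians(120)),20)])
E
```

```text
t 0.1 at [0.2365 0.4683 0.2261] [-3.14  -0.     2.674] open 0.0917 F [ 0.  -0.3  0.4] q [ 0.96  0.34  1.52 -0.    1.28 -0.15]
20 x [ [-0.778, -0.173, 0.112] , [-0.0, -0.0, -0.0005] ] 
10 x [ [0.001, 0.002, 0.457] , [-0.0001, -0.0, -0.0] ] 
1 x [ [-0.021, -0.04, -0.004] , [0.0001, -0.0001, -0.0003] ] 
20 x [ [-0.208, -0.386, -0.0] , [0.0, -0.0, -0.0667] ] 
end [0.7027 0.1252 0.056 ] [ 3.142  0.    -1.498]
```

Call:
send_rows([
  [[-0.778,-0.173,0.112],[0,0,0]],
  [[-0.778,-0.173,0.112],[0,0,0]],
  [[-0.778,-0.173,0.112],[0,0,0]],
  [[-0.778,-0.173,0.112],[0,0,0]],
  [[-0.778,-0.173,0.112],[0,0,0]],
  [[-0.778,-0.173,0.112],[0,0,0]],
  [[-0.778,-0.173,0.112],[0,0,0]],
  [[-0.778,-0.173,0.112],[0,0,0]],
  [[-0.778,-0.173,0.112],[0,0,0]],
  [[-0.778,-0.173,0.112],[0,0,0]],
], gripper=0.4, force=15)

```text
time: 1.35
tool_pos: [0.3912, 0.3417, 0.1983]
tool_rot: [-3.141, -0.0, 2.674]
contact_force: [0.2, 0.1, -0.5]
opening: 0.0644
grip_force: 0.0
```

Call:
send_rows([
  [[-0.778,-0.173,0.112],[0,0,0]],
  [[-0.778,-0.173,0.112],[0,0,0]],
  [[-0.778,-0.173,0.112],[0,0,0]],
  [[-0.778,-0.173,0.112],[0,0,0]],
  [[-0.778,-0.173,0.112],[0,0,0]],
  [[-0.778,-0.173,0.112],[0,0,0]],
  [[-0.778,-0.173,0.112],[0,0,0]],
  [[-0.778,-0.173,0.112],[0,0,0]],
  [[-0.778,-0.173,0.112],[0,0,0]],
  [[-0.778,-0.173,0.112],[0,0,0]],
])

```text
time: 2.6
tool_pos: [0.5459, 0.2151, 0.1705]
tool_rot: [3.142, -0.0, 2.674]
contact_force: [-0.5, -0.5, 0.2]
opening: 0.0647
grip_force: 0.0
```

Call:
send_rows([
  [[0,0,0.457],[0,0,0]],
  [[0,0,0.457],[0,0,0]],
  [[0,0,0.457],[0,0,0]],
  [[0,0,0.457],[0,0,0]],
  [[0,0,0.457],[0,0,0]],
  [[0,0,0.457],[0,0,0]],
  [[0,0,0.457],[0,0,0]],
  [[0,0,0.457],[0,0,0]],
  [[0,0,0.457],[0,0,0]],
  [[0,0,0.457],[0,0,0]],
])

```text
time: 3.85
tool_pos: [0.545, 0.216, 0.0557]
tool_rot: [3.141, 0.0, 2.674]
contact_force: [0.2, 0.4, 0.5]
opening: 0.064
grip_force: 0.0
```

Call:
send_rows([
  [[0,0,0],[0,0,0]],
  [[0,0,0],[0,0,0]],
  [[0,0,0],[0,0,0]],
  [[0,0,0],[0,0,0]],
  [[0,0,0],[0,0,0]],
  [[0,0,0],[0,0,0]],
  [[0,0,0],[0,0,0]],
  [[0,0,0],[0,0,0]],
  [[0,0,0],[0,0,0]],
  [[0,0,0],[0,0,0]],
], gripper=-1)

```text
time: 5.1
tool_pos: [0.546, 0.2163, 0.0569]
tool_rot: [3.14, 0.002, 2.674]
contact_force: [4.7, 2.9, -1.5]
opening: 0.0154
grip_force: 15.0
```

The knob is gripped. Now the arc: two calls of 10 identical rows.

Call:
send_rows([
  [[-0.208,-0.386,0],[0,0,-0.0667]],
  [[-0.208,-0.386,0],[0,0,-0.0667]],
  [[-0.208,-0.386,0],[0,0,-0.0667]],
  [[-0.208,-0.386,0],[0,0,-0.0667]],
  [[-0.208,-0.386,0],[0,0,-0.0667]],
  [[-0.208,-0.386,0],[0,0,-0.0667]],
  [[-0.208,-0.386,0],[0,0,-0.0667]],
  [[-0.208,-0.386,0],[0,0,-0.0667]],
  [[-0.208,-0.386,0],[0,0,-0.0667]],
  [[-0.208,-0.386,0],[0,0,-0.0667]],
])

```text
time: 6.35
tool_pos: [0.5966, 0.1261, 0.0569]
tool_rot: [3.14, 0.005, -2.559]
contact_force: [6.8, 11.7, -3.4]
opening: 0.0156
grip_force: 15.0
```

Call:
send_rows([
  [[-0.208,-0.386,0],[0,0,-0.0667]],
  [[-0.208,-0.386,0],[0,0,-0.0667]],
  [[-0.208,-0.386,0],[0,0,-0.0667]],
  [[-0.208,-0.386,0],[0,0,-0.0667]],
  [[-0.208,-0.386,0],[0,0,-0.0667]],
  [[-0.208,-0.386,0],[0,0,-0.0667]],
  [[-0.208,-0.386,0],[0,0,-0.0667]],
  [[-0.208,-0.386,0],[0,0,-0.0667]],
  [[0,0,0],[0,0,0]],
  [[0,0,0],[0,0,0]],
])

```text
time: 7.6
tool_pos: [0.6795, 0.1137, 0.0569]
tool_rot: [-3.141, 0.001, -1.724]
contact_force: [1.5, 5.7, 2.3]
opening: 0.0157
grip_force: 15.0
```

Call:
send_rows([
  [[0,0,0],[0,0,0]],
  [[0,0,0],[0,0,0]],
  [[0,0,0],[0,0,0]],
  [[0,0,0],[0,0,0]],
  [[0,0,0],[0,0,0]],
  [[0,0,-0.9],[0,0,0]],
  [[0,0,-0.9],[0,0,0]],
  [[0,0,-0.9],[0,0,0]],
  [[0,0,-0.9],[0,0,0]],
  [[0,0,-0.9],[0,0,0]],
], gripper=0.4)

```text
time: 8.85
tool_pos: [0.6791, 0.1129, 0.1696]
tool_rot: [3.141, -0.0, -1.724]
contact_force: [1.1, -0.1, -0.8]
opening: 0.0643
grip_force: 0.0
```

Run:
```python
from h import *
s,p,r=pose(); c=cal("wrist"); o=-c[1].T@c[2]
print("cam in tool",r.inv().apply(o-p).round(4),"view dir in tool",r.inv().apply(c[1][2]).round(3),"cam x in tool",r.inv().apply(c[1][0]).round(3),"f",c[0][0,0])
f=read_camera("scene"); im,d=f; c=cal("scene"); P=cloud(c,d); g=cv2.cvtColor(im,cv2.COLOR_BGR2GRAY); hub=np.array([.6515,.2167])
rr=np.hypot(P[...,0]-hub[0],P[...,1]-hub[1]); Z=P[...,2]
dk=((g<90)&(Z>.055)&(Z<.1)&(rr<.14)).astype(np.uint8); n,l,st,ce=cv2.connectedComponentsWithStats(dk)
for i in range(1,n):
    if st[i,4]>8:
        pp=P[l==i]; t=pp[pp[:,2]>pp[:,2].max()-.012].mean(0); print(st[i,4],t.round(3),np.degrees(np.arctan2(*(t[:2]-hub)[::-1])).round(1))
cv2.imwrite("pics/s1.png",im)
# view pose over columns+rest
legs([((.55,-.02,.30),down(3.9),20),((.50,-.30,.33),down(np.pi-.0),20)])
```

```text
cam in tool [ 0.0747 -0.0008 -0.1572] view dir in tool [-0.275 -0.001  0.962] cam x in tool [-0.     1.     0.001] f 321.21822667793595
41 [0.586 0.3   0.088] 128.1
315 [0.551 0.201 0.088] -171.3
43 [0.587 0.29  0.071] 131.5
72 [0.704 0.123 0.088] -60.4
t 8.9 at [0.6806 0.113  0.1733] [-3.137e+00  1.000e-03 -1.723e+00] open 0.0642 F [ 1.7 -0.3  2.3] q [ 0.05  0.69  1.09 -0.    1.36 -2.94]
20 x [ [0.361, 0.115, -0.254] , [-0.0001, 0.0001, 0.021] ] 
20 x [ [0.317, -0.489, -0.06] , [-0.0, 0.0, 0.0241] ] 
end [ 0.5001 -0.2999  0.3303] [-3.14e+00  1.00e-03 -3.14e+00]
```

View pics/s1.png

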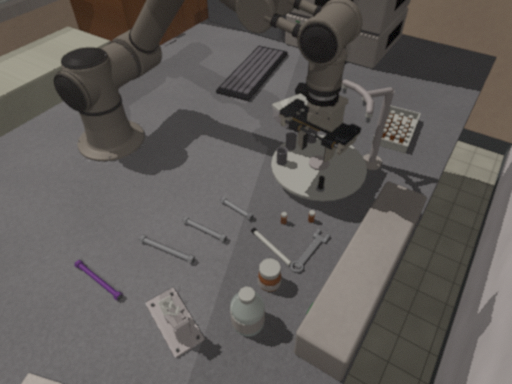

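The knob is at −60.4°, so the carousel has clicked into load. Now I'll move to a wrist-camera viewing pose over the columns and the rest.

Run:
```python
from h import *
legs([((.47,-.22,.22),down(np.pi),20)])
```

```text
t 8.9 at [0.6806 0.113  0.1733] [-3.137e+00  1.000e-03 -1.723e+00] open 0.0642 F [ 1.7 -0.3  2.3] q [ 0.05  0.69  1.09 -0.    1.36 -2.94]
20 x [ [0.828, -0.223, -0.094] , [-0.0001, 0.0001, 0.0451] ] 
end [ 0.4703 -0.2202  0.2199] [ 3.141e+00  1.000e-03 -3.140e+00]
```

Call:
send_rows([
  [[0.828,-0.223,-0.094],[0,0,0.0451]],
  [[0.828,-0.223,-0.094],[0,0,0.0451]],
  [[0.828,-0.223,-0.094],[0,0,0.0451]],
  [[0.828,-0.223,-0.094],[0,0,0.0451]],
  [[0.828,-0.223,-0.094],[0,0,0.0451]],
  [[0.828,-0.223,-0.094],[0,0,0.0451]],
  [[0.828,-0.223,-0.094],[0,0,0.0451]],
  [[0.828,-0.223,-0.094],[0,0,0.0451]],
  [[0.828,-0.223,-0.094],[0,0,0.0451]],
  [[0.828,-0.223,-0.094],[0,0,0.0451]],
])

```text
time: 10.15
tool_pos: [0.6353, -0.0931, 0.1918]
tool_rot: [3.141, -0.001, -2.434]
contact_force: [0.3, 0.0, -0.6]
opening: 0.0642
grip_force: 0.0
```

Call:
send_rows([
  [[0.828,-0.223,-0.094],[0,0,0.0451]],
  [[0.828,-0.223,-0.094],[0,0,0.0451]],
  [[0.828,-0.223,-0.094],[0,0,0.0451]],
  [[0.828,-0.223,-0.094],[0,0,0.0451]],
  [[0.828,-0.223,-0.094],[0,0,0.0451]],
  [[0.828,-0.223,-0.094],[0,0,0.0451]],
  [[0.828,-0.223,-0.094],[0,0,0.0451]],
  [[0.828,-0.223,-0.094],[0,0,0.0451]],
  [[0.828,-0.223,-0.094],[0,0,0.0451]],
  [[0.828,-0.223,-0.094],[0,0,0.0451]],
])

```text
time: 11.4
tool_pos: [0.4684, -0.2204, 0.2155]
tool_rot: [3.141, -0.001, 3.14]
contact_force: [-0.9, 0.1, 0.1]
opening: 0.0639
grip_force: 0.0
```

Run:
```python
from h import *
c=cal("wrist"); im,d=read_camera("wrist"); np.savez("w1.npz",im=im,d=d,K=c[0],r=c[1],t=c[2]); cv2.imwrite("pics/w1.png",cv2.resize(im,None,fx=1.5,fy=1.5))
print(pose()[1])
```

```text
[ 0.46648057 -0.22091738  0.21584405]
```

View pics/w1.png

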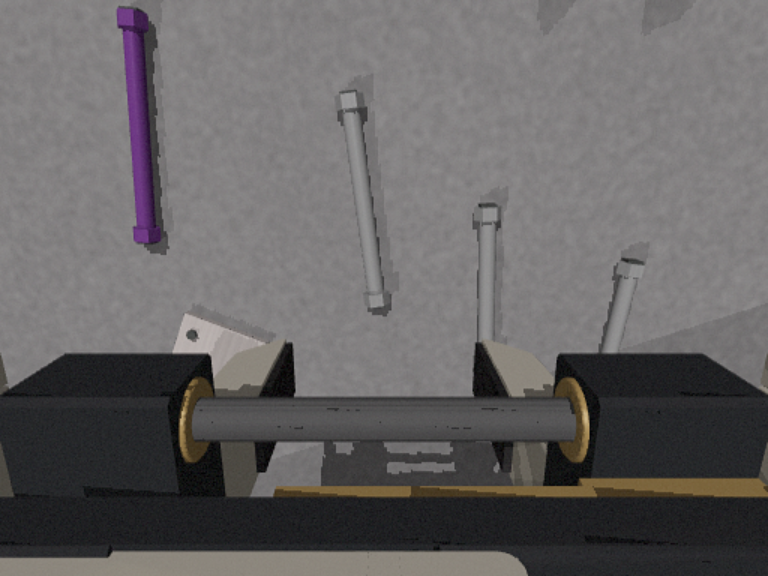

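The wrist view shows the long column whole, from (350,95) to (376,302) in the x1.5 picture. The medium one is at (486,215) down to the fingers, and the short one's end is at (630,265). Purple is at the left, and only a corner of the rest shows, at (190,335). I'll measure the long column here, then move on to see the rest.

```bash
cat >> h.py <<'E'
def cols(c,im,d,box):
    """lying columns: blobs 4..25 mm above the bench within box (x0,x1,y0,y1), not purple"""
    P=cloud(c,d); Z=P[...,2]; hs=cv2.cvtColor(im,cv2.COLOR_BGR2HSV)
    m=((d>0)&(Z>.0055)&(Z<.024)&(P[...,0]>box[0])&(P[...,0]<box[1])&(P[...,1]>box[2])&(P[...,1]<box[3])&~((hs[...,1]>90)&(hs[...,0]>120))).astype(np.uint8)
    n,l,st,ce=cv2.connectedComponentsWithStats(m)
    for i in range(1,n):
        if st[i,4]<150: continue
        v,u=np.nonzero(l==i); X=np.array([ray(c,(a,b),.010)[:2] for a,b in zip(u,v)])
        (cx,cy),_,_=cv2.minAreaRect(X.astype(np.float32)*1000); mu=X.mean(0); w,V=np.linalg.eigh(np.cov((X-mu).T)); e=V[:,1]*np.sign(V[0,1]); t=(X-mu)@e
        mid=mu+e*(t.max()+t.min())/2
        print("col n",st[i,4],"mid",mid.round(4),"len",(t.max()-t.min()).round(4),"ang",np.degrees(np.arctan2(e[1],e[0])).round(2),"px",ce[i].round(0),"zmed",np.median(Z[l==i]).round(4))
E
python3 - <<'E'
from h import *
f=np.load("w1.npz"); c=(f["K"],f["r"],f["t"]); cols(c,f["im"],f["d"],(.3,.54,-.4,.1))
legs([((.655,-.37,.26),down(np.pi),10)])
E
```

```text
col n 1835 mid [ 0.4339 -0.2361] len 0.1617 ang 7.2 px [241. 130.] zmed 0.0138
col n 1082 mid [ 0.4867 -0.1414] len 0.1091 ang 2.55 px [324. 178.] zmed 0.0138
col n 714 mid [ 0.5081 -0.0331] len 0.067 ang -6.09 px [415. 198.] zmed 0.0137
col n 432 mid [ 0.533  -0.3571] len 0.0586 ang 81.19 px [136. 219.] zmed 0.0074
t 11.4 at [ 0.4665 -0.2209  0.2158] [-3.142e+00 -2.000e-03  3.137e+00] open 0.0645 F [-1.8 -1.1 -0. ] q [-0.59  0.34  1.56 -0.    1.24 -2.16]
10 x [ [-0.755, -0.594, -0.177] , [-0.0, -0.0001, -0.0003] ] 
end [ 0.6549 -0.3699  0.2598] [-3.142 -0.    -3.142]
```

Call:
send_rows([
  [[-0.755,-0.594,-0.177],[0,0,0]],
  [[-0.755,-0.594,-0.177],[0,0,0]],
  [[-0.755,-0.594,-0.177],[0,0,0]],
  [[-0.755,-0.594,-0.177],[0,0,0]],
  [[-0.755,-0.594,-0.177],[0,0,0]],
  [[-0.755,-0.594,-0.177],[0,0,0]],
  [[-0.755,-0.594,-0.177],[0,0,0]],
  [[-0.755,-0.594,-0.177],[0,0,0]],
  [[-0.755,-0.594,-0.177],[0,0,0]],
  [[-0.755,-0.594,-0.177],[0,0,0]],
])

```text
time: 12.7
tool_pos: [0.659, -0.3686, 0.2595]
tool_rot: [3.141, -0.001, -3.139]
contact_force: [0.7, -0.6, 0.2]
opening: 0.064
grip_force: 0.0
```

Run:
```python
from h import *
ct=cal("top"); print("top long mid",ray(ct,(328.3,232.7),.01).round(4))
c=cal("wrist"); im,d=read_camera("wrist"); np.savez("w2.npz",im=im,d=d,K=c[0],r=c[1],t=c[2]); cv2.imwrite("pics/w2.png",cv2.resize(im,None,fx=1.5,fy=1.5))
print(pose()[1])
```

```text
top long mid [ 0.4607 -0.2397  0.01  ]
[ 0.66020119 -0.37010592  0.25867544]
```

View pics/w2.png

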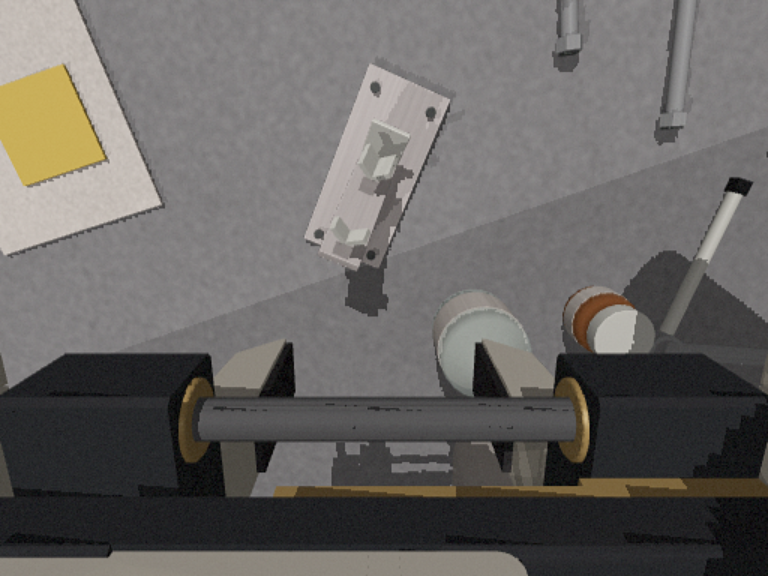

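The rest shows clearly: plate holes at (376,88), (431,112), (319,234) and (371,255), lower saddle near (383,155), upper saddle near (350,232). I'll cross-check the column positions between views and extract the bed geometry.

Run:
```python
from h import *
f=np.load("w1.npz"); c1=(f["K"],f["r"],f["t"]); g=np.load("w2.npz"); c2=(g["K"],g["r"],g["t"]); ct=cal("top"); cs=cal("scene")
q=lambda c,p,z=.01,k=1.5: ray(c,(p[0]/k,p[1]/k),z)[:2].round(4)
print("long far end w1,w2,top,scene0,s1",q(c1,(377,305)),q(c2,(566,55)),q(ct,(489,316)),q(cs,(290,389)),q(cs,(191,260),.01,1))
print("long near end w1,top,scene0",q(c1,(350,92)),q(ct,(497,382)),q(cs,(213,358)))
print("med far w2,top",q(c2,(671,130)),q(ct,(449,303)))
h=[(376,88),(431,112),(319,234),(371,255)]; H=np.array([q(c2,p,.006) for p in h]); print("holes",H.tolist(),"mean",H.mean(0))
print("heading",[np.degrees(np.arctan2(*(H[b]-H[a])[::-1])).round(1) for a,b in((0,2),(1,3))], "len",np.linalg.norm(H[2]-H[0]),np.linalg.norm(H[1]-H[0]))
print("holes top", [q(ct,(p[0]/6.667+340,p[1]/6.667+165),.006,1).tolist() for p in((85,285),(165,317),(160,75))])
P=cloud(c2,g["d"]); Z=P[...,2]; m=(P[...,0]>.46)&(P[...,0]<.68)&(P[...,1]>-.44)&(P[...,1]<-.29)&(Z>.02)&(Z<.2)&(g["d"]>0)
e=H[2:].mean(0)-H[:2].mean(0); e/=np.linalg.norm(e); n=np.array([-e[1],e[0]]); o=H.mean(0)
S=np.c_[(P[m][:,:2]-o)@e,(P[m][:,:2]-o)@n,P[m][:,2]]
for a in np.arange(-.08,.12,.008):
    k=S[(S[:,0]>=a)&(S[:,0]<a+.008)]
    if len(k)>5: print(round(a,3),len(k),"n",k[:,1].min().round(4),k[:,1].max().round(4),"z",np.percentile(k[:,2],[2,50,98]).round(4))
```

```text
long far end w1,w2,top,scene0,s1 [ 0.5121 -0.2262] [ 0.5143 -0.2288] [ 0.5411 -0.2332] [ 0.5378 -0.2295] [ 0.5342 -0.2342]
long near end w1,top,scene0 [ 0.3552 -0.2444] [ 0.382  -0.2486] [ 0.3857 -0.2509]
med far w2,top [ 0.569  -0.1387] [ 0.5726 -0.1362]
holes [[0.5377, -0.3754], [0.5555, -0.3313], [0.6543, -0.4246], [0.6726, -0.38]] mean [ 0.605025 -0.377825]
heading [np.float64(-22.9), np.float64(-22.6)] len 0.12655512632841076 0.047556808135113565
holes top [[0.5531, -0.332], [0.5356, -0.3751], [0.6716, -0.3777]]
-0.04 213 n -0.0161 0.0139 z [0.0424 0.0461 0.049 ]
-0.032 201 n -0.0159 0.0139 z [0.0343 0.039  0.0435]
-0.024 196 n -0.0159 0.0139 z [0.0272 0.0345 0.0611]
-0.016 199 n -0.0157 0.0138 z [0.026  0.061  0.0691]
-0.008 178 n -0.016 0.014 z [0.0322 0.0633 0.0692]
-0.0 192 n -0.0159 0.0139 z [0.0384 0.0447 0.0614]
0.008 201 n -0.0158 0.014 z [0.0462 0.0511 0.0546]
0.016 218 n -0.0159 0.014 z [0.0537 0.0579 0.0625]
0.024 312 n -0.0158 0.014 z [0.0619 0.0674 0.1095]
0.032 281 n -0.0159 0.014 z [0.0699 0.1054 0.112 ]
0.04 169 n -0.0158 0.014 z [0.0799 0.0859 0.1064]
0.048 230 n -0.0157 0.0142 z [0.0861 0.0921 0.098 ]
0.056 97 n -0.0156 0.0139 z [0.0882 0.091  0.0939]
```

The wrist view against the earlier pictures shows the long column was already knocked about 27 mm, while the other two agree. The bed origin is at about (0.5728, −0.3654, 0.045), heading −22.75°. I'll grasp the long column 18 mm from its middle on the robot side, since that puts the fingers in the rest's gap.

```bash
cat >> h.py <<'E'
B0=np.array([.5728,-.3654,.045]); hd=np.radians(-22.75); s2=np.sqrt(.5)
bx=np.array([np.cos(hd)*s2,np.sin(hd)*s2,s2]); by=np.array([-np.sin(hd),np.cos(hd),0]); bz=np.cross(bx,by)
RB=R.from_matrix(np.c_[-bx,by,-bz])           # tool square to the bed
def flat(ang): return down(np.pi+np.radians(ang))
def bed(x,z): return B0+bx*x+bz*z
E
python3 - <<'E'
from h import *
g=np.array([.4171,-.2393])
legs([((*g,.12),flat(7.2),10),((*g,.003),flat(7.2),10)])
E
```

```text
t 12.8 at [ 0.6602 -0.3701  0.2587] [-3.142  0.    -3.14 ] open 0.0644 F [-1.3 -1.1 -0.5] q [-0.61  0.82  0.6   0.    1.72 -2.18]
10 x [ [0.941, 0.579, 0.555] , [-0.0, 0.0, -0.0079] ] 
10 x [ [0.0, -0.0, 0.468] , [-0.0, 0.0, 0.0] ] 
end [ 0.4172 -0.2392  0.0029] [-3.142  0.    -3.016]
```

Call:
send_rows([
  [[0.941,0.579,0.555],[0,0,-0.0079]],
  [[0.941,0.579,0.555],[0,0,-0.0079]],
  [[0.941,0.579,0.555],[0,0,-0.0079]],
  [[0.941,0.579,0.555],[0,0,-0.0079]],
  [[0.941,0.579,0.555],[0,0,-0.0079]],
  [[0.941,0.579,0.555],[0,0,-0.0079]],
  [[0.941,0.579,0.555],[0,0,-0.0079]],
  [[0.941,0.579,0.555],[0,0,-0.0079]],
  [[0.941,0.579,0.555],[0,0,-0.0079]],
  [[0.941,0.579,0.555],[0,0,-0.0079]],
])

```text
time: 14.0
tool_pos: [0.4142, -0.2365, 0.1207]
tool_rot: [3.141, -0.0, -3.015]
contact_force: [-0.9, 0.8, 0.8]
opening: 0.0642
grip_force: 0.0
```

Call:
send_rows([
  [[0,0,0.5],[0,0,0]],
  [[0,0,0.5],[0,0,0]],
  [[0,0,0.5],[0,0,0]],
  [[0,0,0.5],[0,0,0]],
  [[0,0,0.5],[0,0,0]],
  [[0,0,0.5],[0,0,0]],
  [[0,0,0.5],[0,0,0]],
  [[0,0,0.5],[0,0,0]],
  [[0,0,0.5],[0,0,0]],
  [[0,0,0],[0,0,0]],
])

```text
time: 15.25
tool_pos: [0.4148, -0.237, 0.008]
tool_rot: [3.14, -0.001, -3.016]
contact_force: [-0.5, -0.3, 0.6]
opening: 0.0646
grip_force: 0.0
```

Run:
```python
from h import *
c=cal("wrist"); im,d=read_camera("wrist"); cols(c,im,d,(.3,.54,-.4,.1))
g=np.array([.4171,-.2393]); legs([((*g,.003),flat(7.2),10)])
```

```text
col n 3832 mid [ 0.3896 -0.2416] len 0.0717 ang 7.22 px [254. 189.] zmed 0.014
col n 517 mid [ 0.4162 -0.2756] len 0.0253 ang 57.73 px [183. 239.] zmed 0.0173
col n 513 mid [ 0.4072 -0.2012] len 0.0251 ang -40.67 px [328. 239.] zmed 0.0173
col n 684 mid [ 0.4533 -0.2335] len 0.019 ang 6.46 px [255. 308.] zmed 0.0139
t 15.3 at [ 0.4151 -0.2373  0.0085] [ 3.141e+00 -1.000e-03 -3.016e+00] open 0.0643 F [-0.7  0.1 -0.2] q [-0.68  0.56  1.9   0.    0.68 -2.38]
10 x [ [-0.007, -0.009, 0.022] , [0.0, -0.0, -0.0] ] 
end [ 0.4171 -0.2393  0.003 ] [ 3.141e+00 -1.000e-03 -3.016e+00]
```

Alignment is good, with the grip 18 mm off the middle. Now I'll lower, close and lift.

Call:
send_rows([
  [[0,0,0.11],[0,0,0]],
  [[0,0,0.11],[0,0,0]],
  [[0,0,0],[0,0,0]],
  [[0,0,0],[0,0,0]],
  [[0,0,0],[0,0,0]],
  [[0,0,0],[0,0,0]],
  [[0,0,0],[0,0,0]],
  [[0,0,0],[0,0,0]],
  [[0,0,0],[0,0,0]],
  [[0,0,0],[0,0,0]],
], gripper=-1, force=35)

```text
time: 16.55
tool_pos: [0.4153, -0.2374, 0.0035]
tool_rot: [-3.142, 0.0, -3.016]
contact_force: [0.4, 1.0, 1.6]
opening: 0.0118
grip_force: 35.0
```

Run:
```python
from h import *
s,p,r=pose(); up=p+[0,0,.20]
# column axis is above TCP by d along -z tool (axis at z=.009)
d=p[2]-.009; print("axis depth",d)
# on bed TCP is at axis - d along bz ; grip x=62 -> mid x=80+2
x=.064
pre=bed(x+.01,.05)+bz*d; fin=bed(x,.004)+bz*d
legs([(up,flat(7.2),10),(pre+[0,0,.05],RB,10),(pre,RB,3),(fin,RB,7)])
```

```text
axis depth -0.005505347916597401
t 16.6 at [ 0.4153 -0.2374  0.0035] [-3.142  0.    -3.016] open 0.0118 F [0.4 1.  1.6] q [-0.68  0.57  1.9   0.    0.67 -2.38]
10 x [ [-0.0, -0.0, -0.8] , [-0.0, 0.0, -0.0] ] 
10 x [ [-0.701, -0.462, 0.384] , [0.0131, -0.0488, 0.0315] ] 
3 x [ [0.472, -0.0, 0.472] , [-0.0001, -0.0, 0.0001] ] 
7 x [ [0.057, -0.0, 0.263] , [-0.0, -0.0, 0.0] ] 
end [ 0.6155 -0.3833  0.0892] [-3.141  0.785  2.745]
```

Call:
send_rows([
  [[0,0,-0.8],[0,0,0]],
  [[0,0,-0.8],[0,0,0]],
  [[0,0,-0.8],[0,0,0]],
  [[0,0,-0.8],[0,0,0]],
  [[0,0,-0.8],[0,0,0]],
  [[0,0,-0.8],[0,0,0]],
  [[0,0,-0.8],[0,0,0]],
  [[0,0,-0.8],[0,0,0]],
  [[0,0,-0.8],[0,0,0]],
  [[0,0,-0.8],[0,0,0]],
])

```text
time: 17.8
tool_pos: [0.4149, -0.2371, 0.2036]
tool_rot: [3.141, -0.001, -3.016]
contact_force: [0.2, 0.9, -1.7]
opening: 0.0121
grip_force: 35.0
```

Call:
send_rows([
  [[-0.701,-0.462,0.384],[0.0131,-0.0488,0.0315]],
  [[-0.701,-0.462,0.384],[0.0131,-0.0488,0.0315]],
  [[-0.701,-0.462,0.384],[0.0131,-0.0488,0.0315]],
  [[-0.701,-0.462,0.384],[0.0131,-0.0488,0.0315]],
  [[-0.701,-0.462,0.384],[0.0131,-0.0488,0.0315]],
  [[-0.701,-0.462,0.384],[0.0131,-0.0488,0.0315]],
  [[-0.701,-0.462,0.384],[0.0131,-0.0488,0.0315]],
  [[-0.701,-0.462,0.384],[0.0131,-0.0488,0.0315]],
  [[-0.701,-0.462,0.384],[0.0131,-0.0488,0.0315]],
  [[-0.701,-0.462,0.384],[0.0131,-0.0488,0.0315]],
])

```text
time: 19.05
tool_pos: [0.5916, -0.3731, 0.1778]
tool_rot: [-3.141, 0.784, 2.744]
contact_force: [0.7, -0.1, -0.1]
opening: 0.0119
grip_force: 35.0
```

Run:
```python
from h import *
read_camera("scene"); im,_=read_camera("scene"); cv2.imwrite("pics/s2.png",cv2.resize(im[150:384,40:352],None,fx=2.4,fy=2.4,interpolation=cv2.INTER_CUBIC))
x=.064;d=-.0055
pre=bed(x+.01,.04)+bz*d; fin=bed(x,.004)+bz*d
legs([(pre,RB,10),(fin,RB,10)])
```

```text
t 19.1 at [ 0.5914 -0.3732  0.1771] [3.14  0.782 2.743] open 0.0119 F [-0.3  1.  -2.1] q [-0.8   0.43  1.84  1.14  0.31 -2.98]
10 x [ [0.134, -0.0, 0.179] , [0.0, -0.0002, -0.0001] ] 
10 x [ [0.04, -0.0, 0.144] , [0.0, -0.0, 0.0] ] 
end [ 0.6156 -0.3833  0.0892] [-3.141  0.785  2.745]
```

View pics/s2.png

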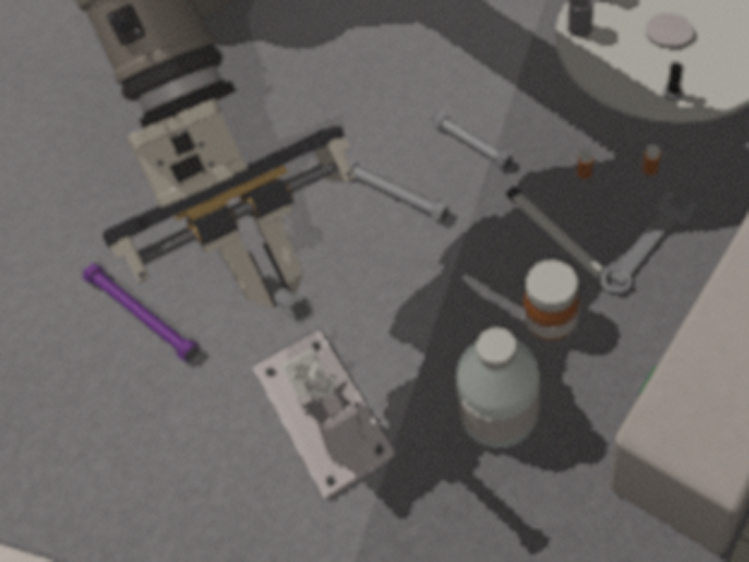

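The column is held, but q5 = 0.31 and q6 = −2.98 are both near their limits in this tilted pose. Before going further I'll fit a simple kinematic model to check that the planned poses are feasible.

```bash
cat > kin.py <<'E'
from h import *
from scipy.optimize import least_squares
def fkR(q): return R.from_euler('Z',q[0])*R.from_euler('Y',q[1]+q[2])*R.from_euler('Z',q[3])*R.from_euler('Y',q[4])*R.from_euler('Z',q[5]+np.pi/2)
D=[((.957,.3427,1.525,0,1.2754,-.146),(.2365,.4683,.2260)),((.05,.69,1.09,0,1.36,-2.94),(.6806,.113,.1733)),((-.59,.34,1.56,0,1.24,-2.16),(.4665,-.2209,.2158)),
((-.61,.82,.60,0,1.72,-2.18),(.6602,-.3701,.2587)),((-.68,.57,1.9,0,.67,-2.38),(.4153,-.2374,.0035)),((-.8,.43,1.84,1.14,.31,-2.98),(.5914,-.3732,.1771))]
def fkp(q,k):
    h,L1,L2,e,Lt,r0=k; u=R.from_euler('Z',q[0])
    return u.apply([r0,0,h])+(u*R.from_euler('Y',q[1])).apply([0,0,L1])+(u*R.from_euler('Y',q[1]+q[2])).apply([e,0,L2])+fkR(q).apply([0,0,Lt])
k=least_squares(lambda k:np.concatenate([fkp(q,k)-p for q,p in D]+[[.05*k[3],.05*k[5]]]),[.4,.4,.4,0,.25,0]).x
LO=np.array([-2.53,-.77,.04,-1,.28,-3.11]);HI=np.array([2.53,2.02,2.7,4.14,2.66,3.11])
def ik(p,ro,q0):
    def f(q): return np.r_[(fkp(q,k)-p)*5,(fkR(q).inv()*ro).as_rotvec()]
    s=least_squares(f,np.clip(q0,LO+.01,HI-.01),bounds=(LO,HI)); return s.x,np.abs(s.fun).max()
def best(p,ro,name=""):
    out=[]
    for q4 in(0,1.5,3.1):
        for q6 in(-2,0,2):
            x,e=ik(p,ro,[np.arctan2(p[1],p[0]),.6,1.5,q4,.7,q6])
            if e<.01 and not any(np.allclose(x,o,atol=.05) for o in out): out.append(x)
    print(name,[ (o.round(2).tolist(),"margin %.2f"%min((o-LO).min(),(HI-o).min())) for o in out])
E
python3 - <<'E'
from kin import *
print(k.round(4),[np.abs(fkp(q,k)-p).max().round(4) for q,p in D]); q=D[-1][0]; print("rot check",np.degrees((fkR(q).inv()*R.from_euler('xyz',[3.14,.782,2.743])).magnitude()))
F=R.from_euler('z',np.pi)
fin=bed(.064,.0)-bz*.0055
best(fin,RB,"lay"); best(fin,RB*F,"lay flipped"); best(bed(.074,.04),RB*F,"pre flipped")
v=bed(.068,0)-[0,0,.019]
for n,a in(("regrasp yaw toward",np.pi),("flipped",0)): best(v,down(a+hd),n)
hub=np.array([.6515,.2167])
for j,a in enumerate((128.8,168.6,208.4)):
    P=np.r_[hub+.11*np.array([np.cos(np.radians(a)),np.sin(np.radians(a))]),.048+.068]
    for h in(-30,0,25,50,70):
        for tl in(45,):
            H=np.radians(h); t=np.radians(tl); z=np.array([np.cos(H)*np.sin(t),np.sin(H)*np.sin(t),-np.cos(t)]); y=np.array([-np.sin(H),np.cos(H),0])
            ro=R.from_matrix(np.c_[np.cross(y,z),y,z]); best(P+z*.019,ro,f"p{j} h{h}"); best(P+z*.019,ro*F,f"p{j} h{h} flip")
E
```

```text
[ 0.2769  0.5189  0.3937  0.056   0.3724 -0.0213] [np.float64(0.0587), np.float64(0.0789), np.float64(0.061), np.float64(0.0632), np.float64(0.0573), np.float64(0.0578)]
rot check 0.3024208403236307
lay []
lay flipped []
pre flipped []
regrasp yaw toward [([-0.56, 0.85, 1.03, 0.0, 1.26, -1.73], 'margin 0.98')]
flipped [([-0.56, 0.85, 1.03, -0.0, 1.26, 1.41], 'margin 0.98')]
p0 h-30 [([0.86, 0.7, 1.61, -1.0, 0.96, 0.47], 'margin 0.00')]
p0 h-30 flip [([0.86, 0.7, 1.61, -1.0, 0.96, -2.67], 'margin 0.00')]
p0 h0 []
p0 h0 flip []
p0 h25 []
p0 h25 flip []
p0 h50 [([0.26, 0.55, 1.96, 1.71, 0.42, 2.53], 'margin 0.14')]
p0 h50 flip [([0.26, 0.55, 1.96, 1.71, 0.42, -0.61], 'margin 0.14')]
p0 h70 [([0.14, 0.63, 1.79, 1.23, 0.73, 2.65], 'margin 0.45')]
p0 h70 flip [([0.14, 0.63, 1.79, 1.23, 0.73, -0.49], 'margin 0.45')]
p1 h-30 []
p1 h-30 flip []
p1 h0 []
p1 h0 flip []
p1 h25 [([0.4, 0.46, 2.2, 3.05, 0.3, 1.63], 'margin 0.02')]
p1 h25 flip [([0.4, 0.46, 2.2, 3.05, 0.3, -1.51], 'margin 0.02')]
p1 h50 [([0.12, 0.5, 2.09, 1.72, 0.51, 2.38], 'margin 0.23')]
p1 h50 flip [([0.12, 0.5, 2.09, 1.72, 0.51, -0.76], 'margin 0.23')]
p1 h70 [([0.01, 0.58, 1.91, 1.23, 0.78, 2.52], 'margin 0.50')]
p1 h70 flip [([0.01, 0.58, 1.91, 1.23, 0.78, -0.62], 'margin 0.50')]
p2 h-30 []
p2 h-30 flip []
p2 h0 [([0.49, 0.47, 2.19, 4.13, 0.41, 0.99], 'margin 0.01')]
p2 h0 flip [([0.49, 0.47, 2.19, 4.13, 0.41, -2.15], 'margin 0.01')]
p2 h25 [([0.18, 0.46, 2.22, 2.59, 0.35, 1.91], 'margin 0.07')]
p2 h25 flip [([0.18, 0.46, 2.22, 2.59, 0.35, -1.23], 'margin 0.07')]
p2 h50 [([-0.07, 0.51, 2.07, 1.53, 0.61, 2.42], 'margin 0.33')]
p2 h50 flip [([-0.07, 0.51, 2.07, 1.53, 0.61, -0.72], 'margin 0.33')]
p2 h70 [([-0.15, 0.6, 1.86, 1.12, 0.88, 2.5], 'margin 0.60')]
p2 h70 flip [([-0.15, 0.6, 1.86, 1.12, 0.88, -0.64], 'margin 0.60')]
```

```bash
python3 - <<'E'
s=open('kin.py').read()
s=s.replace("h,L1,L2,e,Lt,r0=k;","h,L1,L2,e,Lt,yb=k;").replace("[r0,0,h]","[0,yb,h]").replace(",[.05*k[3],.05*k[5]]",",[.02*k[3]]").replace(",.25,0]).x",",.25,.07]).x")
s=s.replace("  # none","")
open('kin.py','w').write(s)
E
python3 - <<'E'
from kin import *
print(k.round(4),[(fkp(q,k)-p).round(4).tolist() for q,p in D])
F=R.from_euler('z',np.pi)
fin=bed(.064,.0)-bz*.0055
best(fin,RB,"lay"); best(fin,RB*F,"lay flipped"); best(bed(.074,.04),RB*F,"pre flipped")
v=bed(.068,0)-[0,0,.019]
for n,a in(("regrasp yaw toward",np.pi),("flipped",0)): best(v,down(a+hd),n)
hub=np.array([.6515,.2167])
for j,a in enumerate((128.8,168.6,208.4)):
    P=np.r_[hub+.11*np.array([np.cos(np.radians(a)),np.sin(np.radians(a))]),.048+.068]
    for h in(-60,-30,0,25,50,70):
            H=np.radians(h); t=np.radians(45); z=np.array([np.cos(H)*np.sin(t),np.sin(H)*np.sin(t),-np.cos(t)]); y=np.array([-np.sin(H),np.cos(H),0])
            ro=R.from_matrix(np.c_[np.cross(y,z),y,z]); best(P+z*.019,ro,f"p{j} h{h}")
E
```

```text
[0.2243 0.5074 0.3787 0.0468 0.321  0.0763] [[-0.0002, -0.0005, -0.0002], [-0.001, -0.0026, -0.003], [0.0022, -0.0011, -0.0007], [0.0007, 0.0013, 0.0015], [0.0007, -0.0009, 0.0015], [0.0001, 0.0013, 0.0009]]
lay [([-0.78, 0.62, 1.84, 1.8, 0.28, 2.62], 'margin 0.00')]
lay flipped [([-0.78, 0.62, 1.84, 1.8, 0.28, -0.52], 'margin 0.00')]
pre flipped [([-0.8, 0.52, 1.88, 1.58, 0.28, -0.31], 'margin 0.00')]
regrasp yaw toward [([-0.66, 0.84, 1.05, 0.0, 1.24, -1.84], 'margin 0.96')]
flipped [([-0.66, 0.84, 1.05, 0.0, 1.24, 1.31], 'margin 0.96')]
p0 h-60 [([0.69, 0.84, 1.28, -0.81, 1.3, 0.5], 'margin 0.19')]
p0 h-30 []
p0 h0 []
p0 h25 []
p0 h50 [([0.14, 0.55, 1.93, 1.53, 0.49, 2.62], 'margin 0.21')]
p0 h70 [([0.05, 0.61, 1.78, 1.17, 0.79, 2.65], 'margin 0.46')]
p1 h-60 [([0.64, 0.73, 1.52, -0.86, 1.18, 0.58], 'margin 0.14')]
p1 h-30 []
p1 h0 []
p1 h25 [([0.2, 0.45, 2.16, 2.53, 0.3, 1.99], 'margin 0.02')]
p1 h50 [([-0.0, 0.49, 2.07, 1.56, 0.57, 2.45], 'margin 0.29')]
p1 h70 [([-0.08, 0.56, 1.92, 1.17, 0.84, 2.51], 'margin 0.56')]
p2 h-60 [([0.53, 0.67, 1.64, -0.94, 1.07, 0.58], 'margin 0.06')]
p2 h-30 []
p2 h0 [([0.25, 0.45, 2.16, 3.77, 0.3, 1.14], 'margin 0.02')]
p2 h25 [([-0.01, 0.44, 2.19, 2.18, 0.38, 2.17], 'margin 0.10')]
p2 h50 [([-0.18, 0.49, 2.06, 1.41, 0.67, 2.45], 'margin 0.39')]
p2 h70 [([-0.23, 0.57, 1.89, 1.07, 0.93, 2.48], 'margin 0.63')]
```

Run:
```python
from kin import *
F=R.from_euler('z',np.pi)
for roll in(-40,-30,-20,-10,10,20,30,40):
    rr=R.from_rotvec(bx*np.radians(roll)); ro=rr*RB
    ax=bed(.064,0); fin=ax+ro.apply([0,0,.0055]); pre=bed(.074,.05)+ro.apply([0,0,.0055])
    x,e=ik(fin,ro,[-.8,.6,1.8,1.0,.4,-2.9]); x2,e2=ik(pre,ro,[-.8,.6,1.8,1.0,.4,-2.9]); 
    print(roll,"cur",x.round(2),round(e,4),x2.round(2),round(e2,4))
    x,e=ik(fin,ro*F,[-.8,.6,1.8,1.0,.4,.2]); print("   flip",x.round(2),round(e,4))
```

```text
-40 cur [-0.43  0.72  1.52 -1.    0.7  -0.54] 0.2641 [-0.43  0.61  1.6  -1.    0.69 -0.55] 0.2438
   flip [-0.43  0.72  1.52 -1.    0.7   2.61] 0.2641
-30 cur [-0.51  0.65  1.64 -1.    0.43 -0.62] 0.1986 [-0.51  0.55  1.71 -1.    0.43 -0.63] 0.1742
   flip [-0.51  0.65  1.64 -1.    0.43  2.52] 0.1986
-20 cur [-0.56  0.63  1.7  -1.    0.28 -0.67] 0.1544 [-0.57  0.52  1.77 -1.    0.28 -0.68] 0.1282
   flip [-0.56  0.63  1.7  -1.    0.28  2.47] 0.1544
-10 cur [-0.79  0.61  1.77  1.26  0.28 -3.11] 0.1872 [-0.8   0.5   1.84  1.25  0.28 -3.11] 0.1681
   flip [-0.68  0.64  1.91  3.01  0.28 -1.64] 0.0684
10 cur [-0.86  0.64  1.72  1.21  0.49 -3.11] 0.0712 [-0.89  0.54  1.79  1.19  0.52 -3.11] 0.0483
   flip [-0.87  0.65  1.78  1.48  0.5  -0.27] 0.0
20 cur [-0.93  0.69  1.64  1.15  0.73 -3.11] 0.0701 [-0.97  0.59  1.71  1.14  0.76 -3.11] 0.0514
   flip [-0.95  0.7   1.7   1.32  0.72 -0.18] 0.0
30 cur [-0.99  0.77  1.54  1.11  0.95 -3.11] 0.064 [-1.02  0.67  1.61  1.1   0.98 -3.11] 0.0502
   flip [-1.01  0.77  1.6   1.23  0.94 -0.13] 0.0
40 cur [-1.03  0.86  1.42  1.09  1.17 -3.11] 0.0518 [-1.06  0.76  1.5   1.08  1.2  -3.11] 0.0433
   flip [-1.05  0.86  1.47  1.16  1.15 -0.09] 0.0
```

The current yaw can't reach the lay pose. The half-turned grasp with about 15° of roll about the column axis reaches it cleanly. I'll put the column back down and regrasp it turned by 180°.

Run:
```python
from kin import *
legs([((.4151,-.2374,.12),flat(7.2),10),((.4151,-.2374,.0042),flat(7.2),10)])
```

```text
t 19.1 at [ 0.5914 -0.3732  0.1771] [3.14  0.782 2.743] open 0.0119 F [-0.3  1.  -2.1] q [-0.8   0.43  1.84  1.14  0.31 -2.98]
10 x [ [0.83, 0.441, -0.14] , [-0.013, 0.0486, -0.0316] ] 
10 x [ [0.0, -0.0, 0.463] , [0.0, 0.0, -0.0] ] 
end [ 0.4152 -0.2373  0.0043] [ 3.141e+00  1.000e-03 -3.016e+00]
```

Call:
send_rows([
  [[0.83,0.441,-0.14],[-0.013,0.0486,-0.0316]],
  [[0.83,0.441,-0.14],[-0.013,0.0486,-0.0316]],
  [[0.83,0.441,-0.14],[-0.013,0.0486,-0.0316]],
  [[0.83,0.441,-0.14],[-0.013,0.0486,-0.0316]],
  [[0.83,0.441,-0.14],[-0.013,0.0486,-0.0316]],
  [[0.83,0.441,-0.14],[-0.013,0.0486,-0.0316]],
  [[0.83,0.441,-0.14],[-0.013,0.0486,-0.0316]],
  [[0.83,0.441,-0.14],[-0.013,0.0486,-0.0316]],
  [[0.83,0.441,-0.14],[-0.013,0.0486,-0.0316]],
  [[0.83,0.441,-0.14],[-0.013,0.0486,-0.0316]],
])

```text
time: 20.4
tool_pos: [0.4128, -0.2385, 0.1215]
tool_rot: [-3.136, -0.007, -3.013]
contact_force: [0.6, -0.4, -1.7]
opening: 0.0117
grip_force: 35.0
```

Call:
send_rows([
  [[0,0,0.463],[0,0,0]],
  [[0,0,0.463],[0,0,0]],
  [[0,0,0.463],[0,0,0]],
  [[0,0,0.463],[0,0,0]],
  [[0,0,0.463],[0,0,0]],
  [[0,0,0.463],[0,0,0]],
  [[0,0,0.463],[0,0,0]],
  [[0,0,0.463],[0,0,0]],
  [[0,0,0.463],[0,0,0]],
  [[0,0,0.463],[0,0,0]],
])

```text
time: 21.65
tool_pos: [0.4154, -0.2379, 0.0047]
tool_rot: [-3.139, 0.001, -3.014]
contact_force: [-0.6, -0.1, -0.8]
opening: 0.0122
grip_force: 35.0
```

Call:
send_rows([
  [[0,0,0],[0,0,0]],
  [[0,0,0],[0,0,0]],
  [[0,0,0],[0,0,0]],
  [[0,0,-0.8],[0,0,0]],
  [[0,0,-0.8],[0,0,0]],
  [[0,0,-0.8],[0,0,0]],
  [[0,0,0],[0,0,0.11]],
  [[0,0,0],[0,0,0.11]],
  [[0,0,0],[0,0,0.11]],
  [[0,0,0],[0,0,0.11]],
], gripper=0.3)

```text
time: 22.9
tool_pos: [0.4155, -0.2378, 0.066]
tool_rot: [-3.141, 0.003, 2.572]
contact_force: [0.4, 0.8, -0.3]
opening: 0.0596
grip_force: 0.0
```

Call:
send_rows([
  [[0,0,0],[0,0,0.11]],
  [[0,0,0],[0,0,0.11]],
  [[0,0,0],[0,0,0.11]],
  [[0,0,0],[0,0,0.11]],
  [[0,0,0],[0,0,0.11]],
  [[0,0,0],[0,0,0.11]],
  [[0,0,0],[0,0,0.11]],
  [[0,0,0],[0,0,0.11]],
  [[0,0,0],[0,0,0.11]],
  [[0,0,0],[0,0,0.11]],
])

```text
time: 24.15
tool_pos: [0.4155, -0.2378, 0.0659]
tool_rot: [3.139, 0.001, 0.845]
contact_force: [-1.1, 0.3, -0.6]
opening: 0.0594
grip_force: 0.0
```

Call:
send_rows([
  [[0,0,0],[0,0,0.11]],
  [[0,0,0],[0,0,0.11]],
  [[0,0,0],[0,0,0.11]],
  [[0,0,0],[0,0,0.11]],
  [[0,0,0],[0,0,0.02]],
  [[0,0,0],[0,0,0]],
  [[0,0,0],[0,0,0]],
  [[0,0,0],[0,0,0]],
  [[0,0,0],[0,0,0]],
  [[0,0,0],[0,0,0]],
])

```text
time: 25.4
tool_pos: [0.4153, -0.2377, 0.0655]
tool_rot: [3.14, -0.001, 0.128]
contact_force: [-0.1, 0.6, -0.4]
opening: 0.0596
grip_force: 0.0
```

Run:
```python
from kin import *
c=cal("wrist"); im,d=read_camera("wrist"); cols(c,im,d,(.3,.7,-.4,.1)); cv2.imwrite("pics/w3.png",im)
legs([((.4151,-.2374,.003),down(.1257),10)])
```

```text
col n 3996 mid [ 0.4841 -0.1417] len 0.1046 ang 2.3 px [117.  87.] zmed 0.0136
col n 5861 mid [ 0.5459 -0.3515] len 0.07 ang 73.0 px [470.  33.] zmed 0.0074
col n 4072 mid [ 0.4444 -0.2348] len 0.1376 ang 7.33 px [255. 155.] zmed 0.0138
t 25.4 at [ 0.4153 -0.2377  0.0655] [ 3.14e+00 -1.00e-03  1.28e-01] open 0.0595 F [-0.1 -0.3  0.3] q [-0.68  0.46  1.86 -0.    0.82  0.76]
10 x [ [-0.001, -0.002, 0.25] , [0.0001, -0.0001, 0.0001] ] 
end [ 0.4151 -0.2373  0.003 ] [3.141e+00 1.000e-03 1.260e-01]
```

The column hasn't moved. I'll descend, grip and lift, then plan the lay with 15° roll.

Call:
send_rows([
  [[0,0,0.5],[0,0,0]],
  [[0,0,0.5],[0,0,0]],
  [[0,0,0.5],[0,0,0]],
  [[0,0,0.5],[0,0,0]],
  [[0,0,0.5],[0,0,0]],
  [[0,0,0],[0,0,0]],
  [[0,0,0],[0,0,0]],
  [[0,0,0],[0,0,0]],
  [[0,0,0],[0,0,0]],
  [[0,0,0],[0,0,0]],
])

```text
time: 26.7
tool_pos: [0.4155, -0.2379, 0.0032]
tool_rot: [3.139, -0.001, 0.128]
contact_force: [-0.5, -0.1, 0.3]
opening: 0.0595
grip_force: 0.0
```

Call:
send_rows([
  [[0,0,0],[0,0,0]],
  [[0,0,0],[0,0,0]],
  [[0,0,0],[0,0,0]],
  [[0,0,0],[0,0,0]],
  [[0,0,0],[0,0,0]],
  [[0,0,0],[0,0,0]],
  [[0,0,0],[0,0,0]],
  [[0,0,-0.9],[0,0,0]],
  [[0,0,-0.9],[0,0,0]],
  [[0,0,-0.9],[0,0,0]],
], gripper=-1, force=35)

```text
time: 27.95
tool_pos: [0.415, -0.2375, 0.0709]
tool_rot: [3.14, -0.0, 0.128]
contact_force: [0.3, -0.3, -1.5]
opening: 0.0119
grip_force: 35.0
```

```bash
cat >> kin.py <<'E'
def lay(xg,d,roll=15):
    """poses with column point at bed x=xg gripped d behind TCP; tool x up the bed"""
    ro=R.from_rotvec(bx*np.radians(roll))*RB*R.from_euler('z',np.pi); o=ro.apply([0,0,d])
    return ro,bed(xg+.01,.05)+o,bed(xg+.002,.005)+o
E
python3 - <<'E'
from kin import *
ro,pre,fin=lay(.064,.0055)
legs([(pre+[-.02,.01,.06],ro,10),(pre,ro,5),(fin,ro,10)])
for P in(pre+[-.02,.01,.06],pre,fin): x,e=ik(P,ro,[-.9,.6,1.7,1.3,.6,-.2]); print(x.round(2),round(e,3))
E
```

```text
t 27.9 at [ 0.415  -0.2375  0.0709] [ 3.14  -0.     0.128] open 0.0119 F [ 0.3 -0.3 -1.5] q [-0.68  0.45  1.85 -0.    0.83  0.76]
10 x [ [0.811, 0.454, -0.241] , [0.0025, 0.0524, 0.025] ] 
5 x [ [-0.213, 0.131, 0.447] , [-0.0001, 0.0, -0.0] ] 
10 x [ [-0.032, 0.047, 0.174] , [0.0, 0.0, -0.0] ] 
end [ 0.6166 -0.3823  0.0914] [-2.88  -0.785 -0.397]
[-0.96  0.44  1.81  1.16  0.69  0.03] 0.0
[-0.94  0.57  1.8   1.31  0.64 -0.14] 0.0
[-0.92  0.66  1.75  1.38  0.61 -0.21] 0.0
```

Call:
send_rows([
  [[0.811,0.454,-0.241],[0.0025,0.0524,0.025]],
  [[0.811,0.454,-0.241],[0.0025,0.0524,0.025]],
  [[0.811,0.454,-0.241],[0.0025,0.0524,0.025]],
  [[0.811,0.454,-0.241],[0.0025,0.0524,0.025]],
  [[0.811,0.454,-0.241],[0.0025,0.0524,0.025]],
  [[0.811,0.454,-0.241],[0.0025,0.0524,0.025]],
  [[0.811,0.454,-0.241],[0.0025,0.0524,0.025]],
  [[0.811,0.454,-0.241],[0.0025,0.0524,0.025]],
  [[0.811,0.454,-0.241],[0.0025,0.0524,0.025]],
  [[0.811,0.454,-0.241],[0.0025,0.0524,0.025]],
])

```text
time: 29.2
tool_pos: [0.5725, -0.3627, 0.1886]
tool_rot: [-2.877, -0.787, -0.399]
contact_force: [0.0, 1.2, -2.5]
opening: 0.0121
grip_force: 35.0
```

Run:
```python
from kin import *
im,dd=read_camera("scene"); cv2.imwrite("pics/s3.png",cv2.resize(im[180:384,60:332],None,fx=2.8,fy=2.8,interpolation=cv2.INTER_CUBIC))
ro,pre,fin=lay(.064,.0055)
legs([(pre,ro,5),(fin,ro,10)])
```

```text
t 29.2 at [ 0.5728 -0.3649  0.1898] [-2.877 -0.791 -0.404] open 0.0124 F [-0.5 -2.2  0.3] q [-0.97  0.45  1.8   1.16  0.69  0.03]
5 x [ [-0.228, 0.112, 0.448] , [0.0002, -0.0009, -0.0004] ] 
10 x [ [-0.032, 0.047, 0.174] , [0.0, 0.0, 0.0] ] 
end [ 0.6165 -0.3823  0.0914] [-2.88  -0.785 -0.397]
```

View pics/s3.png

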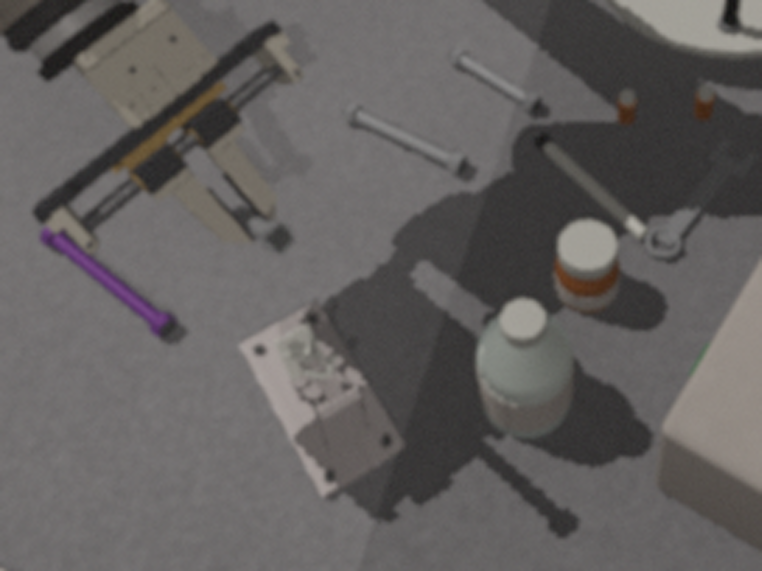

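The column is held tilted up, clear of the rest and the bottle. Now down to just above the saddles.

Call:
send_rows([
  [[-0.228,0.112,0.448],[0,0,0]],
  [[-0.228,0.112,0.448],[0,0,0]],
  [[-0.228,0.112,0.448],[0,0,0]],
  [[-0.228,0.112,0.448],[0,0,0]],
  [[-0.228,0.112,0.448],[0,0,0]],
  [[0,0,0],[0,0,0]],
  [[-0.032,0.047,0.174],[0,0,0]],
  [[-0.032,0.047,0.174],[0,0,0]],
  [[-0.032,0.047,0.174],[0,0,0]],
  [[-0.032,0.047,0.174],[0,0,0]],
])

```text
time: 30.5
tool_pos: [0.6019, -0.3737, 0.1127]
tool_rot: [-2.88, -0.786, -0.397]
contact_force: [0.3, -0.4, -2.4]
opening: 0.012
grip_force: 35.0
```

Call:
send_rows([
  [[-0.032,0.047,0.174],[0,0,0]],
  [[-0.032,0.047,0.174],[0,0,0]],
  [[-0.032,0.047,0.174],[0,0,0]],
  [[-0.032,0.047,0.174],[0,0,0]],
  [[-0.032,0.047,0.174],[0,0,0]],
  [[-0.032,0.047,0.174],[0,0,0]],
  [[0,0,0],[0,0,0]],
  [[0,0,0],[0,0,0]],
  [[0,0,0],[0,0,0]],
  [[0,0,0],[0,0,0]],
])

```text
time: 31.75
tool_pos: [0.6162, -0.3797, 0.0904]
tool_rot: [-2.88, -0.786, -0.397]
contact_force: [-0.2, 0.5, -2.1]
opening: 0.0117
grip_force: 35.0
```

Run:
```python
from kin import *
c=cal("wrist"); im,d=read_camera("wrist"); cv2.imwrite("pics/w4.png",cv2.resize(im,None,fx=1.5,fy=1.5))
ro,pre,fin=lay(.064,.0055); s,p,r=pose()
w=p-r.apply([0,0,.0055])-B0; print("grip pt in bed",[(w@b).round(4) for b in(bx,by,bz)],"F",s["contact_force"],"ax err",np.degrees(np.arccos(r.apply([1,0,0])@bx)))
legs([(bed(.064,-.001)+ro.apply([0,0,.0055]),ro,5)])
```

```text
grip pt in bed [np.float64(0.0643), np.float64(0.0021), np.float64(0.0052)] F [-0.09750942 -0.30422281 -2.38145567] ax err 0.05035768542230446
t 31.8 at [ 0.6162 -0.3797  0.0904] [-2.88  -0.786 -0.397] open 0.0117 F [-0.1 -0.3 -2.4] q [-0.91  0.66  1.75  1.39  0.61 -0.21]
5 x [ [-0.003, 0.029, 0.043] , [-0.0, -0.0001, 0.0] ] 
end [ 0.6191 -0.3833  0.0858] [-2.88  -0.786 -0.397]
```

View pics/w4.png

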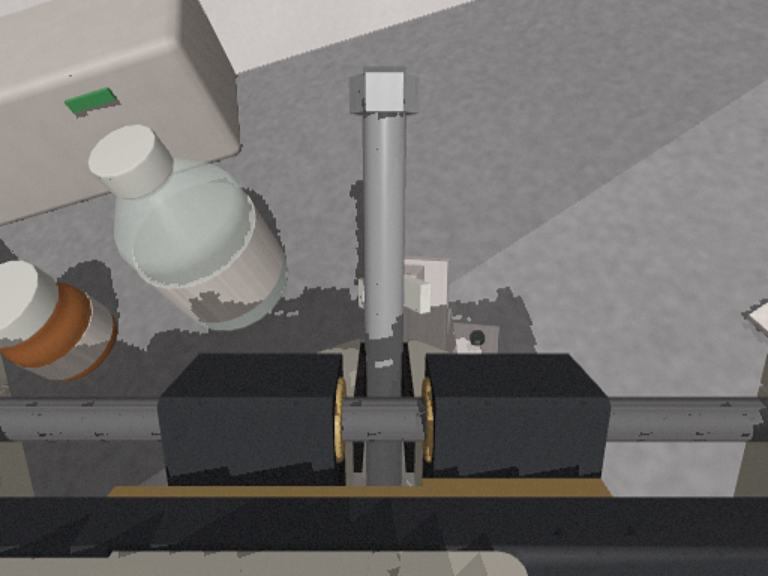

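The column lies over the upper saddle at (395,290) with no contact yet. I'll lower the last few millimetres.

Call:
send_rows([
  [[-0.003,0.029,0.043],[0,0,0]],
  [[-0.003,0.029,0.043],[0,0,0]],
  [[-0.003,0.029,0.043],[0,0,0]],
  [[-0.003,0.029,0.043],[0,0,0]],
  [[-0.003,0.029,0.043],[0,0,0]],
  [[0,0,0],[0,0,0]],
  [[0,0,0],[0,0,0]],
  [[0,0,0],[0,0,0]],
  [[0,0,0],[0,0,0]],
  [[0,0,0],[0,0,0]],
])

```text
time: 33.05
tool_pos: [0.6191, -0.3826, 0.086]
tool_rot: [-2.879, -0.786, -0.397]
contact_force: [-4.2, 2.6, 2.5]
opening: 0.0118
grip_force: 35.0
```

Run:
```python
from kin import *
s,p,r=pose()
w=p-r.apply([0,0,.0055])-B0; print("grip pt in bed",[(w@b).round(4) for b in(bx,by,bz)]); F=s["contact_force"]; print("F bed",[(F@b).round(2) for b in(bx,by,bz)],"T",s["torque"].round(2))
```

```text
grip pt in bed [np.float64(0.0639), np.float64(0.0006), np.float64(-0.0006)]
F bed [np.float64(-1.66), np.float64(0.77), np.float64(5.26)] T [0.26 0.77 0.36]
```

Seated, with about 5 N square to the bed. Now release and retreat, then check.

Call:
send_rows([
  [[0,0,0],[0,0,0]],
  [[0,0,0],[0,0,0]],
  [[0,0,0],[0,0,0]],
  [[0,0,0],[0,0,0]],
  [[0,0,-0.6],[0,0,0]],
  [[0,0,-0.8],[0,0,0]],
  [[0,0,-0.8],[0,0,0]],
  [[0,0,-0.8],[0,0,0]],
  [[0,0,-0.8],[0,0,0]],
  [[0,0,-0.8],[0,0,0]],
], gripper=0)

```text
time: 34.3
tool_pos: [0.5341, -0.3804, 0.1653]
tool_rot: [-2.88, -0.786, -0.397]
contact_force: [0.7, 0.5, 0.1]
opening: 0.0459
grip_force: 0.0
```

```bash
cat >> kin.py <<'E'
def seated():
    """tube points of a column on the bed, from wrist depth, in bed axes"""
    c=cal("wrist"); im,d=read_camera("wrist"); cv2.imwrite("pics/seat.png",im); P=cloud(c,d)-B0; X=np.stack([P@bx,P@by,P@bz],-1)
    m=(d>0)&(X[...,0]>.03)&(X[...,0]<.2)&(abs(X[...,1])<.02)&(X[...,2]>0.002)&(X[...,2]<.015); S=X[m]
    print("seat n",len(S))
    for a in np.arange(.03,.18,.015):
        q=S[(S[:,0]>=a)&(S[:,0]<a+.015)]
        if len(q)>20: print(round(a+.0075,3),len(q),"y",q[:,1].min().round(4),q[:,1].max().round(4),"top z",np.percentile(q[:,2],95).round(4))
    if len(S): print("far end x",np.percentile(S[:,0],99.5).round(4))
E
python3 - <<'E'
from kin import *
seated()
g=bed(.070,0); V=down(hd)
legs([(g+[0,0,.08],V,10),(g-[0,0,.019],V,10)])
print(ik(g-[0,0,.019],V,[-.7,.8,1,0,1.2,1.3])[0].round(2))
E
```

```text
seat n 2169
0.038 189 y -0.0058 0.0052 top z 0.0058
0.052 206 y -0.0059 0.0051 top z 0.0058
0.068 209 y -0.0058 0.0057 top z 0.0058
0.082 220 y -0.0056 0.0058 top z 0.0057
0.098 239 y -0.0065 0.0058 top z 0.006
0.112 251 y -0.0062 0.0056 top z 0.0059
0.128 254 y -0.0056 0.0056 top z 0.0058
0.143 276 y -0.0076 0.0082 top z 0.0064
0.158 325 y -0.0086 0.0094 top z 0.0085
far end x 0.1611
t 34.4 at [ 0.5334 -0.381   0.1669] [-2.882 -0.788 -0.396] open 0.0462 F [ 0.9 -0.2  1.5] q [-1.05  0.46  1.86  1.21  0.73 -0.11]
10 x [ [0.314, -0.096, 0.125] , [-0.0157, -0.0499, 0.0066] ] 
10 x [ [0.0, -0.0, 0.395] , [-0.0, 0.0, -0.0] ] 
end [ 0.6184 -0.3846  0.0756] [-3.141e+00  1.000e-03 -3.980e-01]
[-0.66  0.85  1.05  0.    1.25  1.31]
```

The column is seated well: far end at x = 0.161, centred, on the saddles. Before regrasping I'll use the wrist camera for a precise look at the pockets.

Run:
```python
from kin import *
V=down(0); T=(.46,.22,.21)
legs([(T,V,30)])
print(ik(np.array(T),V,[.3,.5,1.7,0,1,1.6])[0].round(2))
```

```text
t 34.4 at [ 0.5334 -0.381   0.1669] [-2.882 -0.788 -0.396] open 0.0462 F [ 0.9 -0.2  1.5] q [-1.05  0.46  1.86  1.21  0.73 -0.11]
30 x [ [-0.184, -0.786, -0.076] , [-0.0019, -0.0174, -0.0058] ] 
end [0.4601 0.22   0.2097] [3.139e+00 1.000e-03 1.000e-03]
[ 0.3   0.33  1.59 -0.    1.22  1.87]
```

Call:
send_rows([
  [[-0.184,-0.786,-0.076],[-0.0019,-0.0174,-0.0058]],
  [[-0.184,-0.786,-0.076],[-0.0019,-0.0174,-0.0058]],
  [[-0.184,-0.786,-0.076],[-0.0019,-0.0174,-0.0058]],
  [[-0.184,-0.786,-0.076],[-0.0019,-0.0174,-0.0058]],
  [[-0.184,-0.786,-0.076],[-0.0019,-0.0174,-0.0058]],
  [[-0.184,-0.786,-0.076],[-0.0019,-0.0174,-0.0058]],
  [[-0.184,-0.786,-0.076],[-0.0019,-0.0174,-0.0058]],
  [[-0.184,-0.786,-0.076],[-0.0019,-0.0174,-0.0058]],
  [[-0.184,-0.786,-0.076],[-0.0019,-0.0174,-0.0058]],
  [[-0.184,-0.786,-0.076],[-0.0019,-0.0174,-0.0058]],
])

```text
time: 35.6
tool_pos: [0.5247, -0.1778, 0.179]
tool_rot: [-3.021, -0.533, -0.218]
contact_force: [0.2, 0.4, 0.5]
opening: 0.0459
grip_force: 0.0
```

Call:
send_rows([
  [[-0.184,-0.786,-0.076],[-0.0019,-0.0174,-0.0058]],
  [[-0.184,-0.786,-0.076],[-0.0019,-0.0174,-0.0058]],
  [[-0.184,-0.786,-0.076],[-0.0019,-0.0174,-0.0058]],
  [[-0.184,-0.786,-0.076],[-0.0019,-0.0174,-0.0058]],
  [[-0.184,-0.786,-0.076],[-0.0019,-0.0174,-0.0058]],
  [[-0.184,-0.786,-0.076],[-0.0019,-0.0174,-0.0058]],
  [[-0.184,-0.786,-0.076],[-0.0019,-0.0174,-0.0058]],
  [[-0.184,-0.786,-0.076],[-0.0019,-0.0174,-0.0058]],
  [[-0.184,-0.786,-0.076],[-0.0019,-0.0174,-0.0058]],
  [[-0.184,-0.786,-0.076],[-0.0019,-0.0174,-0.0058]],
])

```text
time: 36.85
tool_pos: [0.4999, 0.0228, 0.1924]
tool_rot: [-3.099, -0.268, -0.095]
contact_force: [0.9, -0.6, -0.3]
opening: 0.0459
grip_force: 0.0
```

Call:
send_rows([
  [[-0.184,-0.786,-0.076],[-0.0019,-0.0174,-0.0058]],
  [[-0.184,-0.786,-0.076],[-0.0019,-0.0174,-0.0058]],
  [[-0.184,-0.786,-0.076],[-0.0019,-0.0174,-0.0058]],
  [[-0.184,-0.786,-0.076],[-0.0019,-0.0174,-0.0058]],
  [[-0.184,-0.786,-0.076],[-0.0019,-0.0174,-0.0058]],
  [[-0.184,-0.786,-0.076],[-0.0019,-0.0174,-0.0058]],
  [[-0.184,-0.786,-0.076],[-0.0019,-0.0174,-0.0058]],
  [[-0.184,-0.786,-0.076],[-0.0019,-0.0174,-0.0058]],
  [[-0.184,-0.786,-0.076],[-0.0019,-0.0174,-0.0058]],
  [[-0.184,-0.786,-0.076],[-0.0019,-0.0174,-0.0058]],
])

```text
time: 38.1
tool_pos: [0.4609, 0.2209, 0.2084]
tool_rot: [3.141, 0.004, 0.002]
contact_force: [0.7, -0.2, 0.5]
opening: 0.0462
grip_force: 0.0
```

Run:
```python
from kin import *
read_camera("wrist"); c=cal("wrist"); im,d=read_camera("wrist"); np.savez("w5.npz",im=im,d=d,K=c[0],r=c[1],t=c[2]); cv2.imwrite("pics/w5.png",cv2.resize(im,None,fx=1.5,fy=1.5))
P=cloud(c,d); Z=P[...,2]; g=cv2.cvtColor(im,cv2.COLOR_BGR2GRAY); hub=np.array([.6515,.2167])
rr=np.hypot(P[...,0]-hub[0],P[...,1]-hub[1])
m=((d>0)&(Z>.083)&(Z<.094)&(rr<.145)).astype(np.uint8); n,l,st,ce=cv2.connectedComponentsWithStats(m)
for i in range(1,n):
    if st[i,4]<40: continue
    v,u=np.nonzero(l==i); X=P[l==i][:,:2]; (cc,rad)=cv2.minEnclosingCircle(X.astype(np.float32)); 
    e=np.array(cc)-hub; print(st[i,4],ce[i].round(0),"c",np.round(cc,4),"rad",round(rad,4),"r,ang",np.hypot(*e).round(4),np.degrees(np.arctan2(e[1],e[0])).round(1),"z",np.median(Z[l==i]).round(4))
print(pose()[1])
```

```text
934 [153.  34.] c [0.584  0.3018] rad 0.0177 r,ang 0.1086 128.4 z 0.0886
848 [330.  72.] c [0.5572 0.1627] rad 0.0176 r,ang 0.1087 -150.2 z 0.0887
809 [237.  87.] c [0.5453 0.237 ] rad 0.0174 r,ang 0.1081 169.2 z 0.0886
[0.46115299 0.22166205 0.20829293]
```

View pics/w5.png

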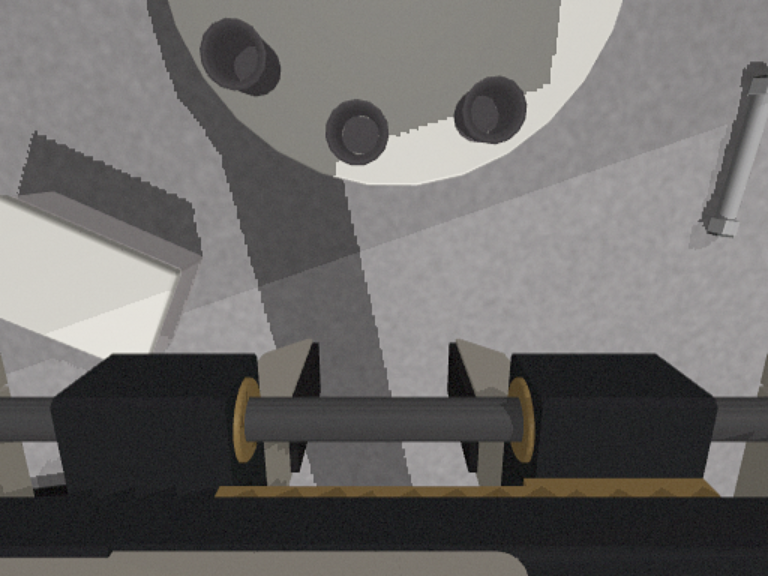

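Pockets from the wrist view: p0 (0.584, 0.302), p1 (0.545, 0.237), p2 (0.557, 0.163), and the spacing checks out. A white box sits at the left, so I'll plan the regrasp and check the placing poses against it.

```bash
cat >> kin.py <<'E'
PK=np.array([[.584,.3018],[.5453,.2370],[.5572,.1627]])
def placerot(h,t=45):
    H,t=np.radians(h),np.radians(t); z=np.array([np.cos(H)*np.sin(t),np.sin(H)*np.sin(t),-np.cos(t)]); y=np.array([np.sin(H),-np.cos(H),0]); return R.from_matrix(np.c_[np.cross(y,z),y,z])
def placepos(j,h,zg,d=.008): return np.r_[PK[j],.048+zg]+placerot(h).apply([0,0,d])
E
python3 - <<'E'
from kin import *
f=np.load("w5.npz"); P=cloud((f["K"],f["r"],f["t"]),f["d"]); m=(P[...,1]>.3)&(P[...,0]<.54)&(P[...,2]>.03)&(f["d"]>0)&(P[...,2]<.15); B=P[m]; print("box",np.percentile(B,[1,99],axis=0).round(3))
g=bed(.070,-.0005); V=down(hd)
legs([(g+[0,0,.06],V,30),(g-[0,0,.008],V,10)])
for j in range(3):
    for h in(40,50,60,70):
        for zg in(.07,.17):
            x,e=ik(placepos(j,h,zg),placerot(h),[.05,.6,1.8,1.3,.7,-.5]); print(j,h,zg,x.round(2),round(e,4),"m",min((x-LO).min(),(HI-x).min()).round(2))
E
```

```text
box [[0.401 0.363 0.032]
 [0.503 0.477 0.058]]
t 38.2 at [0.4612 0.2217 0.2083] [-3.142e+00  3.000e-03  4.000e-03] open 0.0457 F [ 0.   0.1 -0.4] q [0.3  0.34 1.59 0.   1.22 1.86]
30 x [ [0.362, 0.759, 0.072] , [0.0, 0.0001, 0.0085] ] 
10 x [ [-0.001, 0.001, 0.273] , [0.0, -0.0001, 0.0] ] 
end [ 0.6189 -0.3848  0.0861] [ 3.141 -0.    -0.397]
0 40 0.07 [ 0.19  0.5   1.99  1.75  0.35 -0.57] 0.0 m 0.07
0 40 0.17 [0.19 0.33 1.89 1.06 0.4  0.18] 0.0 m 0.12
0 50 0.07 [ 0.12  0.52  1.94  1.49  0.5  -0.49] 0.0 m 0.22
0 50 0.17 [0.12 0.35 1.85 1.07 0.58 0.  ] 0.0 m 0.3
0 60 0.07 [ 0.07  0.55  1.87  1.3   0.65 -0.47] 0.0 m 0.37
0 60 0.17 [ 0.07  0.39  1.78  1.02  0.76 -0.11] 0.0 m 0.48
0 70 0.07 [ 0.03  0.59  1.79  1.14  0.8  -0.47] 0.0 m 0.52
0 70 0.17 [ 0.03  0.44  1.7   0.97  0.92 -0.2 ] 0.0 m 0.64
1 40 0.07 [ 0.05  0.44  2.13  1.79  0.45 -0.73] 0.0 m 0.17
1 40 0.17 [ 0.05  0.24  2.03  1.17  0.48 -0.04] 0.0 m 0.2
1 50 0.07 [-0.02  0.46  2.08  1.51  0.59 -0.65] 0.0 m 0.31
1 50 0.17 [-0.02  0.27  1.98  1.11  0.66 -0.16] 0.0 m 0.38
1 60 0.07 [-0.07  0.5   2.    1.3   0.72 -0.62] 0.0 m 0.44
1 60 0.17 [-0.07  0.32  1.91  1.04  0.83 -0.25] 0.0 m 0.55
1 70 0.07 [-0.1   0.54  1.91  1.14  0.86 -0.61] 0.0 m 0.58
1 70 0.17 [-0.1   0.37  1.82  0.97  0.99 -0.33] 0.0 m 0.71
2 40 0.07 [-0.15  0.44  2.13  1.6   0.56 -0.7 ] 0.0 m 0.28
2 40 0.17 [-0.15  0.24  2.03  1.14  0.62 -0.16] 0.0 m 0.34
2 50 0.07 [-0.2   0.47  2.06  1.37  0.69 -0.66] 0.0 m 0.41
2 50 0.17 [-0.2   0.28  1.96  1.07  0.79 -0.25] 0.0 m 0.51
2 60 0.07 [-0.24  0.51  1.98  1.19  0.82 -0.64] 0.0 m 0.54
2 60 0.17 [-0.24  0.33  1.88  0.99  0.95 -0.33] 0.0 m 0.67
2 70 0.07 [-0.25  0.55  1.88  1.04  0.95 -0.65] 0.0 m 0.67
2 70 0.17 [-0.25  0.39  1.79  0.91  1.09 -0.4 ] 0.0 m 0.81
```

Call:
send_rows([
  [[0.362,0.759,0.072],[0,0,0.0085]],
  [[0.362,0.759,0.072],[0,0,0.0085]],
  [[0.362,0.759,0.072],[0,0,0.0085]],
  [[0.362,0.759,0.072],[0,0,0.0085]],
  [[0.362,0.759,0.072],[0,0,0.0085]],
  [[0.362,0.759,0.072],[0,0,0.0085]],
  [[0.362,0.759,0.072],[0,0,0.0085]],
  [[0.362,0.759,0.072],[0,0,0.0085]],
  [[0.362,0.759,0.072],[0,0,0.0085]],
  [[0.362,0.759,0.072],[0,0,0.0085]],
])

```text
time: 39.45
tool_pos: [0.5406, 0.0245, 0.19]
tool_rot: [3.141, 0.002, -0.133]
contact_force: [-0.5, -0.6, 0.7]
opening: 0.0462
grip_force: 0.0
```

Call:
send_rows([
  [[0.362,0.759,0.072],[0,0,0.0085]],
  [[0.362,0.759,0.072],[0,0,0.0085]],
  [[0.362,0.759,0.072],[0,0,0.0085]],
  [[0.362,0.759,0.072],[0,0,0.0085]],
  [[0.362,0.759,0.072],[0,0,0.0085]],
  [[0.362,0.759,0.072],[0,0,0.0085]],
  [[0.362,0.759,0.072],[0,0,0.0085]],
  [[0.362,0.759,0.072],[0,0,0.0085]],
  [[0.362,0.759,0.072],[0,0,0.0085]],
  [[0.362,0.759,0.072],[0,0,0.0085]],
])

```text
time: 40.7
tool_pos: [0.5934, -0.1788, 0.1719]
tool_rot: [3.141, 0.002, -0.266]
contact_force: [0.3, 0.2, -0.1]
opening: 0.0457
grip_force: 0.0
```

Call:
send_rows([
  [[0.362,0.759,0.072],[0,0,0.0085]],
  [[0.362,0.759,0.072],[0,0,0.0085]],
  [[0.362,0.759,0.072],[0,0,0.0085]],
  [[0.362,0.759,0.072],[0,0,0.0085]],
  [[0.362,0.759,0.072],[0,0,0.0085]],
  [[0.362,0.759,0.072],[0,0,0.0085]],
  [[0.362,0.759,0.072],[0,0,0.0085]],
  [[0.362,0.759,0.072],[0,0,0.0085]],
  [[0.362,0.759,0.072],[0,0,0.0085]],
  [[0.362,0.759,0.072],[0,0,0.0085]],
])

```text
time: 41.95
tool_pos: [0.6181, -0.3874, 0.1538]
tool_rot: [3.14, 0.002, -0.399]
contact_force: [1.1, -0.5, 0.7]
opening: 0.046
grip_force: 0.0
```

Run:
```python
from kin import *
seated()
g=bed(.070,-.0005); V=down(hd)
legs([(g-[0,0,.008],V,10)])
```

```text
seat n 2215
0.038 96 y -0.0052 0.0055 top z 0.0051
0.052 110 y -0.0051 0.0057 top z 0.0052
0.068 131 y -0.005 0.0057 top z 0.0051
0.082 147 y -0.0049 0.0059 top z 0.0052
0.098 187 y -0.0048 0.0059 top z 0.0052
0.112 232 y -0.0053 0.006 top z 0.0053
0.128 281 y -0.0052 0.006 top z 0.0052
0.143 259 y -0.0069 0.0094 top z 0.007
0.158 772 y -0.0079 0.0101 top z 0.0084
far end x 0.1618
t 42.0 at [ 0.6175 -0.3902  0.1532] [ 3.139e+00  2.000e-03 -4.020e-01] open 0.0459 F [-1.5 -1.4 -1.6] q [-0.67  0.79  0.94 -0.    1.41  1.31]
10 x [ [-0.003, -0.023, 0.268] , [0.0002, 0.0001, -0.0003] ] 
end [ 0.6189 -0.3846  0.0862] [-3.141  0.    -0.397]
```

Call:
send_rows([
  [[0,0,0],[0,0,0]],
  [[0,0,0.336],[0,0,0]],
  [[0,0,0.336],[0,0,0]],
  [[0,0,0.336],[0,0,0]],
  [[0,0,0.336],[0,0,0]],
  [[0,0,0.336],[0,0,0]],
  [[0,0,0.336],[0,0,0]],
  [[0,0,0.336],[0,0,0]],
  [[0,0,0.336],[0,0,0]],
  [[0,0,0],[0,0,0]],
])

```text
time: 43.25
tool_pos: [0.6176, -0.3857, 0.0857]
tool_rot: [3.141, 0.004, -0.399]
contact_force: [-0.7, 0.7, -0.5]
opening: 0.0462
grip_force: 0.0
```

Run:
```python
from kin import *
g=bed(.070,-.0005); V=down(hd)
legs([(g-[0,0,.008],V,2)])
```

```text
t 43.2 at [ 0.6176 -0.3857  0.0857] [ 3.141  0.004 -0.399] open 0.0462 F [-0.7  0.7 -0.5] q [-0.66  0.84  1.03 -0.    1.27  1.31]
2 x [ [0.014, -0.028, -0.009] , [0.0002, 0.0012, -0.0005] ] 
end [ 0.6188 -0.3847  0.0862] [ 3.142  0.    -0.397]
```

Call:
send_rows([
  [[0,0,0],[0,0,0]],
  [[0,0,0],[0,0,0]],
  [[0,0,0],[0,0,0]],
  [[0,0,0],[0,0,0]],
  [[0,0,0],[0,0,0]],
  [[0,0,0],[0,0,0]],
  [[0,0,0],[0,0,0]],
  [[0,0,-0.1],[0,0,0]],
  [[0,0,-0.2],[0,0,0]],
  [[0,0,-0.3],[0,0,0]],
], gripper=-1, force=45)

```text
time: 44.5
tool_pos: [0.617, -0.3859, 0.1004]
tool_rot: [3.141, 0.006, -0.399]
contact_force: [0.2, -0.4, -1.5]
opening: 0.0119
grip_force: 45.0
```

Run:
```python
from kin import *
s,p,r=pose(); print(s["grip_force"])
h=60; ro=placerot(h); A=placepos(0,h,.07+.09)
L=[(p+[-.04,.02,.10],r,6),(A,ro,34)]
legs(L)
# check joints on the way
from scipy.spatial.transform import Slerp
q=s["qpos"]; p1=p+[-.04,.02,.10]; 
n=34; w=(r.inv()*ro).as_rotvec()/n; M=sum(R.from_rotvec(w*i).as_matrix() for i in range(n)); u=np.linalg.solve(M,r.inv().apply(A-p1)); pp,rr=p1,r
for i in range(n):
    pp=pp+rr.apply(u); rr=rr*R.from_rotvec(w); q2,e=ik(pp,rr,q); 
    if i%5==3 or e>.005: print(i,pp.round(3),q2.round(2),round(e,4))
    q=q2
```

```text
44.997151494026184
t 44.5 at [ 0.617  -0.3859  0.1004] [ 3.141  0.006 -0.399] open 0.0119 F [ 0.2 -0.4 -1.5] q [-0.66  0.83  1.02 -0.    1.3   1.31]
6 x [ [-0.301, -0.019, -0.665] , [0.0, 0.0, 0.0] ] 
34 x [ [0.227, -0.812, 0.177] , [0.0105, 0.0121, -0.0256] ] 
end [0.5875 0.3066 0.2018] [ 3.14  -0.785  1.047]
3 [ 0.626 -0.297  0.185] [-0.59  0.65  1.13  0.09  1.32  1.2 ] 0.0
8 [ 0.672 -0.2    0.175] [-0.48  0.63  1.22  0.2   1.18  1.06] 0.0
13 [ 0.698 -0.096  0.174] [-0.38  0.59  1.32  0.33  1.06  0.89] 0.0
18 [0.703 0.012 0.178] [-0.27  0.55  1.42  0.47  0.95  0.69] 0.0
23 [0.685 0.118 0.187] [-0.15  0.5   1.54  0.64  0.86  0.45] 0.0
28 [0.646 0.217 0.195] [-0.04  0.45  1.66  0.83  0.79  0.18] 0.0
33 [0.587 0.307 0.202] [ 0.07  0.41  1.79  1.05  0.74 -0.14] 0.0
```

```bash
cat >> kin.py <<'E'
def chk(L,q):
    s,p,r=pose()
    for t,ro,n in L:
        w=(r.inv()*ro).as_rotvec()/n; M=sum(R.from_rotvec(w*i).as_matrix() for i in range(n)); u=np.linalg.solve(M,r.inv().apply(np.array(t)-p)); js=0
        for i in range(n):
            p=p+r.apply(u); r=r*R.from_rotvec(w); q2,e=ik(p,r,q); js=max(js,np.max(abs(q2-q)/np.array([2.57,2.57,3.14,3.14,3.14,3.14]))*8); q=q2
        print("chk",p.round(3),q.round(2),round(e,4),"max speed share",js.round(2))
E
python3 - <<'E'
from kin import *
s,p,r=pose(); ro=placerot(60); A=placepos(0,60,.07+.075)
L=[(p+[-.04,.02,.10],r,6),((.50,-.02,.24),r,14),((.50,.10,.24),ro,12),(A,ro,8)]
legs(L); chk(L,s["qpos"])
E
```

```text
t 44.5 at [ 0.617  -0.3859  0.1004] [ 3.141  0.006 -0.399] open 0.0119 F [ 0.2 -0.4 -1.5] q [-0.66  0.83  1.02 -0.    1.3   1.31]
6 x [ [-0.301, -0.019, -0.665] , [0.0, 0.0, 0.0] ] 
14 x [ [-0.587, -0.825, -0.11] , [0.0, 0.0, 0.0] ] 
12 x [ [0.094, -0.417, 0.08] , [0.0298, 0.0343, -0.0725] ] 
8 x [ [0.601, -0.142, 0.972] , [0.0001, -0.0, -0.0] ] 
end [0.5869 0.3067 0.1874] [-3.141 -0.785  1.047]
chk [ 0.577 -0.366  0.2  ] [-0.68  0.66  1.05 -0.    1.43  1.29] 0.0 max speed share 0.09
chk [ 0.5  -0.02  0.24] [-0.19  0.29  1.56  0.    1.3   1.78] 0.0 max speed share 0.16
chk [0.5  0.1  0.24] [-0.44  0.21  1.96  0.91  1.1  -0.41] 0.0 max speed share 0.54
chk [0.587 0.307 0.187] [ 0.07  0.43  1.81  1.08  0.72 -0.19] 0.0 max speed share 0.22
```

Call:
send_rows([
  [[-0.301,-0.019,-0.665],[0,0,0]],
  [[-0.301,-0.019,-0.665],[0,0,0]],
  [[-0.301,-0.019,-0.665],[0,0,0]],
  [[-0.301,-0.019,-0.665],[0,0,0]],
  [[-0.301,-0.019,-0.665],[0,0,0]],
  [[-0.301,-0.019,-0.665],[0,0,0]],
  [[-0.587,-0.825,-0.11],[0,0,0]],
  [[-0.587,-0.825,-0.11],[0,0,0]],
  [[-0.587,-0.825,-0.11],[0,0,0]],
  [[-0.587,-0.825,-0.11],[0,0,0]],
])

```text
time: 45.75
tool_pos: [0.5553, -0.2661, 0.2134]
tool_rot: [3.14, 0.002, -0.399]
contact_force: [0.5, 0.2, -2.2]
opening: 0.0117
grip_force: 45.0
```

Call:
send_rows([
  [[-0.587,-0.825,-0.11],[0,0,0]],
  [[-0.587,-0.825,-0.11],[0,0,0]],
  [[-0.587,-0.825,-0.11],[0,0,0]],
  [[-0.587,-0.825,-0.11],[0,0,0]],
  [[-0.587,-0.825,-0.11],[0,0,0]],
  [[-0.587,-0.825,-0.11],[0,0,0]],
  [[-0.587,-0.825,-0.11],[0,0,0]],
  [[-0.587,-0.825,-0.11],[0,0,0]],
  [[-0.587,-0.825,-0.11],[0,0,0]],
  [[-0.587,-0.825,-0.11],[0,0,0]],
])

```text
time: 47.0
tool_pos: [0.5001, -0.0185, 0.2405]
tool_rot: [3.14, 0.002, -0.398]
contact_force: [-0.5, -0.4, -0.9]
opening: 0.0118
grip_force: 45.0
```

Call:
send_rows([
  [[0.094,-0.417,0.08],[0.0298,0.0343,-0.0725]],
  [[0.094,-0.417,0.08],[0.0298,0.0343,-0.0725]],
  [[0.094,-0.417,0.08],[0.0298,0.0343,-0.0725]],
  [[0.094,-0.417,0.08],[0.0298,0.0343,-0.0725]],
  [[0.094,-0.417,0.08],[0.0298,0.0343,-0.0725]],
  [[0.094,-0.417,0.08],[0.0298,0.0343,-0.0725]],
  [[0.094,-0.417,0.08],[0.0298,0.0343,-0.0725]],
  [[0.094,-0.417,0.08],[0.0298,0.0343,-0.0725]],
  [[0.094,-0.417,0.08],[0.0298,0.0343,-0.0725]],
  [[0.094,-0.417,0.08],[0.0298,0.0343,-0.0725]],
])

```text
time: 48.25
tool_pos: [0.5118, 0.0829, 0.2392]
tool_rot: [-3.045, -0.668, 0.758]
contact_force: [-0.2, 0.2, -2.4]
opening: 0.0118
grip_force: 45.0
```

Call:
send_rows([
  [[0.094,-0.417,0.08],[0.0298,0.0343,-0.0725]],
  [[0.094,-0.417,0.08],[0.0298,0.0343,-0.0725]],
  [[0.601,-0.142,0.972],[0,0,0]],
  [[0.601,-0.142,0.972],[0,0,0]],
  [[0.601,-0.142,0.972],[0,0,0]],
  [[0.601,-0.142,0.972],[0,0,0]],
  [[0.601,-0.142,0.972],[0,0,0]],
  [[0.601,-0.142,0.972],[0,0,0]],
  [[0.601,-0.142,0.972],[0,0,0]],
  [[0.601,-0.142,0.972],[0,0,0]],
])

```text
time: 49.5
tool_pos: [0.5871, 0.3082, 0.1874]
tool_rot: [3.136, -0.785, 1.051]
contact_force: [-0.3, 0.0, -1.4]
opening: 0.0118
grip_force: 45.0
```

Run:
```python
from kin import *
im,_=read_camera("scene"); im2,_=read_camera("scene"); cv2.imwrite("pics/s4.png",cv2.resize(im2[0:220,220:480],None,fx=2.7,fy=2.7,interpolation=cv2.INTER_CUBIC))
ro=placerot(60); A=placepos(0,60,.07+.075); legs([(A,ro,4),(placepos(0,60,.072),ro,10)])
```

```text
t 49.6 at [0.5866 0.3093 0.1869] [ 3.137 -0.785  1.053] open 0.0116 F [-0.3 -1.3 -2. ] q [ 0.08  0.43  1.8   1.08  0.72 -0.19]
4 x [ [-0.012, 0.015, -0.018] , [0.0, 0.0001, 0.0006] ] 
10 x [ [-0.207, -0.0, 0.206] , [0.0, -0.0, 0.0] ] 
end [0.5868 0.3066 0.1143] [ 3.141 -0.785  1.047]
```

View pics/s4.png

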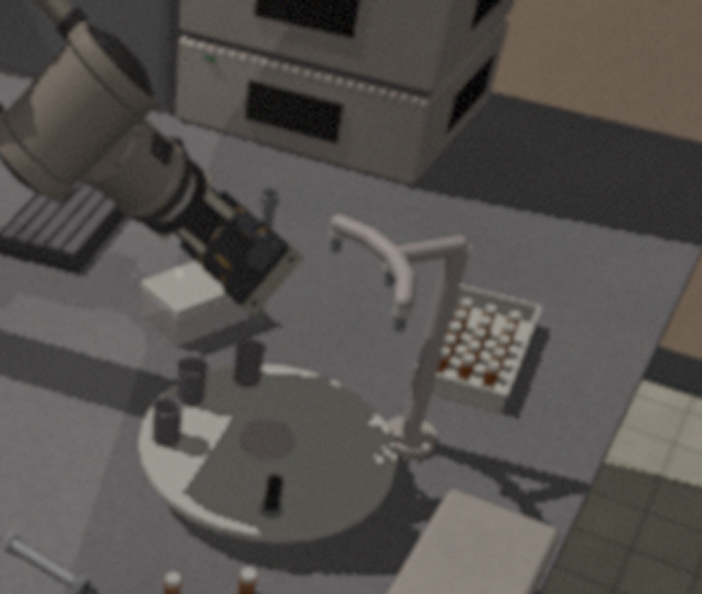

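The column is upright above pocket 0, its top visible at crop (270,192). I'll settle, then compare the projected and seen column top before inserting.

Call:
send_rows([
  [[0,0,0],[0,0,0]],
  [[0,0,0],[0,0,0]],
  [[0,0,0],[0,0,0]],
  [[-0.207,0,0.206],[0,0,0]],
  [[-0.207,0,0.206],[0,0,0]],
  [[-0.207,0,0.206],[0,0,0]],
  [[0,0,0],[0,0,0]],
  [[0,0,0],[0,0,0]],
  [[0,0,0],[0,0,0]],
  [[0,0,0],[0,0,0]],
])

```text
time: 50.85
tool_pos: [0.5876, 0.3066, 0.1659]
tool_rot: [3.135, -0.786, 1.051]
contact_force: [1.0, 0.7, -1.2]
opening: 0.0113
grip_force: 45.0
```

Run:
```python
from kin import *
s,p,r=pose(); print(p,s["tool_rot"])
c=cal("scene"); im,d=read_camera("scene"); P=cloud(c,d)
for n in("scene","wrist"):
    c=cal(n); im,d=read_camera(n); P=cloud(c,d)
    m=(d>0)&(np.hypot(P[...,0]-PK[0,0],P[...,1]-PK[0,1])<.022)&(P[...,2]>.095)&(P[...,2]<.30); X=P[m]; print(n,len(X))
    for z in np.arange(.1,.3,.02):
        q=X[abs(X[:,2]-z)<.01]
        if len(q)>8: print(round(z,2),len(q),q.mean(0).round(4),(q.min(0)[:2]+q.max(0)[:2])/2)
    print("top z",X[:,2].max() if len(X) else None)
cv2.imwrite("pics/w6.png",im)
legs([(placepos(0,60,.07+.05),placerot(60),3)])
```

```text
[0.58764202 0.30657405 0.16586305] [ 3.1354105 -0.785592   1.050812 ]
scene 106
0.1 9 [0.5903 0.2987 0.1072] [0.58812943 0.30211341]
0.12 20 [0.589  0.2995 0.1145] [0.58674354 0.30085635]
0.24 29 [0.5861 0.2984 0.2399] [0.5786094  0.29882761]
0.26 44 [0.5865 0.2987 0.2588] [0.58583965 0.3019515 ]
top z 0.26388696200175366
wrist 7552
0.1 19 [0.581  0.2937 0.106 ] [0.5816886  0.29412099]
0.16 61 [0.5836 0.2974 0.167 ] [0.58389153 0.29781677]
0.18 962 [0.5858 0.3016 0.1816] [0.58767848 0.30372898]
0.2 870 [0.5818 0.2947 0.1979] [0.58139892 0.29314477]
0.22 704 [0.5827 0.2966 0.2207] [0.58465625 0.29897996]
0.24 815 [0.5811 0.2953 0.239 ] [0.57921008 0.291821  ]
0.26 4120 [0.5834 0.2986 0.2586] [0.58502068 0.30081968]
top z 0.26287928768069785
t 51.0 at [0.5876 0.3066 0.1657] [ 3.136 -0.785  1.051] open 0.0118 F [ 0.2 -0.8 -2. ] q [ 0.08  0.46  1.83  1.14  0.7  -0.26]
3 x [ [-0.034, -0.01, 0.029] , [0.0007, -0.0, 0.0005] ] 
end [0.5868 0.3067 0.1624] [ 3.141 -0.785  1.047]
```

Column top measured at (0.585, 0.301, 0.263), so it's vertical, aligned, and the foot is about 55 mm above the floor. I'll insert it in two stages.

Call:
send_rows([
  [[-0.2,0,0.2],[0,0,0]],
  [[-0.2,0,0.2],[0,0,0]],
  [[-0.2,0,0.2],[0,0,0]],
  [[-0.2,0,0.2],[0,0,0]],
  [[-0.2,0,0.2],[0,0,0]],
  [[0,0,0],[0,0,0]],
  [[0,0,0],[0,0,0]],
  [[0,0,0],[0,0,0]],
  [[0,0,0],[0,0,0]],
  [[0,0,0],[0,0,0]],
])

```text
time: 52.25
tool_pos: [0.5875, 0.3065, 0.1302]
tool_rot: [3.136, -0.785, 1.051]
contact_force: [-1.0, -0.2, -2.7]
opening: 0.0118
grip_force: 45.0
```

Call:
send_rows([
  [[-0.11,0,0.11],[0,0,0]],
  [[-0.11,0,0.11],[0,0,0]],
  [[-0.11,0,0.11],[0,0,0]],
  [[-0.11,0,0.11],[0,0,0]],
  [[-0.11,0,0.11],[0,0,0]],
  [[0,0,0],[0,0,0]],
  [[0,0,0],[0,0,0]],
  [[0,0,0],[0,0,0]],
  [[0,0,0],[0,0,0]],
  [[0,0,0],[0,0,0]],
])

```text
time: 53.5
tool_pos: [0.5885, 0.3068, 0.1121]
tool_rot: [3.135, -0.788, 1.051]
contact_force: [-3.3, -0.1, 5.6]
opening: 0.0117
grip_force: 45.0
```

Call:
send_rows([
  [[0,0,0],[0,0,0]],
  [[0,0,0],[0,0,0]],
  [[0,0,0],[0,0,0]],
  [[0,0,-0.3],[0,0,0]],
  [[0,0,-0.8],[0,0,0]],
  [[0,0,-0.8],[0,0,0]],
  [[0,0,-0.8],[0,0,0]],
  [[0,0,-0.8],[0,0,0]],
  [[0,0,-0.8],[0,0,0]],
  [[0,0,-0.8],[0,0,0]],
], gripper=-0.1)

```text
time: 54.75
tool_pos: [0.5418, 0.2278, 0.2018]
tool_rot: [3.136, -0.785, 1.05]
contact_force: [0.4, 0.2, -0.2]
opening: 0.041
grip_force: 0.0
```

```bash
cat >> kin.py <<'E'
def stand(j,name="wrist"):
    c=cal(name); im,d=read_camera(name); P=cloud(c,d); m=(d>0)&(np.hypot(P[...,0]-PK[j,0],P[...,1]-PK[j,1])<.045)&(P[...,2]>.1)&(P[...,2]<.30); X=P[m]; print("stand",name,len(X))
    if not len(X): return
    zt=np.percentile(X[:,2],99); q=X[X[:,2]>zt-.008]; print(" top z",zt.round(4),"top xy",((q.min(0)+q.max(0))/2)[:2].round(4),"foot z if upright",[(zt-l-.048).round(4) for l in(.16,.135,.11)])
E
python3 - <<'E'
from kin import *
stand(0); stand(0,"scene")
ct=cal("top"); im,d=read_camera("top"); cols(ct,im,d,(.3,.7,-.25,.1))
V=down(0); T=(.40,-.13,.15)
L=[((.44,.10,.22),V,20),((.40,-.13,.13),V,10)]
s=pose()[0]; legs(L); chk(L,s["qpos"])
E
```

```text
stand wrist 1765
 top z 0.208 top xy [0.5854 0.301 ] foot z if upright [np.float64(0.0), np.float64(0.025), np.float64(0.05)]
stand scene 159
 top z 0.2102 top xy [0.5854 0.3028] foot z if upright [np.float64(0.0022), np.float64(0.0272), np.float64(0.0522)]
t 54.9 at [0.5426 0.2279 0.2019] [ 3.134 -0.786  1.051] open 0.0411 F [-0.1 -0.1 -1.3] q [-0.1   0.32  1.94  1.06  0.83 -0.31]
20 x [ [-0.285, 0.11, -0.174] , [-0.0129, -0.0227, 0.0315] ] 
10 x [ [-0.161, 0.919, 0.359] , [-0.0, -0.0001, 0.0001] ] 
end [ 0.4    -0.1299  0.13  ] [-3.141 -0.    -0.   ]
chk [0.44 0.1  0.22] [0.05 0.21 1.72 0.   1.2  1.62] 0.0 max speed share 0.3
chk [ 0.4  -0.13  0.13] [-0.5   0.27  1.93 -0.    0.94  1.07] 0.0 max speed share 0.18
```

The long column stands on the floor, top at 0.208 and upright. Next the medium column.

Call:
send_rows([
  [[-0.285,0.11,-0.174],[-0.0129,-0.0227,0.0315]],
  [[-0.285,0.11,-0.174],[-0.0129,-0.0227,0.0315]],
  [[-0.285,0.11,-0.174],[-0.0129,-0.0227,0.0315]],
  [[-0.285,0.11,-0.174],[-0.0129,-0.0227,0.0315]],
  [[-0.285,0.11,-0.174],[-0.0129,-0.0227,0.0315]],
  [[-0.285,0.11,-0.174],[-0.0129,-0.0227,0.0315]],
  [[-0.285,0.11,-0.174],[-0.0129,-0.0227,0.0315]],
  [[-0.285,0.11,-0.174],[-0.0129,-0.0227,0.0315]],
  [[-0.285,0.11,-0.174],[-0.0129,-0.0227,0.0315]],
  [[-0.285,0.11,-0.174],[-0.0129,-0.0227,0.0315]],
])

```text
time: 56.15
tool_pos: [0.5054, 0.1506, 0.1932]
tool_rot: [-3.028, -0.389, 0.48]
contact_force: [0.0, 0.1, 0.5]
opening: 0.0413
grip_force: 0.0
```

Call:
send_rows([
  [[-0.285,0.11,-0.174],[-0.0129,-0.0227,0.0315]],
  [[-0.285,0.11,-0.174],[-0.0129,-0.0227,0.0315]],
  [[-0.285,0.11,-0.174],[-0.0129,-0.0227,0.0315]],
  [[-0.285,0.11,-0.174],[-0.0129,-0.0227,0.0315]],
  [[-0.285,0.11,-0.174],[-0.0129,-0.0227,0.0315]],
  [[-0.285,0.11,-0.174],[-0.0129,-0.0227,0.0315]],
  [[-0.285,0.11,-0.174],[-0.0129,-0.0227,0.0315]],
  [[-0.285,0.11,-0.174],[-0.0129,-0.0227,0.0315]],
  [[-0.285,0.11,-0.174],[-0.0129,-0.0227,0.0315]],
  [[-0.285,0.11,-0.174],[-0.0129,-0.0227,0.0315]],
])

```text
time: 57.4
tool_pos: [0.4394, 0.1008, 0.2186]
tool_rot: [-3.141, 0.003, 0.001]
contact_force: [-0.0, -0.1, -0.0]
opening: 0.0415
grip_force: 0.0
```

Call:
send_rows([
  [[-0.161,0.919,0.359],[0,0,0]],
  [[-0.161,0.919,0.359],[0,0,0]],
  [[-0.161,0.919,0.359],[0,0,0]],
  [[-0.161,0.919,0.359],[0,0,0]],
  [[-0.161,0.919,0.359],[0,0,0]],
  [[-0.161,0.919,0.359],[0,0,0]],
  [[-0.161,0.919,0.359],[0,0,0]],
  [[-0.161,0.919,0.359],[0,0,0]],
  [[-0.161,0.919,0.359],[0,0,0]],
  [[-0.161,0.919,0.359],[0,0,0]],
])

```text
time: 58.65
tool_pos: [0.4, -0.1297, 0.1284]
tool_rot: [-3.14, 0.001, 0.003]
contact_force: [-0.7, -0.3, 0.4]
opening: 0.0411
grip_force: 0.0
```

Run:
```python
from kin import *
read_camera("wrist"); c=cal("wrist"); im,d=read_camera("wrist"); cols(c,im,d,(.3,.7,-.3,.1)); cv2.imwrite("pics/w7.png",im)
legs([])
```

```text
col n 1871 mid [ 0.512  -0.0333] len 0.0732 ang -6.31 px [130.  51.] zmed 0.0137
col n 2548 mid [ 0.4902 -0.1408] len 0.116 ang 2.52 px [266.  77.] zmed 0.0138
t 58.8 at [ 0.3996 -0.1303  0.128 ] [-3.14e+00  2.00e-03  1.00e-03] open 0.041 F [-1.1  0.2  0.8] q [-0.5   0.27  1.94  0.    0.93  1.07]
end [ 0.3996 -0.1303  0.128 ] [-3.14e+00  2.00e-03  1.00e-03]
```

Run:
```python
from kin import *
V=down(.044); legs([((.4947,-.1406,.04),V,8),((.4947,-.1406,.003),V,4)])
```

```text
t 58.8 at [ 0.3996 -0.1303  0.128 ] [-3.14e+00  2.00e-03  1.00e-03] open 0.041 F [-1.1  0.2  0.8] q [-0.5   0.27  1.94  0.    0.93  1.07]
8 x [ [0.475, 0.061, 0.439] , [-0.0001, 0.0002, -0.0035] ] 
4 x [ [-0.001, 0.001, 0.371] , [-0.0001, -0.0001, 0.0001] ] 
end [ 0.4947 -0.1406  0.003 ] [3.141 0.    0.044]
```

Call:
send_rows([
  [[0.475,0.061,0.439],[0,0,-0.0035]],
  [[0.475,0.061,0.439],[0,0,-0.0035]],
  [[0.475,0.061,0.439],[0,0,-0.0035]],
  [[0.475,0.061,0.439],[0,0,-0.0035]],
  [[0.475,0.061,0.439],[0,0,-0.0035]],
  [[0.475,0.061,0.439],[0,0,-0.0035]],
  [[0.475,0.061,0.439],[0,0,-0.0035]],
  [[0.475,0.061,0.439],[0,0,-0.0035]],
  [[0,0,0],[0,0,0]],
  [[0,0,0],[0,0,0]],
])

```text
time: 60.0
tool_pos: [0.4951, -0.1394, 0.0414]
tool_rot: [-3.141, 0.001, 0.046]
contact_force: [0.3, -0.7, 0.3]
opening: 0.0415
grip_force: 0.0
```

Call:
send_rows([
  [[0,0,0.371],[0,0,0]],
  [[0,0,0.371],[0,0,0]],
  [[0,0,0.371],[0,0,0]],
  [[0,0,0.371],[0,0,0]],
  [[0,0,0],[0,0,0]],
  [[0,0,0],[0,0,0]],
  [[0,0,0],[0,0,0]],
  [[0,0,0],[0,0,0]],
  [[0,0,0],[0,0,0]],
  [[0,0,0],[0,0,0]],
])

```text
time: 61.25
tool_pos: [0.4954, -0.1395, 0.0044]
tool_rot: [-3.141, -0.0, 0.046]
contact_force: [-0.4, -0.3, -0.2]
opening: 0.0412
grip_force: 0.0
```

Call:
send_rows([
  [[0,0,0],[0,0,0]],
  [[0,0,0],[0,0,0]],
  [[0,0,0],[0,0,0]],
  [[0,0,0],[0,0,0]],
  [[0,0,0],[0,0,0]],
  [[0,0,0],[0,0,0]],
  [[0,0,0],[0,0,0]],
  [[0,0,-0.9],[0,0,0]],
  [[0,0,-0.9],[0,0,0]],
  [[0,0,-0.9],[0,0,0]],
], gripper=-1, force=35)

```text
time: 62.5
tool_pos: [0.4951, -0.1393, 0.0723]
tool_rot: [-3.141, 0.001, 0.046]
contact_force: [0.6, 0.5, -1.3]
opening: 0.0118
grip_force: 35.0
```

Run:
```python
from kin import *
s,p,r=pose(); ro,pre,fin=lay(.0635,.0055)
L=[((.48,-.25,.20),r,6),(pre+[-.03,.01,.06],ro,14),(pre,ro,4),(fin,ro,6)]
legs(L); chk(L,s["qpos"])
```

```text
t 62.5 at [ 0.4951 -0.1393  0.0723] [-3.141e+00  1.000e-03  4.600e-02] open 0.0118 F [ 0.6  0.5 -1.3] q [-0.42  0.5   1.75  0.    0.89  1.1 ]
6 x [ [-0.135, 0.732, -0.852] , [0.0, 0.0, 0.0] ] 
14 x [ [0.246, 0.298, 0.11] , [0.0032, 0.0373, 0.0143] ] 
4 x [ [-0.202, 0.146, 0.63] , [-0.0001, 0.0, 0.0001] ] 
6 x [ [-0.053, 0.077, 0.29] , [0.0, 0.0, -0.0] ] 
end [ 0.6163 -0.382   0.0911] [-2.88  -0.785 -0.397]
chk [ 0.48 -0.25  0.2 ] [-0.62  0.4   1.52  0.    1.23  0.9 ] 0.0 max speed share 0.15
chk [ 0.562 -0.362  0.189] [-0.98  0.43  1.83  1.16  0.7   0.01] 0.0 max speed share 0.31
chk [ 0.592 -0.372  0.129] [-0.94  0.57  1.8   1.31  0.64 -0.14] 0.0 max speed share 0.11
chk [ 0.616 -0.382  0.091] [-0.92  0.66  1.75  1.38  0.61 -0.21] 0.0 max speed share 0.05
```

Call:
send_rows([
  [[-0.135,0.732,-0.852],[0,0,0]],
  [[-0.135,0.732,-0.852],[0,0,0]],
  [[-0.135,0.732,-0.852],[0,0,0]],
  [[-0.135,0.732,-0.852],[0,0,0]],
  [[-0.135,0.732,-0.852],[0,0,0]],
  [[-0.135,0.732,-0.852],[0,0,0]],
  [[0.246,0.298,0.11],[0.0032,0.0373,0.0143]],
  [[0.246,0.298,0.11],[0.0032,0.0373,0.0143]],
  [[0.246,0.298,0.11],[0.0032,0.0373,0.0143]],
  [[0.246,0.298,0.11],[0.0032,0.0373,0.0143]],
])

```text
time: 63.75
tool_pos: [0.506, -0.2796, 0.1901]
tool_rot: [-3.109, -0.234, -0.049]
contact_force: [0.1, 0.8, -0.8]
opening: 0.0119
grip_force: 35.0
```

Call:
send_rows([
  [[0.246,0.298,0.11],[0.0032,0.0373,0.0143]],
  [[0.246,0.298,0.11],[0.0032,0.0373,0.0143]],
  [[0.246,0.298,0.11],[0.0032,0.0373,0.0143]],
  [[0.246,0.298,0.11],[0.0032,0.0373,0.0143]],
  [[0.246,0.298,0.11],[0.0032,0.0373,0.0143]],
  [[0.246,0.298,0.11],[0.0032,0.0373,0.0143]],
  [[0.246,0.298,0.11],[0.0032,0.0373,0.0143]],
  [[0.246,0.298,0.11],[0.0032,0.0373,0.0143]],
  [[0.246,0.298,0.11],[0.0032,0.0373,0.0143]],
  [[0.246,0.298,0.11],[0.0032,0.0373,0.0143]],
])

```text
time: 65.0
tool_pos: [0.5624, -0.3621, 0.1879]
tool_rot: [-2.879, -0.787, -0.398]
contact_force: [-1.2, 1.0, -0.7]
opening: 0.0116
grip_force: 35.0
```

Call:
send_rows([
  [[-0.202,0.146,0.63],[0,0,0]],
  [[-0.202,0.146,0.63],[0,0,0]],
  [[-0.202,0.146,0.63],[0,0,0]],
  [[-0.202,0.146,0.63],[0,0,0]],
  [[0,0,0],[0,0,0]],
  [[0,0,0],[0,0,0]],
  [[-0.053,0.077,0.29],[0,0,0]],
  [[-0.053,0.077,0.29],[0,0,0]],
  [[0,0,0],[0,0,0]],
  [[0,0,0],[0,0,0]],
])

```text
time: 66.25
tool_pos: [0.6005, -0.3754, 0.1157]
tool_rot: [-2.88, -0.786, -0.396]
contact_force: [-0.5, -0.0, -1.5]
opening: 0.012
grip_force: 35.0
```

```bash
cat >> kin.py <<'E'
def laystat(d,xg):
    s,p,r=pose(); w=p-r.apply([0,0,d])-B0; F=s["contact_force"]; print("grip in bed",[(w@b).round(4) for b in(bx,by,bz)],"F bed",[(F@b).round(1) for b in(bx,by,bz)],"ax err deg",np.degrees(np.arccos(r.apply([1,0,0])@bx)).round(1))
    ro,_,_=lay(xg,d); o=ro.apply([0,0,d]); legs([(bed(xg+.001,.004)+o,ro,6),(bed(xg,-.001)+o,ro,4)])
E
python3 - <<'E'
from kin import *
laystat(.0046,.0635)
E
```

```text
grip in bed [np.float64(0.0708), np.float64(0.0003), np.float64(0.0337)] F bed [np.float64(-1.4), np.float64(-0.2), np.float64(-0.8)] ax err deg 0.0
t 66.2 at [ 0.6005 -0.3754  0.1157] [-2.88  -0.786 -0.396] open 0.012 F [-0.5 -0.  -1.5] q [-0.93  0.6   1.78  1.33  0.63 -0.16]
6 x [ [-0.042, 0.053, 0.191] , [-0.0001, -0.0, 0.0001] ] 
4 x [ [-0.01, 0.013, 0.048] , [0.0, -0.0001, -0.0001] ] 
end [ 0.6182 -0.3831  0.086 ] [-2.88  -0.785 -0.397]
```

Call:
send_rows([
  [[-0.042,0.053,0.191],[0,0,0]],
  [[-0.042,0.053,0.191],[0,0,0]],
  [[-0.042,0.053,0.191],[0,0,0]],
  [[-0.042,0.053,0.191],[0,0,0]],
  [[-0.042,0.053,0.191],[0,0,0]],
  [[-0.042,0.053,0.191],[0,0,0]],
  [[-0.02,0.026,0.096],[0,0,0]],
  [[-0.02,0.026,0.096],[0,0,0]],
  [[0,0,0],[0,0,0]],
  [[0,0,0],[0,0,0]],
])

```text
time: 67.5
tool_pos: [0.6182, -0.3825, 0.0867]
tool_rot: [-2.879, -0.787, -0.396]
contact_force: [-5.2, 3.5, 4.5]
opening: 0.0119
grip_force: 35.0
```

Run:
```python
from kin import *
laystat(.0046,.0635)
```

```text
grip in bed [np.float64(0.0638), np.float64(0.0006), np.float64(-0.0003)] F bed [np.float64(-1.1), np.float64(1.2), np.float64(7.5)] ax err deg 0.1
t 67.5 at [ 0.6182 -0.3825  0.0867] [-2.879 -0.787 -0.396] open 0.0119 F [-5.2  3.5  4.5] q [-0.91  0.67  1.74  1.39  0.61 -0.22]
6 x [ [0.005, -0.004, -0.029] , [-0.0002, -0.0001, 0.0001] ] 
4 x [ [-0.01, 0.013, 0.049] , [-0.0, 0.0, 0.0001] ] 
end [ 0.6183 -0.3831  0.086 ] [-2.879 -0.785 -0.397]
```

Call:
send_rows([
  [[0,0,0],[0,0,0]],
  [[0,0,0],[0,0,0]],
  [[0,0,0],[0,0,0]],
  [[0,0,0],[0,0,0]],
  [[0,0,-0.4],[0,0,0]],
  [[0,0,-0.7],[0,0,0]],
  [[0,0,-0.7],[0,0,0]],
  [[0,0,-0.7],[0,0,0]],
  [[0,0,-0.7],[0,0,0]],
  [[0,0,-0.7],[0,0,0]],
], gripper=-0.1)

```text
time: 68.75
tool_pos: [0.5461, -0.3808, 0.1537]
tool_rot: [-2.88, -0.786, -0.396]
contact_force: [0.6, 0.1, 0.3]
opening: 0.041
grip_force: 0.0
```

Run:
```python
from kin import *
seated()
s=pose()[0]; g=bed(.070,-.0005); V=down(hd)
L=[(g+[0,0,.06],V,10),(g-[0,0,.008],V,7)]
legs(L); chk(L,s["qpos"])
```

```text
seat n 1895
0.038 218 y -0.0057 0.0057 top z 0.0057
0.052 233 y -0.0056 0.0055 top z 0.006
0.068 238 y -0.0056 0.0054 top z 0.0058
0.082 246 y -0.0056 0.0053 top z 0.0059
0.098 264 y -0.0061 0.006 top z 0.0058
0.112 269 y -0.0055 0.0059 top z 0.0057
0.128 410 y -0.0085 0.0096 top z 0.0087
far end x 0.1352
t 68.8 at [ 0.5455 -0.3813  0.1551] [-2.882 -0.788 -0.396] open 0.0412 F [-0.4 -0.1  1. ] q [-1.03  0.49  1.84  1.24  0.71 -0.13]
10 x [ [0.258, -0.078, 0.135] , [-0.0157, -0.0498, 0.0066] ] 
7 x [ [0.0, -0.0, 0.389] , [-0.0, -0.0001, -0.0] ] 
end [ 0.6187 -0.3847  0.0861] [-3.141  0.    -0.397]
chk [ 0.619 -0.385  0.154] [-0.66  0.78  0.95  0.    1.41  1.31] 0.0 max speed share 0.6
chk [ 0.619 -0.385  0.086] [-0.66  0.84  1.04  0.    1.27  1.31] 0.0 max speed share 0.05
```

Call:
send_rows([
  [[0.258,-0.078,0.135],[-0.0157,-0.0498,0.0066]],
  [[0.258,-0.078,0.135],[-0.0157,-0.0498,0.0066]],
  [[0.258,-0.078,0.135],[-0.0157,-0.0498,0.0066]],
  [[0.258,-0.078,0.135],[-0.0157,-0.0498,0.0066]],
  [[0.258,-0.078,0.135],[-0.0157,-0.0498,0.0066]],
  [[0.258,-0.078,0.135],[-0.0157,-0.0498,0.0066]],
  [[0.258,-0.078,0.135],[-0.0157,-0.0498,0.0066]],
  [[0.258,-0.078,0.135],[-0.0157,-0.0498,0.0066]],
  [[0.258,-0.078,0.135],[-0.0157,-0.0498,0.0066]],
  [[0.258,-0.078,0.135],[-0.0157,-0.0498,0.0066]],
])

```text
time: 70.05
tool_pos: [0.6202, -0.3841, 0.1518]
tool_rot: [-3.141, 0.004, -0.397]
contact_force: [-0.5, -0.4, -0.2]
opening: 0.0411
grip_force: 0.0
```

Call:
send_rows([
  [[0,0,0],[0,0,0]],
  [[0,0,0],[0,0,0]],
  [[0,0,0],[0,0,0]],
  [[0,0,0.3],[0,0,0]],
  [[0,0,0.3],[0,0,0]],
  [[0,0,0.3],[0,0,0]],
  [[0,0,0.3],[0,0,0]],
  [[0,0,0],[0,0,0]],
  [[0,0,0],[0,0,0]],
  [[0,0,0],[0,0,0]],
])

```text
time: 71.3
tool_pos: [0.6204, -0.3841, 0.1221]
tool_rot: [-3.14, 0.0, -0.396]
contact_force: [0.6, -0.3, -0.6]
opening: 0.0412
grip_force: 0.0
```

Run:
```python
from kin import *
g=bed(.070,-.0005); legs([(g-[0,0,.008],down(hd),5)])
```

```text
t 71.3 at [ 0.6204 -0.3841  0.1221] [-3.14   0.    -0.396] open 0.0412 F [ 0.6 -0.3 -0.6] q [-0.66  0.81  0.99  0.    1.34  1.31]
5 x [ [-0.01, 0.009, 0.287] , [-0.0002, 0.0, 0.0001] ] 
end [ 0.6188 -0.3847  0.0862] [ 3.141  0.    -0.397]
```

Call:
send_rows([
  [[-0.01,0.009,0.287],[0,0,0]],
  [[-0.01,0.009,0.287],[0,0,0]],
  [[-0.01,0.009,0.287],[0,0,0]],
  [[-0.01,0.009,0.287],[0,0,0]],
  [[-0.01,0.009,0.287],[0,0,0]],
  [[0,0,0],[0,0,0]],
  [[0,0,0],[0,0,0]],
  [[0,0,0],[0,0,0]],
  [[0,0,0],[0,0,0]],
  [[0,0,0],[0,0,0]],
])

```text
time: 72.55
tool_pos: [0.6187, -0.3845, 0.0859]
tool_rot: [-3.14, 0.001, -0.396]
contact_force: [-0.4, 0.6, -0.7]
opening: 0.0418
grip_force: 0.0
```

Call:
send_rows([
  [[0,0,0],[0,0,0]],
  [[0,0,0],[0,0,0]],
  [[0,0,0],[0,0,0]],
  [[0,0,0],[0,0,0]],
  [[0,0,0],[0,0,0]],
  [[0,0,0],[0,0,0]],
  [[0,0,0],[0,0,0]],
  [[0,0,-0.1],[0,0,0]],
  [[0,0,-0.2],[0,0,0]],
  [[0,0,-0.3],[0,0,0]],
], gripper=-1, force=45)

```text
time: 73.8
tool_pos: [0.6184, -0.3849, 0.101]
tool_rot: [-3.14, 0.001, -0.397]
contact_force: [-0.1, -0.9, -0.9]
opening: 0.012
grip_force: 45.0
```

Run:
```python
from kin import *
s,p,r=pose(); ro=placerot(60); A=placepos(1,60,.07+.060)
L=[(p+[-.04,.02,.10],r,6),((.50,-.02,.24),r,14),((.48,.05,.24),ro,12),(A,ro,8)]
legs(L); chk(L,s["qpos"])
```

```text
t 73.8 at [ 0.6184 -0.3849  0.101 ] [-3.14e+00  1.00e-03 -3.97e-01] open 0.012 F [-0.1 -0.9 -0.9] q [-0.66  0.83  1.02  0.    1.3   1.3 ]
6 x [ [-0.298, -0.021, -0.666] , [0.0, 0.0, 0.0] ] 
14 x [ [-0.588, -0.822, -0.11] , [0.0, 0.0, 0.0] ] 
12 x [ [-0.012, -0.262, 0.024] , [0.0299, 0.034, -0.0724] ] 
8 x [ [0.468, -0.184, 0.948] , [-0.0001, 0.0, 0.0] ] 
end [0.5481 0.2419 0.1723] [ 3.141 -0.785  1.047]
chk [ 0.578 -0.365  0.201] [-0.68  0.66  1.06  0.    1.42  1.29] 0.0 max speed share 0.09
chk [ 0.5  -0.02  0.24] [-0.19  0.29  1.56  0.    1.29  1.77] 0.0 max speed share 0.16
chk [0.48 0.05 0.24] [-0.57  0.2   1.97  0.87  1.19 -0.49] 0.0 max speed share 0.55
chk [0.548 0.242 0.172] [-0.07  0.38  1.95  1.13  0.78 -0.39] 0.0 max speed share 0.2
```

Call:
send_rows([
  [[-0.298,-0.021,-0.666],[0,0,0]],
  [[-0.298,-0.021,-0.666],[0,0,0]],
  [[-0.298,-0.021,-0.666],[0,0,0]],
  [[-0.298,-0.021,-0.666],[0,0,0]],
  [[-0.298,-0.021,-0.666],[0,0,0]],
  [[-0.298,-0.021,-0.666],[0,0,0]],
  [[-0.588,-0.822,-0.11],[0,0,0]],
  [[-0.588,-0.822,-0.11],[0,0,0]],
  [[-0.588,-0.822,-0.11],[0,0,0]],
  [[-0.588,-0.822,-0.11],[0,0,0]],
])

```text
time: 75.05
tool_pos: [0.5556, -0.2652, 0.2126]
tool_rot: [-3.14, 0.001, -0.396]
contact_force: [-0.3, -0.1, -0.9]
opening: 0.0118
grip_force: 45.0
```

Call:
send_rows([
  [[-0.588,-0.822,-0.11],[0,0,0]],
  [[-0.588,-0.822,-0.11],[0,0,0]],
  [[-0.588,-0.822,-0.11],[0,0,0]],
  [[-0.588,-0.822,-0.11],[0,0,0]],
  [[-0.588,-0.822,-0.11],[0,0,0]],
  [[-0.588,-0.822,-0.11],[0,0,0]],
  [[-0.588,-0.822,-0.11],[0,0,0]],
  [[-0.588,-0.822,-0.11],[0,0,0]],
  [[-0.588,-0.822,-0.11],[0,0,0]],
  [[-0.588,-0.822,-0.11],[0,0,0]],
])

```text
time: 76.3
tool_pos: [0.4993, -0.0183, 0.2401]
tool_rot: [-3.14, 0.001, -0.396]
contact_force: [-0.4, 0.2, -1.3]
opening: 0.0118
grip_force: 45.0
```

Call:
send_rows([
  [[-0.012,-0.262,0.024],[0.0299,0.034,-0.0724]],
  [[-0.012,-0.262,0.024],[0.0299,0.034,-0.0724]],
  [[-0.012,-0.262,0.024],[0.0299,0.034,-0.0724]],
  [[-0.012,-0.262,0.024],[0.0299,0.034,-0.0724]],
  [[-0.012,-0.262,0.024],[0.0299,0.034,-0.0724]],
  [[-0.012,-0.262,0.024],[0.0299,0.034,-0.0724]],
  [[-0.012,-0.262,0.024],[0.0299,0.034,-0.0724]],
  [[-0.012,-0.262,0.024],[0.0299,0.034,-0.0724]],
  [[-0.012,-0.262,0.024],[0.0299,0.034,-0.0724]],
  [[-0.012,-0.262,0.024],[0.0299,0.034,-0.0724]],
])

```text
time: 77.55
tool_pos: [0.4893, 0.0426, 0.2407]
tool_rot: [-3.039, -0.668, 0.757]
contact_force: [0.3, 0.9, -1.5]
opening: 0.0118
grip_force: 45.0
```

Call:
send_rows([
  [[-0.012,-0.262,0.024],[0.0299,0.034,-0.0724]],
  [[-0.012,-0.262,0.024],[0.0299,0.034,-0.0724]],
  [[0.468,-0.184,0.948],[0,0,0]],
  [[0.468,-0.184,0.948],[0,0,0]],
  [[0.468,-0.184,0.948],[0,0,0]],
  [[0.468,-0.184,0.948],[0,0,0]],
  [[0.468,-0.184,0.948],[0,0,0]],
  [[0.468,-0.184,0.948],[0,0,0]],
  [[0.468,-0.184,0.948],[0,0,0]],
  [[0.468,-0.184,0.948],[0,0,0]],
])

```text
time: 78.8
tool_pos: [0.5477, 0.2437, 0.172]
tool_rot: [-3.141, -0.785, 1.048]
contact_force: [0.3, 0.5, -1.1]
opening: 0.0117
grip_force: 45.0
```

Call:
send_rows([
  [[0,0,0],[0,0,0]],
  [[0,0,0],[0,0,0]],
  [[0,0,0],[0,0,0]],
  [[0,0,0],[0,0,0]],
  [[0,0,0],[0,0,0]],
  [[0,0,0],[0,0,0]],
  [[0,0,0],[0,0,0]],
  [[0,0,0],[0,0,0]],
  [[0,0,0],[0,0,0]],
  [[0,0,0],[0,0,0]],
])

```text
time: 80.05
tool_pos: [0.548, 0.2423, 0.1721]
tool_rot: [-3.141, -0.786, 1.048]
contact_force: [-0.6, 0.8, -0.6]
opening: 0.0116
grip_force: 45.0
```

Run:
```python
from kin import *
for n in("wrist","scene"):
    c=cal(n); im,d=read_camera(n); P=cloud(c,d); X=P[(d>0)&(np.hypot(P[...,0]-PK[1,0],P[...,1]-PK[1,1])<.02)&(P[...,2]>.20)&(P[...,2]<.30)]
    zt=np.percentile(X[:,2],98); q=X[X[:,2]>zt-.006]; print(n,len(X),"top",zt.round(4),((q.min(0)+q.max(0))/2)[:2],"foot z",zt-.135)
legs([(placepos(1,60,.07+.06),placerot(60),3)])
```

```text
wrist 3561 top 0.2432 [0.54556263 0.23604281] foot z 0.10824834703288663
scene 39 top 0.2456 [0.54668611 0.23951511] foot z 0.11061556878813072
t 80.2 at [0.548  0.2423 0.1721] [-3.141 -0.786  1.048] open 0.0119 F [ 0.   0.3 -0.8] q [-0.07  0.38  1.95  1.13  0.78 -0.38]
3 x [ [-0.0, 0.004, -0.005] , [-0.0002, -0.0001, 0.0001] ] 
end [0.5482 0.2419 0.1724] [-3.142 -0.785  1.047]
```

Call:
send_rows([
  [[-0.22,0,0.22],[0,0,0]],
  [[-0.22,0,0.22],[0,0,0]],
  [[-0.22,0,0.22],[0,0,0]],
  [[-0.22,0,0.22],[0,0,0]],
  [[-0.22,0,0.22],[0,0,0]],
  [[-0.12,0,0.12],[0,0,0]],
  [[-0.12,0,0.12],[0,0,0]],
  [[-0.12,0,0.12],[0,0,0]],
  [[-0.12,0,0.12],[0,0,0]],
  [[0,0,0],[0,0,0]],
])

```text
time: 81.4
tool_pos: [0.5479, 0.2423, 0.1159]
tool_rot: [-3.14, -0.785, 1.047]
contact_force: [0.8, -0.1, -1.0]
opening: 0.0119
grip_force: 45.0
```

Call:
send_rows([
  [[-0.06,0,0.06],[0,0,0]],
  [[-0.06,0,0.06],[0,0,0]],
  [[-0.04,0,0.04],[0,0,0]],
  [[0,0,0],[0,0,0]],
  [[0,0,0],[0,0,0]],
  [[0,0,0],[0,0,0]],
  [[0,0,0],[0,0,0]],
  [[0,0,0],[0,0,0]],
  [[0,0,0],[0,0,0]],
  [[0,0,0],[0,0,0]],
])

```text
time: 82.65
tool_pos: [0.5486, 0.2426, 0.1118]
tool_rot: [3.141, -0.788, 1.049]
contact_force: [-1.6, -1.3, 6.0]
opening: 0.0117
grip_force: 45.0
```

On the floor. Release, retreat and check.

Call:
send_rows([
  [[0,0,0],[0,0,0]],
  [[0,0,0],[0,0,0]],
  [[0,0,0],[0,0,0]],
  [[0,0,-0.3],[0,0,0]],
  [[0,0,-0.8],[0,0,0]],
  [[0,0,-0.8],[0,0,0]],
  [[0,0,-0.8],[0,0,0]],
  [[0,0,-0.8],[0,0,0]],
  [[0,0,-0.8],[0,0,0]],
  [[0,0,-0.8],[0,0,0]],
], gripper=-0.1)

```text
time: 83.9
tool_pos: [0.5025, 0.1635, 0.2014]
tool_rot: [-3.141, -0.785, 1.048]
contact_force: [0.5, 0.1, -0.1]
opening: 0.0413
grip_force: 0.0
```

Run:
```python
from kin import *
stand(1); stand(1,"scene")
V=down(-.11)
L=[((.44,.06,.22),V,14),((.43,-.03,.13),V,6)]
s=pose()[0]; legs(L); chk(L,s["qpos"])
```

```text
stand wrist 1252
 top z 0.1831 top xy [0.5457 0.2359] foot z if upright [np.float64(-0.0249), np.float64(0.0001), np.float64(0.0251)]
stand scene 126
 top z 0.1855 top xy [0.5467 0.2368] foot z if upright [np.float64(-0.0225), np.float64(0.0025), np.float64(0.0275)]
t 84.0 at [0.5034 0.163  0.2021] [ 3.138 -0.786  1.049] open 0.0408 F [ 0.1 -0.5 -0.2] q [-0.28  0.26  2.03  1.03  0.93 -0.44]
14 x [ [-0.271, 0.168, -0.194] , [-0.0205, -0.0317, 0.0498] ] 
6 x [ [0.0, 0.603, 0.601] , [-0.0, 0.0001, -0.0] ] 
end [ 0.4299 -0.0299  0.1299] [-3.141  0.    -0.11 ]
chk [0.44 0.06 0.22] [-0.04  0.2   1.74 -0.    1.2   1.64] 0.0 max speed share 0.45
chk [ 0.43 -0.03  0.13] [-0.25  0.29  1.91 -0.    0.94  1.43] 0.0 max speed share 0.11
```

The medium column is done. Now the short one.

Call:
send_rows([
  [[-0.271,0.168,-0.194],[-0.0205,-0.0317,0.0498]],
  [[-0.271,0.168,-0.194],[-0.0205,-0.0317,0.0498]],
  [[-0.271,0.168,-0.194],[-0.0205,-0.0317,0.0498]],
  [[-0.271,0.168,-0.194],[-0.0205,-0.0317,0.0498]],
  [[-0.271,0.168,-0.194],[-0.0205,-0.0317,0.0498]],
  [[-0.271,0.168,-0.194],[-0.0205,-0.0317,0.0498]],
  [[-0.271,0.168,-0.194],[-0.0205,-0.0317,0.0498]],
  [[-0.271,0.168,-0.194],[-0.0205,-0.0317,0.0498]],
  [[-0.271,0.168,-0.194],[-0.0205,-0.0317,0.0498]],
  [[-0.271,0.168,-0.194],[-0.0205,-0.0317,0.0498]],
])

```text
time: 85.25
tool_pos: [0.4668, 0.0815, 0.2038]
tool_rot: [-3.043, -0.21, 0.193]
contact_force: [-0.2, -0.1, -0.2]
opening: 0.0414
grip_force: 0.0
```

Call:
send_rows([
  [[-0.271,0.168,-0.194],[-0.0205,-0.0317,0.0498]],
  [[-0.271,0.168,-0.194],[-0.0205,-0.0317,0.0498]],
  [[-0.271,0.168,-0.194],[-0.0205,-0.0317,0.0498]],
  [[-0.271,0.168,-0.194],[-0.0205,-0.0317,0.0498]],
  [[0,0.603,0.601],[0,0,0]],
  [[0,0.603,0.601],[0,0,0]],
  [[0,0.603,0.601],[0,0,0]],
  [[0,0.603,0.601],[0,0,0]],
  [[0,0.603,0.601],[0,0,0]],
  [[0,0.603,0.601],[0,0,0]],
])

```text
time: 86.5
tool_pos: [0.4295, -0.0288, 0.1276]
tool_rot: [-3.14, 0.004, -0.108]
contact_force: [0.6, 0.3, -0.1]
opening: 0.0409
grip_force: 0.0
```

Run:
```python
from kin import *
read_camera("wrist"); c=cal("wrist"); im,d=read_camera("wrist"); cols(c,im,d,(.35,.7,-.2,.1))
V=down(np.radians(-6.2)); e=np.array([np.cos(np.radians(-6.2)),np.sin(np.radians(-6.2))])
g=np.array([.5303,-.0353])+.007*e; print(g); legs([((*g,.04),V,8),((*g,.003),V,4)])
```

```text
col n 2422 mid [ 0.5254 -0.0343] len 0.1006 ang -6.39 px [247.  68.] zmed 0.0138
[ 0.53725906 -0.036056  ]
t 86.6 at [ 0.4286 -0.0291  0.1269] [-3.14   0.008 -0.11 ] open 0.0413 F [ 0.6  0.6 -0.2] q [-0.25  0.29  1.91  0.    0.94  1.43]
8 x [ [0.546, -0.024, 0.432] , [-0.0001, 0.0006, -0.0001] ] 
4 x [ [-0.0, 0.0, 0.371] , [-0.0001, -0.0, -0.0] ] 
end [ 0.5373 -0.0361  0.003 ] [ 3.141 -0.    -0.108]
```

Call:
send_rows([
  [[0.546,-0.024,0.432],[0,0,0]],
  [[0.546,-0.024,0.432],[0,0,0]],
  [[0.546,-0.024,0.432],[0,0,0]],
  [[0.546,-0.024,0.432],[0,0,0]],
  [[0.546,-0.024,0.432],[0,0,0]],
  [[0.546,-0.024,0.432],[0,0,0]],
  [[0.546,-0.024,0.432],[0,0,0]],
  [[0.546,-0.024,0.432],[0,0,0]],
  [[0,0,0],[0,0,0]],
  [[0,0,0],[0,0,0]],
])

```text
time: 87.85
tool_pos: [0.5382, -0.0358, 0.0417]
tool_rot: [-3.141, 0.004, -0.108]
contact_force: [-0.2, 0.0, -0.4]
opening: 0.0414
grip_force: 0.0
```

Call:
send_rows([
  [[0,0,0.371],[0,0,0]],
  [[0,0,0.371],[0,0,0]],
  [[0,0,0.371],[0,0,0]],
  [[0,0,0.371],[0,0,0]],
  [[0,0,0],[0,0,0]],
  [[0,0,0],[0,0,0]],
  [[0,0,0],[0,0,0]],
  [[0,0,0],[0,0,0]],
  [[0,0,0],[0,0,0]],
  [[0,0,0],[0,0,0]],
])

```text
time: 89.1
tool_pos: [0.5383, -0.0358, 0.0047]
tool_rot: [-3.141, 0.004, -0.109]
contact_force: [0.1, -0.4, 1.0]
opening: 0.0416
grip_force: 0.0
```

Call:
send_rows([
  [[0,0,0],[0,0,0]],
  [[0,0,0],[0,0,0]],
  [[0,0,0],[0,0,0]],
  [[0,0,0],[0,0,0]],
  [[0,0,0],[0,0,0]],
  [[0,0,0],[0,0,0]],
  [[0,0,0],[0,0,0]],
  [[0,0,-0.9],[0,0,0]],
  [[0,0,-0.9],[0,0,0]],
  [[0,0,-0.9],[0,0,0]],
], gripper=-1, force=35)

```text
time: 90.35
tool_pos: [0.5383, -0.0359, 0.0726]
tool_rot: [-3.141, 0.005, -0.108]
contact_force: [-0.3, 0.4, 0.1]
opening: 0.012
grip_force: 35.0
```

Run:
```python
from kin import *
s,p,r=pose(); ro,pre,fin=lay(.0635,.0055)
L=[((.48,-.20,.20),r,8),(pre+[-.03,.01,.06],ro,12),(pre,ro,4),(fin,ro,6)]
legs(L); chk(L,s["qpos"])
```

```text
t 90.3 at [ 0.5383 -0.0359  0.0726] [-3.141  0.005 -0.108] open 0.012 F [-0.3  0.4  0.1] q [-0.21  0.54  1.68  0.    0.93  1.47]
8 x [ [-0.204, 0.847, -0.637] , [0.0, 0.0, 0.0] ] 
12 x [ [0.346, 0.485, 0.133] , [0.0071, 0.0432, 0.009] ] 
4 x [ [-0.202, 0.144, 0.63] , [-0.0001, -0.0001, -0.0002] ] 
6 x [ [-0.053, 0.077, 0.29] , [0.0, -0.0, 0.0] ] 
end [ 0.6163 -0.3821  0.0911] [-2.88  -0.786 -0.397]
chk [ 0.48 -0.2   0.2 ] [-0.54  0.36  1.57 -0.    1.21  1.14] 0.0 max speed share 0.13
chk [ 0.562 -0.362  0.189] [-0.98  0.43  1.83  1.16  0.7   0.01] 0.0 max speed share 0.36
chk [ 0.592 -0.372  0.129] [-0.94  0.57  1.8   1.31  0.64 -0.14] 0.0 max speed share 0.11
chk [ 0.616 -0.382  0.091] [-0.92  0.66  1.75  1.38  0.61 -0.21] 0.0 max speed share 0.05
```

Call:
send_rows([
  [[-0.204,0.847,-0.637],[0,0,0]],
  [[-0.204,0.847,-0.637],[0,0,0]],
  [[-0.204,0.847,-0.637],[0,0,0]],
  [[-0.204,0.847,-0.637],[0,0,0]],
  [[-0.204,0.847,-0.637],[0,0,0]],
  [[-0.204,0.847,-0.637],[0,0,0]],
  [[-0.204,0.847,-0.637],[0,0,0]],
  [[-0.204,0.847,-0.637],[0,0,0]],
  [[0.346,0.485,0.133],[0.0071,0.0432,0.009]],
  [[0.346,0.485,0.133],[0.0071,0.0432,0.009]],
])

```text
time: 91.6
tool_pos: [0.4948, -0.2266, 0.1933]
tool_rot: [-3.116, -0.134, -0.139]
contact_force: [0.8, -0.5, -1.5]
opening: 0.0121
grip_force: 35.0
```

Call:
send_rows([
  [[0.346,0.485,0.133],[0.0071,0.0432,0.009]],
  [[0.346,0.485,0.133],[0.0071,0.0432,0.009]],
  [[0.346,0.485,0.133],[0.0071,0.0432,0.009]],
  [[0.346,0.485,0.133],[0.0071,0.0432,0.009]],
  [[0.346,0.485,0.133],[0.0071,0.0432,0.009]],
  [[0.346,0.485,0.133],[0.0071,0.0432,0.009]],
  [[0.346,0.485,0.133],[0.0071,0.0432,0.009]],
  [[0.346,0.485,0.133],[0.0071,0.0432,0.009]],
  [[0.346,0.485,0.133],[0.0071,0.0432,0.009]],
  [[0.346,0.485,0.133],[0.0071,0.0432,0.009]],
])

```text
time: 92.85
tool_pos: [0.5623, -0.3625, 0.1878]
tool_rot: [-2.877, -0.788, -0.4]
contact_force: [-0.3, 1.0, -1.0]
opening: 0.0117
grip_force: 35.0
```

Call:
send_rows([
  [[-0.202,0.144,0.63],[0,0,0]],
  [[-0.202,0.144,0.63],[0,0,0]],
  [[-0.202,0.144,0.63],[0,0,0]],
  [[-0.202,0.144,0.63],[0,0,0]],
  [[0,0,0],[0,0,0]],
  [[0,0,0],[0,0,0]],
  [[-0.053,0.077,0.29],[0,0,0]],
  [[-0.053,0.077,0.29],[0,0,0]],
  [[0,0,0],[0,0,0]],
  [[0,0,0],[0,0,0]],
])

```text
time: 94.1
tool_pos: [0.6004, -0.3753, 0.1156]
tool_rot: [-2.878, -0.786, -0.399]
contact_force: [-0.9, -0.2, -0.7]
opening: 0.012
grip_force: 35.0
```

Run:
```python
from kin import *
laystat(.0045,.0645)
```

```text
grip in bed [np.float64(0.0706), np.float64(0.0004), np.float64(0.0335)] F bed [np.float64(-1.0), np.float64(-0.5), np.float64(0.0)] ax err deg 0.1
t 94.1 at [ 0.6004 -0.3753  0.1156] [-2.878 -0.786 -0.399] open 0.012 F [-0.9 -0.2 -0.7] q [-0.93  0.6   1.78  1.33  0.63 -0.16]
6 x [ [-0.034, 0.054, 0.189] , [-0.0001, -0.0001, -0.0001] ] 
4 x [ [-0.011, 0.013, 0.049] , [0.0, -0.0, -0.0] ] 
end [ 0.6188 -0.3835  0.0868] [-2.88  -0.786 -0.397]
```

Call:
send_rows([
  [[-0.034,0.054,0.189],[0,0,0]],
  [[-0.034,0.054,0.189],[0,0,0]],
  [[-0.034,0.054,0.189],[0,0,0]],
  [[-0.034,0.054,0.189],[0,0,0]],
  [[-0.034,0.054,0.189],[0,0,0]],
  [[-0.034,0.054,0.189],[0,0,0]],
  [[-0.02,0.026,0.096],[0,0,0]],
  [[-0.02,0.026,0.096],[0,0,0]],
  [[0,0,0],[0,0,0]],
  [[0,0,0],[0,0,0]],
])

```text
time: 95.35
tool_pos: [0.6186, -0.3828, 0.0877]
tool_rot: [-2.877, -0.787, -0.398]
contact_force: [-6.9, 4.0, 6.2]
opening: 0.0121
grip_force: 35.0
```

Run:
```python
from kin import *
laystat(.0045,.0645)
```

```text
grip in bed [np.float64(0.0649), np.float64(0.0005), np.float64(-0.0001)] F bed [np.float64(-1.3), np.float64(1.0), np.float64(10.0)] ax err deg 0.1
t 95.3 at [ 0.6186 -0.3828  0.0877] [-2.877 -0.787 -0.398] open 0.0121 F [-6.9  4.   6.2] q [-0.91  0.67  1.74  1.39  0.61 -0.21]
6 x [ [0.004, -0.004, -0.027] , [-0.0002, -0.0002, -0.0] ] 
4 x [ [-0.01, 0.013, 0.048] , [-0.0, 0.0, -0.0] ] 
end [ 0.6188 -0.3834  0.0868] [-2.879 -0.785 -0.397]
```

Call:
send_rows([
  [[0,0,0],[0,0,0]],
  [[0,0,0],[0,0,0]],
  [[0,0,0],[0,0,0]],
  [[0,0,0],[0,0,0]],
  [[0,0,-0.4],[0,0,0]],
  [[0,0,-0.7],[0,0,0]],
  [[0,0,-0.7],[0,0,0]],
  [[0,0,-0.7],[0,0,0]],
  [[0,0,-0.7],[0,0,0]],
  [[0,0,-0.7],[0,0,0]],
], gripper=-0.1)

```text
time: 96.6
tool_pos: [0.5465, -0.3811, 0.1545]
tool_rot: [-2.878, -0.787, -0.399]
contact_force: [0.6, 0.2, -0.6]
opening: 0.0415
grip_force: 0.0
```

Run:
```python
from kin import *
seated()
g=bed(.070,-.0005); V=down(hd)
legs([(g+[0,0,.06],V,12),(g-[0,0,.008],V,8)])
```

```text
seat n 1430
0.038 220 y -0.0059 0.0056 top z 0.0059
0.052 230 y -0.0064 0.0055 top z 0.0058
0.068 237 y -0.0064 0.0054 top z 0.0059
0.082 248 y -0.0057 0.0052 top z 0.0059
0.098 315 y -0.0086 0.0098 top z 0.0085
0.112 180 y -0.008 0.0098 top z 0.0087
far end x 0.1112
t 96.7 at [ 0.546  -0.3816  0.1559] [-2.88  -0.788 -0.398] open 0.0411 F [-0.4 -0.7  0.4] q [-1.03  0.49  1.84  1.23  0.71 -0.12]
12 x [ [0.213, -0.066, 0.113] , [-0.0131, -0.0416, 0.0054] ] 
8 x [ [0.0, 0.0, 0.34] , [-0.0, 0.0, 0.0] ] 
end [ 0.6188 -0.3846  0.0861] [-3.141e+00  1.000e-03 -3.970e-01]
```

Call:
send_rows([
  [[0.213,-0.066,0.113],[-0.0131,-0.0416,0.0054]],
  [[0.213,-0.066,0.113],[-0.0131,-0.0416,0.0054]],
  [[0.213,-0.066,0.113],[-0.0131,-0.0416,0.0054]],
  [[0.213,-0.066,0.113],[-0.0131,-0.0416,0.0054]],
  [[0.213,-0.066,0.113],[-0.0131,-0.0416,0.0054]],
  [[0.213,-0.066,0.113],[-0.0131,-0.0416,0.0054]],
  [[0.213,-0.066,0.113],[-0.0131,-0.0416,0.0054]],
  [[0.213,-0.066,0.113],[-0.0131,-0.0416,0.0054]],
  [[0.213,-0.066,0.113],[-0.0131,-0.0416,0.0054]],
  [[0.213,-0.066,0.113],[-0.0131,-0.0416,0.0054]],
])

```text
time: 97.9
tool_pos: [0.6086, -0.3831, 0.1563]
tool_rot: [-3.1, -0.126, -0.382]
contact_force: [-0.4, 0.4, 0.4]
opening: 0.0411
grip_force: 0.0
```

Call:
send_rows([
  [[0.213,-0.066,0.113],[-0.0131,-0.0416,0.0054]],
  [[0.213,-0.066,0.113],[-0.0131,-0.0416,0.0054]],
  [[0,0,0],[0,0,0]],
  [[0,0,0],[0,0,0]],
  [[0,0,0.3],[0,0,0]],
  [[0,0,0.3],[0,0,0]],
  [[0,0,0.3],[0,0,0]],
  [[0,0,0.3],[0,0,0]],
  [[0,0,0],[0,0,0]],
  [[0,0,0],[0,0,0]],
])

```text
time: 99.15
tool_pos: [0.6204, -0.384, 0.1218]
tool_rot: [-3.14, 0.002, -0.396]
contact_force: [0.3, -0.6, -0.0]
opening: 0.0418
grip_force: 0.0
```

Run:
```python
from kin import *
g=bed(.070,-.0005); legs([(g-[0,0,.008],down(hd),5)])
```

```text
t 99.2 at [ 0.6204 -0.384   0.1218] [-3.14e+00  2.00e-03 -3.96e-01] open 0.0418 F [ 0.3 -0.6 -0. ] q [-0.66  0.81  0.99  0.    1.34  1.31]
5 x [ [-0.01, 0.01, 0.285] , [-0.0002, 0.0002, 0.0002] ] 
end [ 0.6188 -0.3846  0.0862] [-3.141  0.    -0.397]
```

Call:
send_rows([
  [[-0.01,0.01,0.285],[0,0,0]],
  [[-0.01,0.01,0.285],[0,0,0]],
  [[-0.01,0.01,0.285],[0,0,0]],
  [[-0.01,0.01,0.285],[0,0,0]],
  [[-0.01,0.01,0.285],[0,0,0]],
  [[0,0,0],[0,0,0]],
  [[0,0,0],[0,0,0]],
  [[0,0,0],[0,0,0]],
  [[0,0,0],[0,0,0]],
  [[0,0,0],[0,0,0]],
])

```text
time: 100.4
tool_pos: [0.6186, -0.3845, 0.0862]
tool_rot: [-3.14, 0.002, -0.396]
contact_force: [-0.9, -0.4, 0.4]
opening: 0.0411
grip_force: 0.0
```

Call:
send_rows([
  [[0,0,0],[0,0,0]],
  [[0,0,0],[0,0,0]],
  [[0,0,0],[0,0,0]],
  [[0,0,0],[0,0,0]],
  [[0,0,0],[0,0,0]],
  [[0,0,0],[0,0,0]],
  [[0,0,0],[0,0,0]],
  [[0,0,-0.1],[0,0,0]],
  [[0,0,-0.2],[0,0,0]],
  [[0,0,-0.3],[0,0,0]],
], gripper=-1, force=45)

```text
time: 101.65
tool_pos: [0.6184, -0.3849, 0.1012]
tool_rot: [-3.14, 0.002, -0.396]
contact_force: [-0.3, 0.4, -0.5]
opening: 0.0119
grip_force: 45.0
```

Run:
```python
from kin import *
s,p,r=pose(); ro=placerot(60); A=placepos(2,60,.07+.060)
L=[(p+[-.04,.02,.10],r,6),((.50,-.05,.24),r,14),((.48,.0,.24),ro,12),(A,ro,8)]
legs(L); chk(L,s["qpos"])
```

```text
t 101.7 at [ 0.6184 -0.3849  0.1012] [-3.14e+00  2.00e-03 -3.96e-01] open 0.0119 F [-0.3  0.4 -0.5] q [-0.66  0.83  1.02  0.    1.3   1.3 ]
6 x [ [-0.299, -0.021, -0.666] , [0.0, 0.0, 0.0] ] 
14 x [ [-0.554, -0.744, -0.108] , [-0.0, 0.0, 0.0] ] 
12 x [ [-0.028, -0.192, 0.01] , [0.0298, 0.0341, -0.0724] ] 
8 x [ [0.415, -0.073, 0.894] , [0.0, -0.0, 0.0] ] 
end [0.5601 0.1676 0.1723] [ 3.141 -0.786  1.048]
chk [ 0.578 -0.365  0.201] [-0.67  0.66  1.05  0.    1.43  1.29] 0.0 max speed share 0.09
chk [ 0.5  -0.05  0.24] [-0.25  0.29  1.56  0.    1.29  1.71] 0.0 max speed share 0.15
chk [0.48 0.   0.24] [-0.68  0.24  1.92  0.82  1.26 -0.53] 0.0 max speed share 0.55
chk [0.56  0.168 0.172] [-0.24  0.4   1.93  1.06  0.89 -0.45] 0.0 max speed share 0.18
```

Call:
send_rows([
  [[-0.299,-0.021,-0.666],[0,0,0]],
  [[-0.299,-0.021,-0.666],[0,0,0]],
  [[-0.299,-0.021,-0.666],[0,0,0]],
  [[-0.299,-0.021,-0.666],[0,0,0]],
  [[-0.299,-0.021,-0.666],[0,0,0]],
  [[-0.299,-0.021,-0.666],[0,0,0]],
  [[-0.554,-0.744,-0.108],[0,0,0]],
  [[-0.554,-0.744,-0.108],[0,0,0]],
  [[-0.554,-0.744,-0.108],[0,0,0]],
  [[-0.554,-0.744,-0.108],[0,0,0]],
])

```text
time: 102.9
tool_pos: [0.5557, -0.2738, 0.2128]
tool_rot: [-3.14, 0.002, -0.396]
contact_force: [-0.5, 0.5, -1.1]
opening: 0.0118
grip_force: 45.0
```

Call:
send_rows([
  [[-0.554,-0.744,-0.108],[0,0,0]],
  [[-0.554,-0.744,-0.108],[0,0,0]],
  [[-0.554,-0.744,-0.108],[0,0,0]],
  [[-0.554,-0.744,-0.108],[0,0,0]],
  [[-0.554,-0.744,-0.108],[0,0,0]],
  [[-0.554,-0.744,-0.108],[0,0,0]],
  [[-0.554,-0.744,-0.108],[0,0,0]],
  [[-0.554,-0.744,-0.108],[0,0,0]],
  [[-0.554,-0.744,-0.108],[0,0,0]],
  [[-0.554,-0.744,-0.108],[0,0,0]],
])

```text
time: 104.15
tool_pos: [0.4997, -0.0482, 0.2399]
tool_rot: [-3.14, 0.002, -0.396]
contact_force: [-0.0, 0.2, -0.7]
opening: 0.0123
grip_force: 45.0
```

Call:
send_rows([
  [[-0.028,-0.192,0.01],[0.0298,0.0341,-0.0724]],
  [[-0.028,-0.192,0.01],[0.0298,0.0341,-0.0724]],
  [[-0.028,-0.192,0.01],[0.0298,0.0341,-0.0724]],
  [[-0.028,-0.192,0.01],[0.0298,0.0341,-0.0724]],
  [[-0.028,-0.192,0.01],[0.0298,0.0341,-0.0724]],
  [[-0.028,-0.192,0.01],[0.0298,0.0341,-0.0724]],
  [[-0.028,-0.192,0.01],[0.0298,0.0341,-0.0724]],
  [[-0.028,-0.192,0.01],[0.0298,0.0341,-0.0724]],
  [[-0.028,-0.192,0.01],[0.0298,0.0341,-0.0724]],
  [[-0.028,-0.192,0.01],[0.0298,0.0341,-0.0724]],
])

```text
time: 105.4
tool_pos: [0.4877, -0.0045, 0.2408]
tool_rot: [-3.04, -0.668, 0.757]
contact_force: [0.0, -0.2, -1.2]
opening: 0.012
grip_force: 45.0
```

Call:
send_rows([
  [[-0.028,-0.192,0.01],[0.0298,0.0341,-0.0724]],
  [[-0.028,-0.192,0.01],[0.0298,0.0341,-0.0724]],
  [[0.415,-0.073,0.894],[0,0,0]],
  [[0.415,-0.073,0.894],[0,0,0]],
  [[0.415,-0.073,0.894],[0,0,0]],
  [[0.415,-0.073,0.894],[0,0,0]],
  [[0.415,-0.073,0.894],[0,0,0]],
  [[0.415,-0.073,0.894],[0,0,0]],
  [[0.415,-0.073,0.894],[0,0,0]],
  [[0.415,-0.073,0.894],[0,0,0]],
])

```text
time: 106.65
tool_pos: [0.56, 0.1693, 0.172]
tool_rot: [3.141, -0.785, 1.049]
contact_force: [0.3, 0.1, -1.4]
opening: 0.0116
grip_force: 45.0
```

Call:
send_rows([
  [[0,0,0],[0,0,0]],
  [[0,0,0],[0,0,0]],
  [[0,0,0],[0,0,0]],
  [[0,0,0],[0,0,0]],
  [[0,0,0],[0,0,0]],
  [[0,0,0],[0,0,0]],
  [[0,0,0],[0,0,0]],
  [[0,0,0],[0,0,0]],
  [[0,0,0],[0,0,0]],
  [[0,0,0],[0,0,0]],
])

```text
time: 107.9
tool_pos: [0.56, 0.1679, 0.1721]
tool_rot: [3.141, -0.786, 1.048]
contact_force: [-0.0, -0.4, -1.5]
opening: 0.012
grip_force: 45.0
```

Run:
```python
from kin import *
for n in("wrist","scene"):
    c=cal(n); im,d=read_camera(n); P=cloud(c,d); X=P[(d>0)&(np.hypot(P[...,0]-PK[2,0],P[...,1]-PK[2,1])<.02)&(P[...,2]>.19)&(P[...,2]<.30)]
    if len(X)<5: continue
    zt=np.percentile(X[:,2],98); q=X[X[:,2]>zt-.006]; print(n,len(X),"top",zt.round(4),((q.min(0)+q.max(0))/2)[:2],"foot z",zt-.11)
legs([(placepos(2,60,.07+.06),placerot(60),3)])
```

```text
wrist 2620 top 0.2189 [0.5576246  0.16182881] foot z 0.10891103048267657
scene 8 top 0.2217 [0.56047428 0.16838135] foot z 0.11173144054195748
t 108.0 at [0.5601 0.168  0.1721] [ 3.141 -0.786  1.049] open 0.0124 F [-0.4  0.6 -1.7] q [-0.23  0.4   1.92  1.06  0.89 -0.44]
3 x [ [-0.001, 0.002, -0.005] , [-0.0, -0.0001, 0.0002] ] 
end [0.56   0.1676 0.1724] [-3.142 -0.785  1.047]
```

Call:
send_rows([
  [[-0.22,0,0.22],[0,0,0]],
  [[-0.22,0,0.22],[0,0,0]],
  [[-0.22,0,0.22],[0,0,0]],
  [[-0.22,0,0.22],[0,0,0]],
  [[-0.22,0,0.22],[0,0,0]],
  [[-0.12,0,0.12],[0,0,0]],
  [[-0.12,0,0.12],[0,0,0]],
  [[-0.12,0,0.12],[0,0,0]],
  [[-0.12,0,0.12],[0,0,0]],
  [[0,0,0],[0,0,0]],
])

```text
time: 109.25
tool_pos: [0.5599, 0.168, 0.116]
tool_rot: [3.141, -0.786, 1.048]
contact_force: [1.0, 0.1, -0.3]
opening: 0.012
grip_force: 45.0
```

Call:
send_rows([
  [[-0.06,0,0.06],[0,0,0]],
  [[-0.06,0,0.06],[0,0,0]],
  [[-0.05,0,0.05],[0,0,0]],
  [[0,0,0],[0,0,0]],
  [[0,0,0],[0,0,0]],
  [[0,0,0],[0,0,0]],
  [[0,0,0],[0,0,0]],
  [[0,0,0],[0,0,0]],
  [[0,0,0],[0,0,0]],
  [[0,0,0],[0,0,0]],
])

```text
time: 110.5
tool_pos: [0.5605, 0.1681, 0.1113]
tool_rot: [3.139, -0.788, 1.049]
contact_force: [-1.5, -0.5, 6.4]
opening: 0.0118
grip_force: 45.0
```

Call:
send_rows([
  [[0,0,0],[0,0,0]],
  [[0,0,0],[0,0,0]],
  [[0,0,0],[0,0,0]],
  [[0,0,-0.3],[0,0,0]],
  [[0,0,-0.8],[0,0,0]],
  [[0,0,-0.8],[0,0,0]],
  [[0,0,-0.8],[0,0,0]],
  [[0,0,-0.8],[0,0,0]],
  [[0,0,-0.8],[0,0,0]],
  [[0,0,-0.8],[0,0,0]],
], gripper=-0.1)

```text
time: 111.75
tool_pos: [0.5145, 0.0892, 0.2011]
tool_rot: [3.141, -0.786, 1.048]
contact_force: [-0.5, 0.5, -0.0]
opening: 0.0413
grip_force: 0.0
```

```bash
cat >> kin.py <<'E'
HUB=least_squares(lambda h:np.hypot(*(PK-h).T)-.11,[.65,.22]).x
A1=np.mean([np.arctan2(*(PK[i]-HUB)[::-1])%(2*np.pi)-np.radians(o) for i,o in((0,-40),(1,0),(2,40))])
KA=A1+np.radians(130.5)
def knob(da,z): return [*(HUB+.105*np.array([np.cos(KA+da),np.sin(KA+da)])),z]
E
python3 - <<'E'
from kin import *
for j in range(3): stand(j); 
stand(2,"scene")
print("hub",HUB,"p1 ang",np.degrees(A1),"knob",knob(0,.056))
c=cal("scene"); im,d=read_camera("scene"); P=cloud(c,d); g=cv2.cvtColor(im,cv2.COLOR_BGR2GRAY); m=(g<90)&(P[...,2]>.08)&(P[...,2]<.1)&(np.hypot(P[...,0]-.703,P[...,1]-.125)<.03); print("knob seen",P[m].mean(0),m.sum())
V=down(1.73); s=pose()[0]
L=[((.56,.03,.27),V,14),(knob(0,.20),V,6),(knob(0,.056),V,10)]
legs(L); chk(L,s["qpos"])
E
```

```text
stand wrist 1363
 top z 0.2062 top xy [0.585  0.2974] foot z if upright [np.float64(-0.0018), np.float64(0.0232), np.float64(0.0482)]
stand wrist 1202
 top z 0.1828 top xy [0.5458 0.2355] foot z if upright [np.float64(-0.0252), np.float64(-0.0002), np.float64(0.0248)]
stand wrist 857
 top z 0.1582 top xy [0.5579 0.1617] foot z if upright [np.float64(-0.0498), np.float64(-0.0248), np.float64(0.0002)]
stand scene 99
 top z 0.1614 top xy [0.5586 0.1627] foot z if upright [np.float64(-0.0466), np.float64(-0.0216), np.float64(0.0034)]
hub [0.65328561 0.21631927] p1 ang 169.11587635339143 knob [np.float64(0.705174803637436), np.float64(0.1250366772009206), 0.056]
knob seen [0.70460933 0.12359499 0.08770714] 32
t 112.0 at [0.5149 0.0899 0.2001] [ 3.141 -0.786  1.048] open 0.0415 F [ 0.4 -0.1 -0.2] q [-0.44  0.3   1.98  0.95  1.04 -0.5 ]
14 x [ [-0.054, 0.183, -0.24] , [0.0122, -0.0343, -0.0294] ] 
6 x [ [0.472, 1.055, 0.467] , [-0.0, 0.0, 0.0] ] !!
10 x [ [0.0, 0.0, 0.576] , [-0.0, 0.0, 0.0] ] 
end [0.7051 0.125  0.056 ] [-3.142  0.     1.73 ]
chk [0.56 0.03 0.27] [-0.08  0.38  1.34  0.    1.42 -0.24] 0.0 max speed share 0.22
chk [0.705 0.125 0.2  ] [ 0.07  0.73  0.93  0.    1.48 -0.09] 0.0 max speed share 0.22
chk [0.705 0.125 0.056] [ 0.07  0.84  1.11  0.    1.19 -0.09] 0.0 max speed share 0.08
```

All three columns stand on their pocket floors. Now to the knob for the return.

Call:
send_rows([
  [[-0.054,0.183,-0.24],[0.0122,-0.0343,-0.0294]],
  [[-0.054,0.183,-0.24],[0.0122,-0.0343,-0.0294]],
  [[-0.054,0.183,-0.24],[0.0122,-0.0343,-0.0294]],
  [[-0.054,0.183,-0.24],[0.0122,-0.0343,-0.0294]],
  [[-0.054,0.183,-0.24],[0.0122,-0.0343,-0.0294]],
  [[-0.054,0.183,-0.24],[0.0122,-0.0343,-0.0294]],
  [[-0.054,0.183,-0.24],[0.0122,-0.0343,-0.0294]],
  [[-0.054,0.183,-0.24],[0.0122,-0.0343,-0.0294]],
  [[-0.054,0.183,-0.24],[0.0122,-0.0343,-0.0294]],
  [[-0.054,0.183,-0.24],[0.0122,-0.0343,-0.0294]],
], gripper=0.2)

```text
time: 113.25
tool_pos: [0.5426, 0.0384, 0.2459]
tool_rot: [3.086, -0.22, 1.554]
contact_force: [0.4, -0.7, -0.5]
opening: 0.0552
grip_force: 0.0
```

Call:
send_rows([
  [[-0.054,0.183,-0.24],[0.0122,-0.0343,-0.0294]],
  [[-0.054,0.183,-0.24],[0.0122,-0.0343,-0.0294]],
  [[-0.054,0.183,-0.24],[0.0122,-0.0343,-0.0294]],
  [[-0.054,0.183,-0.24],[0.0122,-0.0343,-0.0294]],
  [[0.405,0.904,0.4],[0,0,0]],
  [[0.405,0.904,0.4],[0,0,0]],
  [[0.405,0.904,0.4],[0,0,0]],
  [[0.405,0.904,0.4],[0,0,0]],
  [[0.405,0.904,0.4],[0,0,0]],
  [[0.405,0.904,0.4],[0,0,0]],
])

```text
time: 114.5
tool_pos: [0.6847, 0.1129, 0.2085]
tool_rot: [-3.14, -0.001, 1.732]
contact_force: [0.7, 0.2, 0.5]
opening: 0.0553
grip_force: 0.0
```

Call:
send_rows([
  [[0.405,0.904,0.4],[0,0,0]],
  [[0,0,0],[0,0,0]],
  [[0,0,0],[0,0,0]],
  [[0,0,0.6],[0,0,0]],
  [[0,0,0.6],[0,0,0]],
  [[0,0,0.6],[0,0,0]],
  [[0,0,0],[0,0,0]],
  [[0,0,0],[0,0,0]],
  [[0,0,0],[0,0,0]],
  [[0,0,0],[0,0,0]],
])

```text
time: 115.75
tool_pos: [0.7054, 0.1251, 0.156]
tool_rot: [3.14, 0.0, 1.731]
contact_force: [-0.0, 0.5, -0.5]
opening: 0.0556
grip_force: 0.0
```

Run:
```python
from kin import *
V=down(1.73); s=pose()[0]; a=np.radians(-120)
legs([(knob(0,.056),V,10),(knob(a,.056),down(1.73+a),20)])
```

```text
t 115.8 at [0.7054 0.1251 0.156 ] [3.14  0.    1.731] open 0.0556 F [-0.   0.5 -0.5] q [ 0.07  0.76  1.   -0.    1.38 -0.09]
10 x [ [-0.0, -0.001, 0.4] , [0.0001, 0.0, 0.0] ] 
20 x [ [-0.132, -0.419, 0.0] , [0.0, 0.0, 0.0667] ] 
end [0.5485 0.2169 0.056 ] [ 3.141  0.    -0.365]
```

Call:
send_rows([
  [[0,0,0.5],[0,0,0]],
  [[0,0,0.5],[0,0,0]],
  [[0,0,0.5],[0,0,0]],
  [[0,0,0.5],[0,0,0]],
  [[0,0,0.5],[0,0,0]],
  [[0,0,0.5],[0,0,0]],
  [[0,0,0.5],[0,0,0]],
  [[0,0,0.5],[0,0,0]],
  [[0,0,0],[0,0,0]],
  [[0,0,0],[0,0,0]],
])

```text
time: 117.0
tool_pos: [0.7055, 0.125, 0.0558]
tool_rot: [3.141, 0.0, 1.731]
contact_force: [0.5, 0.1, 0.6]
opening: 0.0547
grip_force: 0.0
```

Call:
send_rows([
  [[0,0,0],[0,0,0]],
  [[0,0,0],[0,0,0]],
  [[0,0,0],[0,0,0]],
  [[0,0,0],[0,0,0]],
  [[0,0,0],[0,0,0]],
  [[0,0,0],[0,0,0]],
  [[0,0,0],[0,0,0]],
  [[0,0,0],[0,0,0]],
  [[0,0,0],[0,0,0]],
  [[0,0,0],[0,0,0]],
], gripper=-1, force=18)

```text
time: 118.25
tool_pos: [0.7031, 0.1247, 0.0554]
tool_rot: [-3.137, 0.0, 1.731]
contact_force: [-8.8, -2.1, 4.8]
opening: 0.0156
grip_force: 18.0
```

Call:
send_rows([
  [[-0.07,-0.21,0],[0,0,0.033]],
  [[-0.132,-0.419,0],[0,0,0.0667]],
  [[-0.132,-0.419,0],[0,0,0.0667]],
  [[-0.132,-0.419,0],[0,0,0.0667]],
  [[-0.132,-0.419,0],[0,0,0.0667]],
  [[-0.132,-0.419,0],[0,0,0.0667]],
  [[-0.132,-0.419,0],[0,0,0.0667]],
  [[-0.132,-0.419,0],[0,0,0.0667]],
  [[-0.132,-0.419,0],[0,0,0.0667]],
  [[-0.132,-0.419,0],[0,0,0.0667]],
])

```text
time: 119.5
tool_pos: [0.6048, 0.1227, 0.0554]
tool_rot: [3.141, 0.0, 0.732]
contact_force: [1.2, 0.4, 0.4]
opening: 0.0156
grip_force: 18.0
```

Call:
send_rows([
  [[-0.132,-0.419,0],[0,0,0.0667]],
  [[-0.132,-0.419,0],[0,0,0.0667]],
  [[-0.132,-0.419,0],[0,0,0.0667]],
  [[-0.132,-0.419,0],[0,0,0.0667]],
  [[-0.132,-0.419,0],[0,0,0.0667]],
  [[-0.132,-0.419,0],[0,0,0.0667]],
  [[-0.132,-0.419,0],[0,0,0.0667]],
  [[-0.132,-0.419,0],[0,0,0.0667]],
  [[-0.132,-0.419,0],[0,0,0.0667]],
  [[-0.07,-0.21,0],[0,0,0.033]],
])

```text
time: 120.75
tool_pos: [0.5474, 0.2067, 0.0554]
tool_rot: [3.141, 0.002, -0.261]
contact_force: [-4.6, 2.0, 2.8]
opening: 0.016
grip_force: 18.0
```

Run:
```python
from kin import *
s,p,r=pose(); v=p[:2]-HUB; print("turned",np.degrees(np.arctan2(v[1],v[0]))-np.degrees(KA)%360, np.hypot(*v)); a=np.radians(-120); legs([(knob(a,.056),down(1.73+a),3)])
```

```text
turned -474.44556637947903 0.10636616807825959
t 120.8 at [0.5474 0.2067 0.0554] [ 3.141e+00  2.000e-03 -2.610e-01] open 0.016 F [-4.6  2.   2.8] q [0.23 0.63 1.56 0.   0.95 2.06]
3 x [ [-0.028, -0.135, -0.008] , [0.0002, 0.0005, 0.022] ] 
end [0.5483 0.217  0.056 ] [-3.141  0.    -0.364]
```

Call:
send_rows([
  [[-0.028,-0.13,0],[0,0,0.022]],
  [[-0.028,-0.13,0],[0,0,0.022]],
  [[-0.028,-0.13,0],[0,0,0.022]],
  [[0,0,0],[0,0,0]],
  [[0,0,0],[0,0,0]],
  [[0,0,0],[0,0,0]],
  [[0,0,0],[0,0,0]],
  [[0,0,0],[0,0,0]],
  [[0,0,0],[0,0,0]],
  [[0,0,0],[0,0,0]],
])

```text
time: 122.0
tool_pos: [0.5469, 0.2165, 0.0554]
tool_rot: [3.14, 0.005, -0.362]
contact_force: [-10.1, 2.4, 6.5]
opening: 0.0157
grip_force: 18.0
```

Call:
send_rows([
  [[0,0,0],[0,0,0]],
  [[0,0,0],[0,0,0]],
  [[0,0,0],[0,0,0]],
  [[0,0,0],[0,0,0]],
  [[0,0,0],[0,0,0]],
  [[0,0,-0.5],[0,0,0]],
  [[0,0,-0.8],[0,0,0]],
  [[0,0,-0.8],[0,0,0]],
  [[0,0,-0.8],[0,0,0]],
  [[0,0,-0.8],[0,0,0]],
], gripper=0.2)

```text
time: 123.25
tool_pos: [0.5499, 0.2159, 0.1496]
tool_rot: [-3.141, -0.001, -0.363]
contact_force: [-0.7, -0.0, -0.4]
opening: 0.0553
grip_force: 0.0
```

Call:
send_rows([
  [[-0.9,0,-0.3],[0,0,0]],
  [[-0.9,0,-0.3],[0,0,0]],
  [[-0.9,0,-0.3],[0,0,0]],
  [[-0.9,0,-0.3],[0,0,0]],
  [[-0.9,0,-0.3],[0,0,0]],
  [[0,0,0],[0,0,0]],
  [[0,0,0],[0,0,0]],
  [[0,0,0],[0,0,0]],
  [[0,0,0],[0,0,0]],
  [[0,0,0],[0,0,0]],
])

```text
time: 124.5
tool_pos: [0.4447, 0.2556, 0.1851]
tool_rot: [3.141, -0.0, -0.363]
contact_force: [0.9, 0.6, 0.0]
opening: 0.0551
grip_force: 0.0
```

Run:
```python
from kin import *
im,d=read_camera("scene"); cv2.imwrite("pics/s5.png",cv2.resize(im[40:240,240:470],None,fx=3,fy=3,interpolation=cv2.INTER_CUBIC))
im,d=read_camera("top"); c=cal("top"); P=cloud(c,d); g=cv2.cvtColor(im,cv2.COLOR_BGR2GRAY)
m=(g<90)&(P[...,2]>.075)&(P[...,2]<.1)&(np.hypot(P[...,0]-.5465,P[...,1]-.218)<.04); k=P[m].mean(0) if m.sum() else None; print("knob",k,m.sum()); 
if k is not None: print(np.degrees(np.arctan2(k[1]-.2167,k[0]-.6515)))
legs([])
```

```text
knob [0.54785961 0.21838558 0.08646967] 18
179.0682386049056
t 124.6 at [0.4446 0.2557 0.1852] [ 3.141 -0.    -0.363] open 0.0553 F [ 0.2 -0.7 -1. ] q [ 0.37  0.36  1.62 -0.    1.16  2.31]
end [0.4446 0.2557 0.1852] [ 3.141 -0.    -0.363]
```

View pics/s5.png

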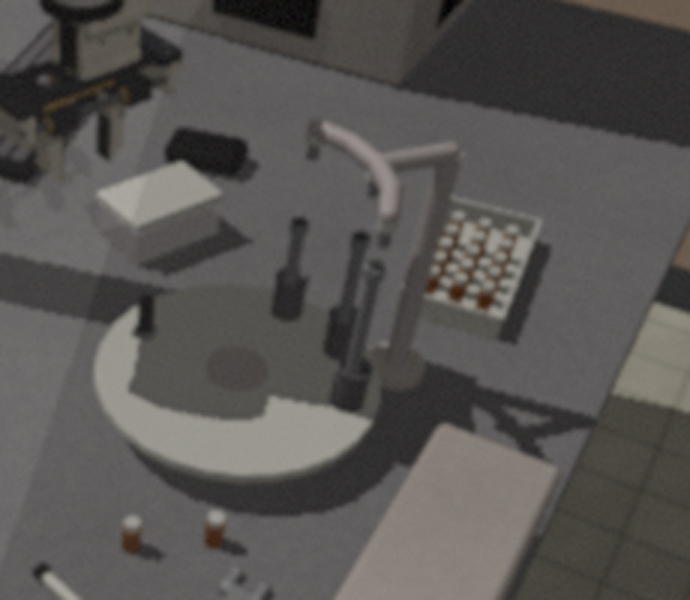

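The knob is back at 179.1°, the run position. All three columns stand in their pockets under the rinse head, with tops at (298,225), (360,240) and (376,268), and the arm is clear. Handing in.

```bash
python3 -c "
from cell import robot
print(robot.hand_in())"
```

```text
the job is handed in; nothing more can be done
None
```

The job is handed in: the long, medium and short columns each went over the rest and into pockets 0, 1 and 2, and the carousel is back at run; no verdict came back.

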